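# Load the resin pressure pot, clamp its lid evenly and hang up the mixing jug

### The job

Stand the closed moulds on the floor of the pressure pot, set the lid on its rim, and clamp it down evenly with the four red wing knobs in star order: first go round crosswise (each knob followed by the one diagonally opposite) turning each clockwise about half its travel, until its dog just bears on the lid, then go round crosswise again and turn each home to its stop, so that the lid seats level. Also hang the yellow mixing jug by its handle on the hook of the stand, at any moment, and leave the two bottles and the tumbler alone.

Things in the scene. Friction and masses are not known exactly. Their poses are not given: they have to be found in the camera images.
- pot: Blue pressure pot fixed to the bench; origin at the centre of its underside, z up. Inner radius 83 mm, rim 115 mm high with a soft 6 mm black gasket on it (radius 84 to 95 mm). Four clamps stand outside it at radius 113 mm, at 45, 135, 225, 315 deg of its frame (clamp1 to 4, counter-clockwise from above); open, their knobs stay over 98 mm from the pot's axis and rise to 178 mm.
- pot_floor (a point): Centre of the pot's flat inner floor, 60 mm above the bench. Three moulds fit side by side with their centres about 41 mm from the pot's axis.
- pot_rim (a point): Centre of the pot's mouth at rim height, 115 mm above the bench. Seated on the gasket, the lid's handle centre is 53 mm above this point (its spigot enters the mouth below 58 mm); fully clamped, about 50 mm above it.
- lid_handle (a point): Loose round blue lid, 0.6 to 0.85 kg: centre of its black handle bar, 108 mm long (along x), 14 wide (y), 16 high, 32 mm free under it. Below this point: flange top at 40 mm, flange underside (flange radius 95 mm) at 48, foot of its centring spigot (radius 77, 74 at the foot) at 58. Starts flat on the bench, the bar at 58 mm. Any yaw will do. A small valve and a plug stand 40 mm off the bar's line.
- clamp1_wing (a point): Clamp 1: centre of its red wing, an upright bar 50 mm long (y), 12 thick (x), 28 high, its lower edge 16 mm below this point. Turns about the vertical through this point. A steel dog (39 mm long, 17 wide) turns with it, its top 22 mm below this point, under the wing's line; open it is clear of the lid, later it lies on the flange. The point sinks 3.2 mm per rad; open it is 165 mm high.
- clamp2_wing (a point): Clamp 2: centre of its red wing, an upright bar 50 mm long (y), 12 thick (x), 28 high, its lower edge 16 mm below this point. Turns about the vertical through this point. A steel dog (39 mm long, 17 wide) turns with it, its top 22 mm below this point, under the wing's line; open it is clear of the lid, later it lies on the flange. The point sinks 3.2 mm per rad; open it is 165 mm high.
- clamp3_wing (a point): Clamp 3: centre of its red wing, an upright bar 50 mm long (y), 12 thick (x), 28 high, its lower edge 16 mm below this point. Turns about the vertical through this point. A steel dog (39 mm long, 17 wide) turns with it, its top 22 mm below this point, under the wing's line; open it is clear of the lid, later it lies on the flange. The point sinks 3.2 mm per rad; open it is 165 mm high.
- clamp4_wing (a point): Clamp 4: centre of its red wing, an upright bar 50 mm long (y), 12 thick (x), 28 high, its lower edge 16 mm below this point. Turns about the vertical through this point. A steel dog (39 mm long, 17 wide) turns with it, its top 22 mm below this point, under the wing's line; open it is clear of the lid, later it lies on the flange. The point sinks 3.2 mm per rad; open it is 165 mm high.
- clamp1 (a joint): Turn of clamp 1 in rad, growing clockwise from above: 0 to 0.25 open (wing about tangential, clear of the lid's path), at 1.3 its dog meets the flange of a seated lid, 2.4 the stop (home). Turning takes 0.06 N m, up to 0.3 with the dog bearing; it stays where it is left. Opposite pairs: clamps 1 and 3, 2 and 4.
- clamp2 (a joint): Turn of clamp 2 in rad, growing clockwise from above: 0 to 0.25 open (wing about tangential, clear of the lid's path), at 1.3 its dog meets the flange of a seated lid, 2.4 the stop (home). Turning takes 0.06 N m, up to 0.3 with the dog bearing; it stays where it is left. Opposite pairs: clamps 1 and 3, 2 and 4.
- clamp3 (a joint): Turn of clamp 3 in rad, growing clockwise from above: 0 to 0.25 open (wing about tangential, clear of the lid's path), at 1.3 its dog meets the flange of a seated lid, 2.4 the stop (home). Turning takes 0.06 N m, up to 0.3 with the dog bearing; it stays where it is left. Opposite pairs: clamps 1 and 3, 2 and 4.
- clamp4 (a joint): Turn of clamp 4 in rad, growing clockwise from above: 0 to 0.25 open (wing about tangential, clear of the lid's path), at 1.3 its dog meets the flange of a seated lid, 2.4 the stop (home). Turning takes 0.06 N m, up to 0.3 with the dog bearing; it stays where it is left. Opposite pairs: clamps 1 and 3, 2 and 4.
- mould1_mid (a point): Closed casting mould 1: pale disc 60 mm in diameter, 44 mm high, pink spot on top, 0.16 kg, standing on the bench. This is its centre, 22 mm up. One to three moulds are there; an absent one reads None.
- mould2_mid (a point): Closed casting mould 2: pale disc 60 mm in diameter, 44 mm high, pink spot on top, 0.16 kg, standing on the bench. This is its centre, 22 mm up. One to three moulds are there; an absent one reads None.
- mould3_mid (a point): Closed casting mould 3: pale disc 60 mm in diameter, 44 mm high, pink spot on top, 0.16 kg, standing on the bench. This is its centre, 22 mm up. One to three moulds are there; an absent one reads None.
- jug_mid (a point): Yellow mixing jug, open at the top, 60 mm in diameter, 85 mm high, wall 4 mm, about 0.12 kg: centre of its body, 42.5 mm above its underside, z up. Its handle is on its +y side and reaches 68.5 mm from its axis.
- jug_loop (a point): Centre of the opening of the jug's handle, 44.5 mm from the jug's axis along its +y, 44 mm above its underside. Seen along the jug's x, the opening is 29 mm wide (from the wall outwards) and 43 mm high; the bar is 9 mm thick.
- stand: Hook stand, fixed: origin under its round wooden foot (radius 55 mm, 12 high). A 10 mm steel rod rises at the origin to 161 mm and bends into a rubber-coated hook along the stand's -x: its centre line is 161 mm high at x = -10 mm, 165 mm at x = -70 mm and turns up to 177 mm at the tip, x = -90 mm. Nothing is above it; a hung jug swings a while.
- hook_seat (a point): Top side of the hook, where a handle rests: 50 mm from the upright along the stand's -x, 169 mm above the bench.
- hook_tip (a point): Tip of the hook (centre line), 90 mm from the upright along the stand's -x, 177 mm above the bench.
- pink_bottle: Pink dye bottle, 34 mm in diameter, 85 mm high; origin at its underside. Leave alone.
- tumbler: Green glass tumbler, 74 mm in diameter, 100 mm high; origin at its underside. Leave alone.
- blue_bottle: Blue dye bottle, 40 mm in diameter, 95 mm high; origin at its underside. Leave alone.
Things that resemble listed ones, but are neither listed nor needed, are in the scene too. Of the things that look like the part that bears lid_handle, the middle-sized one is meant.

How it is judged:
By the outcome, as a careful person would: the job done as asked, in the order asked, and still so for the second after the job is handed in, with the robot touching nothing.
Of mould1, mould2, mould3 only 1 to 3 are there at a start; the rules pass over those that are not, and their reading is None.
At some moment in a run one of mould1, mould2, mould3 may be knocked a few centimetres aside while the robot is not near it.
It also fails if it takes over 210 s, if anything falls off the work surface, if the arm or the gripper's body presses on something with over 40 N, if the wrist force passes 120 N, or if a joint passes its speed limit or range.

### The arm

A 6-joint arm with a two-finger parallel gripper is mounted at the origin on the work surface. World frame = base frame: x ahead of the robot, y to its left, z up, the work surface at z = 0. Lengths are in mm, angles in degrees, forces in N, time in s.
With the tool pointing down it reaches from about 425 to 950 mm from the base axis. Payload 14.7 kg.
Tool frame: the origin (TCP) lies at the very end of the fingers, on their centre line; the grasp point (between the pads) lies 19 mm behind it; z points along the fingers, x is the direction in which the jaws open and shut, and the axes are right-handed (so a half turn about z gives the same grasp; the last joint's range is limited). The gripper opens to 85 mm and grips with 20 to 120 N. Pads are 22 mm wide; open, the fingers measure 114 mm over their backs; the gripper's body (76 mm by 85 mm) begins 54 mm behind the grasp point. The pads swing forward as they close: fully open they stand 13 mm farther back than shut.
Start: joints at [70.611, 27.513, 91.461, -0, 61.026, -2.67], TCP at [186.965, 622.524, 231.297] pointing down, gripper open.
Joint ranges: [-157.49, 157.49], [-46.99, 117.5], [13.45, 153.17], [-89.5, 269.5], [5.16, 153.95], [-167.48, 167.48]. Speed limits (degrees/s): [108.29, 108.29, 136.94, 172.46, 172.46, 172.46].

### API

Orientations are given as [roll, pitch, yaw] about the fixed x, y, z axes, in that order (R = Rz(yaw) Ry(pitch) Rx(roll)).
In Python, from rig import manip gives the robot as it stands.
- The arm moves only by the tool step_arm, never from a script. Its argument "plan" is text: rows parted by semicolons, each of 6 numbers parted by spaces: the shift along the tool's x, y, z in m, then the turn, a rotation vector about the tool's x, y, z in rad. A call has 1 to 5 rows; each row shifts and turns the pose as measured when the row begins, along the tool's axes as they then stand; what a row does not reach is not made up. A row lasts 1/12 s, in which the tool goes at most 41.7 mm and 7.16 degrees, less where a joint would pass 70% of its speed; a pose out of reach is approached as far as the arm can. A call is refused whole if a number of a shift passes 0.0417 or a number of a turn 0.125, either way. A call with a gripper value outside its range is refused whole. "gripper" is the opening, from -1 (shut) to 1 (fully open), so that 0 is half open, set as the call begins (left out, the last holds). The fingers move at their own pace and stop on an object; "squeeze" is the grip in N (left out, the last holds). Time passes only in rows, so rows that do not move let the fingers close. It gives the time, the measured TCP pose, the force and the opening at its end, in the units of the state.
- manip.sense(): the state, without advancing time (a new reading comes with each control period).
- manip.read_camera(name): name is "side" or "top" or "wrist"; returns a dict with "color" (480x640x3 uint8, red, green, blue), "intrinsics" (3x3 intrinsics, pixels), "world_from_camera" (4x4, takes a point from camera to world coordinates). Camera axes: x right, y down, z forward; pixel columns grow to the right and rows downward; lengths in mm; the calibration is good to about 2 mm. The wrist camera is an equidistant fisheye: a pixel r from the principal point sees the ray r / f radians off the axis. A picture is of the moment at which its call begins. There is no depth.
- manip.close_job(): hands the job in, once; it reports no verdict.
The state is a dict: "clock": time; "joint_pos": joint angles; "joint_velocities": joint speeds; "joint_efforts": joint torques, N m; "eef_pos": TCP position; "orientation": TCP orientation; "force": force on the tool from outside, world axes, zero at the start; "wrist_torque": the same for the moment, N m; "finger_gap": finger opening in mm.
Only numpy, scipy, OpenCV 4.12 (cv2) and the standard library are available. Lean on these libraries where they do the work, as an engineer would, in place of code of your own. Each camera call takes 0.05 s, during which the arm holds its last target.

## Working session

There is one attempt and no reset: what is moved stays moved. The work goes in short steps, Python scripts to look and compute and a tool call to move; the robot and the scene stay as the last step left them, time stands still between calls to the robot, and variables do not carry over. Pictures are saved under pics/ and viewed, and the job is handed in when it is done.

Besides the shell and the picture viewer there is one more tool, called after "Request:" in YAML: its name, and indented under it one key for each argument. step_arm: Moves the arm, as the interface text tells. Its arguments: {"type":"object","properties":{"plan":{"type":"string"},"gripper":{"type":"number"},"squeeze":{"type":"number"}},"required":["plan"]}

```bash
ls -la; mkdir -p pics; cat > h.py <<'E'
import numpy as np, cv2
from rig import manip
def snap(name,fn=None):
    r=manip.read_camera(name)
    if fn: cv2.imwrite('pics/'+fn,r['color'][:,:,::-1])
    return r
def ray(r,u,v,fish=False):
    K=np.array(r['intrinsics']);T=np.array(r['world_from_camera'])
    x=(u-K[0,2])/K[0,0];y=(v-K[1,2])/K[1,1]
    if fish:
        t=np.hypot(x,y);s=np.sin(t)/t if t>1e-9 else 1
        d=np.array([x*s,y*s,np.cos(t)])
    else: d=np.array([x,y,1.])
    d=T[:3,:3]@d
    return T[:3,3],d/np.linalg.norm(d)
def onz(r,u,v,z,fish=False):
    o,d=ray(r,u,v,fish);return o+d*(z-o[2])/d[2]
def tri(o1,d1,o2,d2):
    A=np.stack([d1,-d2],1);s=np.linalg.lstsq(A,o2-o1,rcond=None)[0]
    a=o1+s[0]*d1;b=o2+s[1]*d2
    return (a+b)/2,np.linalg.norm(a-b)
def proj(r,p,fish=False):
    K=np.array(r['intrinsics']);T=np.array(r['world_from_camera'])
    c=T[:3,:3].T@(np.asarray(p,float)-T[:3,3])
    if fish:
        rr=np.hypot(c[0],c[1]);t=np.arctan2(rr,c[2]);c2=c[:2]/max(rr,1e-9)*t
    else: c2=c[:2]/c[2]
    return c2[0]*K[0,0]+K[0,2],c2[1]*K[1,1]+K[1,2]
E
python3 - <<'E'
from h import *
for n in['side','top','wrist']:
    r=snap(n,n+'0.png');print(n,np.round(r['intrinsics'],1).tolist(),np.round(r['world_from_camera'],3).tolist())
print(manip.sense())
E
```

```text
total 12
drwxr-xr-x  3 agent agent 4096 Dec  7 14:43 .
drwxr-xr-x 23 root  root  4096 Dec  7 14:43 ..
drwxr-xr-x  2 agent agent 4096 Dec  7 14:43 pics
side [[544.7, 0.0, 313.5], [0.0, 544.7, 233.5], [0.0, 0.0, 1.0]] [[-0.976, -0.129, 0.175, 223.445], [-0.217, 0.551, -0.806, 1322.517], [0.008, -0.824, -0.566, 943.242], [0.0, 0.0, 0.0, 1.0]]
top [[517.1, 0.0, 314.7], [0.0, 517.1, 241.8], [0.0, 0.0, 1.0]] [[0.023, -0.98, 0.199, 137.638], [-1.0, -0.027, -0.016, 138.965], [0.021, -0.199, -0.98, 1752.851], [0.0, 0.0, 0.0, 1.0]]
wrist [[371.6, 0.0, 322.1], [0.0, 371.6, 243.9], [0.0, 0.0, 1.0]] [[0.288, 0.924, 0.25, 124.27], [0.957, -0.278, -0.076, 641.325], [-0.001, 0.261, -0.965, 374.149], [0.0, 0.0, 0.0, 1.0]]
{'clock': 0.15, 'joint_pos': array([ 7.06117794e+01,  2.75413576e+01,  9.14875716e+01, -1.99186417e-03,
        6.10249451e+01, -2.66958861e+00]), 'joint_velocities': array([-0.01458397, -0.15684535, -0.0904243 , -0.00102548,  0.00580333,
        0.05074941]), 'joint_efforts': array([ 8.94707428e-04, -9.51151013e+01, -4.30455101e+01, -1.51674535e-04,
        8.17876862e-03, -2.11771908e-05]), 'eef_pos': array([186.86482124, 622.21984848, 230.80881704]), 'orientation': array([-1.79999230e+02,  5.38969447e-02,  7.32823341e+01]), 'force': array([-0.47401282,  0.13361822, -0.11877752]), 'wrist_torque': array([ 0.01314193,  0.03263194, -0.04855409]), 'finger_gap': 85.52747529812268}
```

View pics/side0.png

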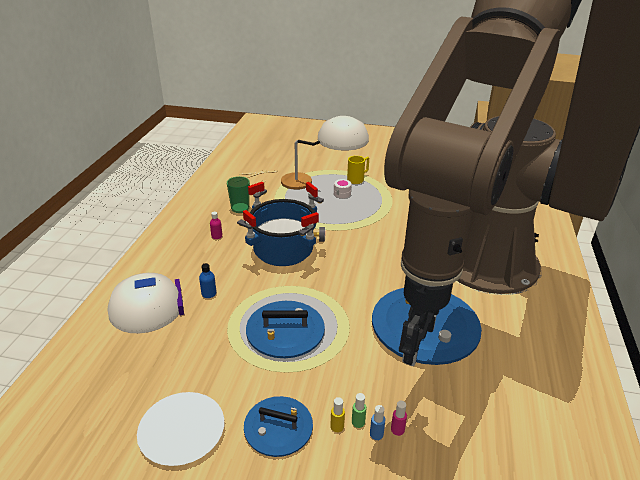

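View pics/top0.png

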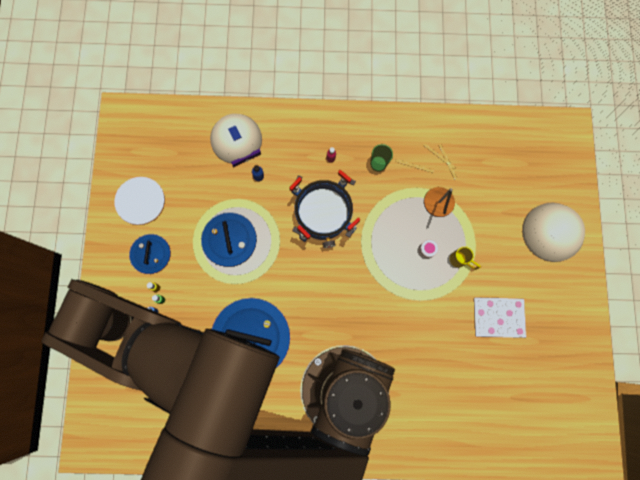

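View pics/wrist0.png

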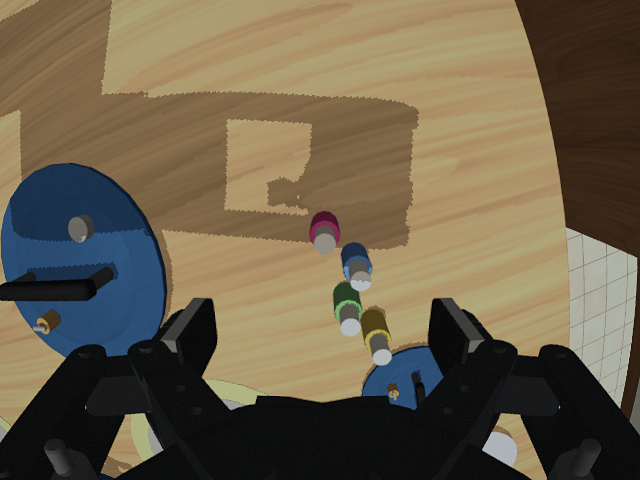

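```bash
python3 - <<'E'
from h import *
t=cv2.imread('pics/top0.png');s=cv2.imread('pics/side0.png')
cv2.imwrite('pics/c1.png',cv2.resize(t[140:320,280:500],None,fx=3.6,fy=3.3,interpolation=cv2.INTER_CUBIC))
cv2.imwrite('pics/c2.png',cv2.resize(s[120:270,200:400],None,fx=4,fy=4,interpolation=cv2.INTER_CUBIC))
r=snap('top');q=snap('side')
for n,rr,uv,z in[('midlid',r,(228,238),20),('smalllid',r,(150,253),20),('biglid',r,(251,333),20),('pot',r,(323,209),115),('mould',r,(428,248),44),('jug',r,(463,257),85),('stand',r,(438,202),12),('tum',r,(378,160),0),('bb',r,(258,174),95),('pb',r,(331,154),85)]:
    print(n,np.round(onz(rr,*uv,z)))
hsv=cv2.cvtColor(t,cv2.COLOR_BGR2HSV)
m=cv2.inRange(hsv,(100,120,60),(125,255,255))
for c in cv2.findContours(m,0,1)[0]:
    if cv2.contourArea(c)>200:print(cv2.contourArea(c),cv2.fitEllipse(c), cv2.boundingRect(c))
E
```

```text
midlid [495. 407.  20.]
smalllid [436. 667.  20.]
biglid [178. 313.  20.]
pot [581.  87. 115.]
mould [ 475. -272.   44.]
jug [ 439. -378.   85.]
stand [ 646. -319.   12.]
tum [ 800. -110.    0.]
bb [702. 307.  95.]
pb [784.  63.  85.]
2435.0 ((255.37628173828125, 325.8399963378906), (50.225772857666016, 81.9867935180664), 117.4510726928711) (212, 299, 78, 68)
1145.5 ((149.47499084472656, 253.59268188476562), (36.96339797973633, 39.51741409301758), 62.395965576171875) (130, 235, 40, 38)
2185.0 ((228.5111541748047, 239.27166748046875), (51.764312744140625, 53.75604248046875), 66.97477722167969) (202, 213, 54, 53)
```

View pics/c1.png

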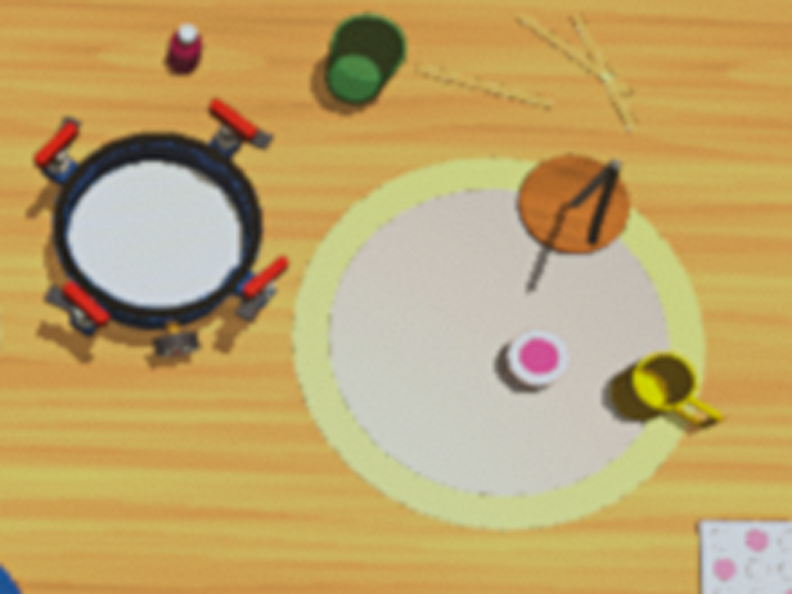

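View pics/c2.png

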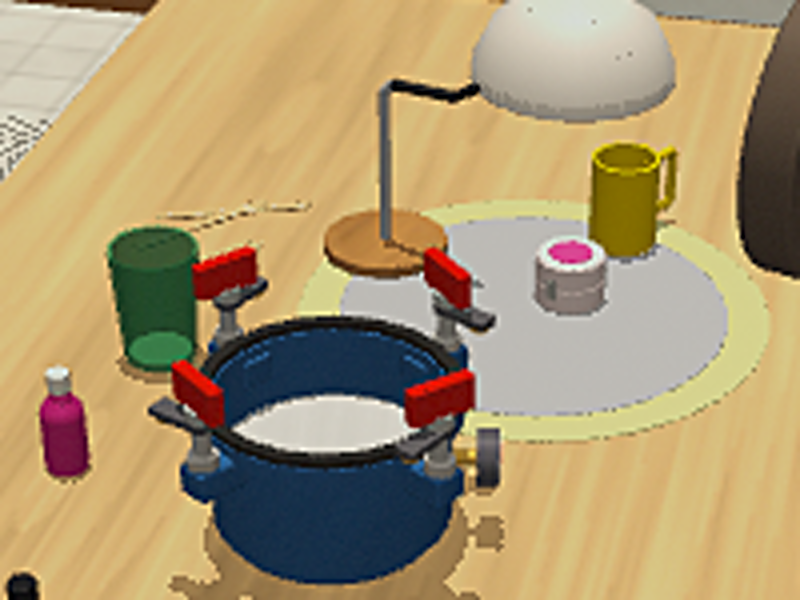

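```bash
cat >> h.py <<'E'
from scipy.spatial.transform import Rotation as Ro
def go(*wps,step=40,ang=6.8):
    """way points (x,y,z,yaw): print rows in tool axes"""
    s=manip.sense();p=np.array(s['eef_pos']);o=np.array(s['orientation']);yaw=o[2]
    print('at',np.round(p,1),np.round(o,1),'F',np.round(s['force'],1),'gap',round(s['finger_gap'],1),'t',round(s['clock'],2))
    R=Ro.from_euler('xyz',o,degrees=True)
    rows=[]
    for w in wps:
        t=np.array(w[:3],float);dy=(w[3]-yaw+180)%360-180
        Rt=Ro.from_euler('xyz',[180,0,w[3]],degrees=True)
        rv=(R.inv()*Rt).as_rotvec()
        n=int(max(np.ceil(np.linalg.norm(t-p)/step),np.ceil(np.degrees(np.linalg.norm(rv))/ang),1))
        for i in range(n):
            d=R.inv().apply((t-p)/n)/1000
            rows.append(np.r_[d,rv/n]);R=R*Ro.from_rotvec(rv/n)
        p=t;yaw=w[3];R=Rt
    for i,q in enumerate(rows):
        print(' '.join('%g'%round(v,4 if k<3 else 3) for k,v in enumerate(q)),end=';' if i%5<4 and i<len(rows)-1 else '\n')
E
python3 - <<'E'
from h import *
go((420,350,330,73.28),(470,-150,330,0))
E
```

```text
at [186.9 622.4 231. ] [-180.     0.    73.3] F [-0.2 -0.9  0.4] gap 85.6 t 0.25
-0.0194 0.0302 -0.0099 -0 0 0;-0.0194 0.0302 -0.0099 -0 0 0;-0.0194 0.0302 -0.0099 -0 0 0;-0.0194 0.0302 -0.0099 -0 0 0;-0.0194 0.0302 -0.0099 -0 0 0
-0.0194 0.0302 -0.0099 -0 0 0;-0.0194 0.0302 -0.0099 -0 0 0;-0.0194 0.0302 -0.0099 -0 0 0;-0.0194 0.0302 -0.0099 -0 0 0;-0.0194 0.0302 -0.0099 -0 0 0
-0.0357 0.0147 0 0 -0 0.098;-0.0341 0.0182 0 0 -0 0.098;-0.0322 0.0214 0 0 -0 0.098;-0.0299 0.0245 0 0 -0 0.098;-0.0273 0.0273 0 0 -0 0.098
-0.0245 0.0299 0 0 -0 0.098;-0.0215 0.0321 0 0 -0 0.098;-0.0182 0.0341 0 0 -0 0.098;-0.0148 0.0357 0 0 -0 0.098;-0.0112 0.037 0 0 -0 0.098
-0.0075 0.0379 0 0 -0 0.098;-0.0037 0.0385 0 0 -0 0.098;0 0.0387 0 0 -0 0.098
```

Request:
step_arm:
  plan: "-0.019 0.03 -0.01 0 0 0;-0.019 0.03 -0.01 0 0 0;-0.019 0.03 -0.01 0 0 0;-0.019 0.03 -0.01 0 0 0;-0.019 0.03 -0.01 0 0 0"

```text
clock: 0.67
eef_pos: [301.7, 487.2, 278.9]
orientation: [-179.9, 0.2, 73.8]
force: [1.9, 0.2, -0.8]
finger_gap: 85.2
```

Request:
step_arm:
  plan: "-0.019 0.03 -0.01 0 0 0;-0.019 0.03 -0.01 0 0 0;-0.019 0.03 -0.01 0 0 0;-0.019 0.03 -0.01 0 0 0;-0.019 0.03 -0.01 0 0 0"

```text
clock: 1.08
eef_pos: [423.2, 346.6, 331.6]
orientation: [-179.9, 0.2, 73.8]
force: [0.8, 0.7, 0.2]
finger_gap: 85.3
```

Request:
step_arm:
  plan: "-0.036 0.015 0 0 0 0.1;-0.034 0.018 0 0 0 0.1;-0.032 0.021 0 0 0 0.1;-0.03 0.024 0 0 0 0.1;-0.027 0.027 0 0 0 0.1"

```text
clock: 1.5
eef_pos: [446.9, 148.3, 334.3]
orientation: [179.9, -0.1, 44.2]
force: [1.5, -0.2, -0.1]
finger_gap: 85.5
```

Request:
step_arm:
  plan: "-0.024 0.03 0 0 0 0.1;-0.021 0.032 0 0 0 0.1;-0.018 0.034 0 0 0 0.1;-0.015 0.036 0 0 0 0.1;-0.011 0.037 0 0 0 0.1"

```text
clock: 1.92
eef_pos: [459.9, -53.2, 335.3]
orientation: [179.9, -0.3, 14.1]
force: [1.0, -1.0, 0.7]
finger_gap: 85.4
```

Tracking is good. Look from here.

```bash
python3 - <<'E'
from h import *
r=snap('wrist','w1.png');q=snap('side','s1.png');r=snap('top','t1.png')
cv2.imwrite('pics/t1c.png',cv2.resize(cv2.imread('pics/t1.png')[180:480,60:400],None,fx=2,fy=2))
E
```

```text
(no output)
```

View pics/w1.png

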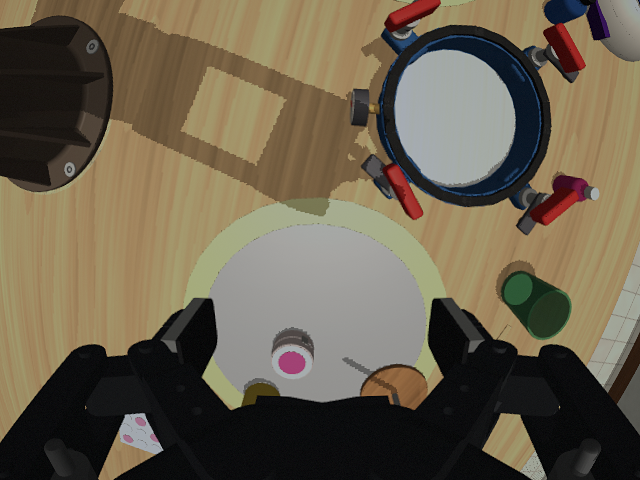

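View pics/s1.png

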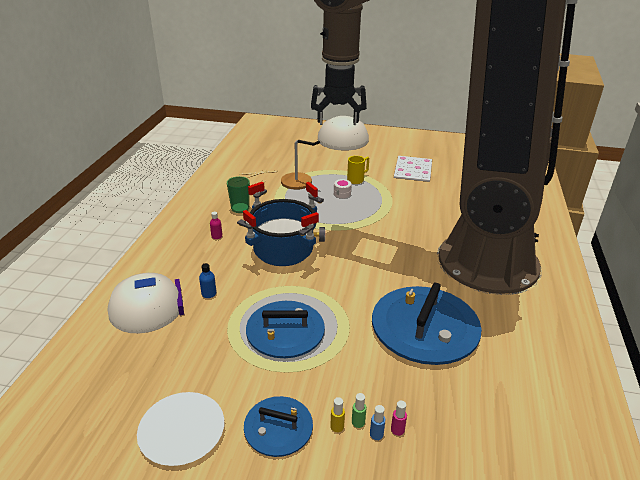

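View pics/t1c.png

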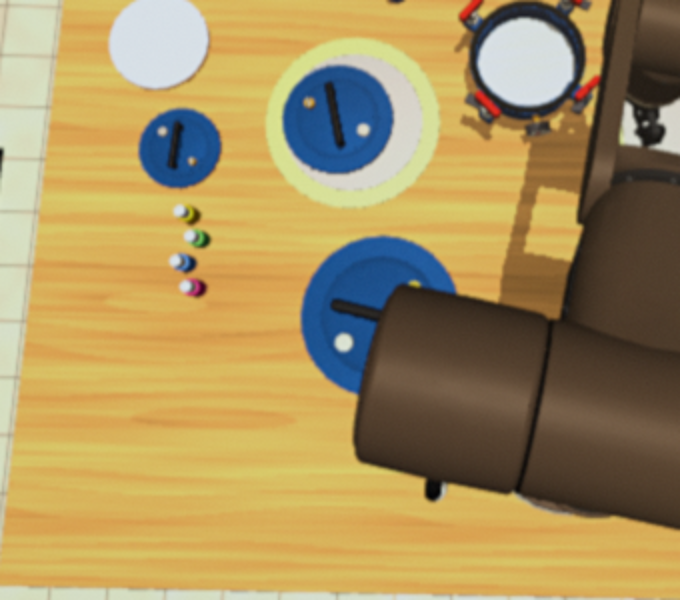

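```bash
cat >> h.py <<'E'
def cont2plane(r,c,z,fish=True):
    return np.array([onz(r,u,v,z,fish)[:2] for u,v in c.reshape(-1,2)])
def circ(P,R=None,it=30):
    from scipy.optimize import least_squares
    f=lambda x:np.hypot(P[:,0]-x[0],P[:,1]-x[1])-(R if R else x[2])
    s=least_squares(f,[*P.mean(0),R or 80],loss='soft_l1',f_scale=1.0)
    return s.x,np.median(abs(s.fun))
def hsv(r): return cv2.cvtColor(r['color'],cv2.COLOR_RGB2HSV)
def blobs(m,amin=50):
    return sorted([c for c in cv2.findContours(m,cv2.RETR_EXTERNAL,cv2.CHAIN_APPROX_NONE)[0] if cv2.contourArea(c)>amin],key=cv2.contourArea,reverse=True)
E
python3 - <<'E'
from h import *
r=snap('wrist');H=hsv(r)
red=cv2.inRange(H,(0,180,120),(6,255,255))|cv2.inRange(H,(175,180,120),(180,255,255))
for c in blobs(red):
    P=cont2plane(r,c,177).astype(np.float32);print('red',cv2.contourArea(c),np.round(P.mean(0),1),cv2.minAreaRect(P))
wh=cv2.inRange(H,(0,0,170),(180,40,255))
for c in blobs(wh,3000)[:3]:
    print('white',cv2.boundingRect(c),circ(cont2plane(r,c,60)))
pk=cv2.inRange(H,(155,100,150),(172,255,255))
for c in blobs(pk,60)[:3]:
    print('pink',cv2.boundingRect(c),circ(cont2plane(r,c,44)))
dk=cv2.inRange(H,(0,0,0),(180,255,60))
sub=dk.copy();sub[:, :370]=0;sub[210:]=0;sub[:, 556:]=0
for c in blobs(sub,500)[:3]:
    print('dark',cv2.boundingRect(c),circ(cont2plane(r,c,121)),circ(cont2plane(r,c,121),95))
E
```

```text
red 466.0 [490.2 146.1] ((490.447021484375, 147.24105834960938), (47.356502532958984, 10.529247283935547), 45.47089767456055)
red 356.0 [677.8  21.7] ((677.9931030273438, 21.942039489746094), (48.39427947998047, 10.384498596191406), 49.785770416259766)
red 354.0 [520.9  -8.8] ((521.3506469726562, -8.884126663208008), (10.867111206054688, 48.453948974609375), 44.58162307739258)
red 317.0 [647.1 178.5] ((647.2278442382812, 178.52198791503906), (10.430453300476074, 48.107120513916016), 49.55677795410156)
white (395, 50, 117, 133) (array([582.84912247,  73.49151655,  66.74786853]), np.float64(11.955285815996092))
pink (279, 351, 26, 23) (array([ 474.87269786, -278.93750906,   17.78779329]), np.float64(0.45534870779774295))
dark (376, 5, 175, 204) (array([580.81478271,  87.1036649 ,  97.64148141]), np.float64(4.250655596176344)) (array([582.25897193,  85.5362879 ,  95.        ]), np.float64(2.6125470785632814))
```

```bash
python3 - <<'E'
from h import *
go((475,-279,120,0),(475,-279,6,0))
E
```

```text
at [460.2 -52.3 335.1] [179.9  -0.3  14.3] F [ 0.4  0.3 -1. ] gap 85.9 t 2.12
-0.0053 0.0279 0.0269 0 -0.001 0.031;-0.0044 0.028 0.0269 0 -0.001 0.031;-0.0035 0.0282 0.0269 0 -0.001 0.031;-0.0026 0.0283 0.0269 0 -0.001 0.031;-0.0017 0.0283 0.0269 0 -0.001 0.031
-0.0008 0.0284 0.0269 0 -0.001 0.031;0.0001 0.0284 0.0269 0 -0.001 0.031;0.001 0.0284 0.0269 0 -0.001 0.031;0 -0 0.038 0 0 0;0 -0 0.038 0 0 0
0 -0 0.038 0 0 0
```

Request:
step_arm:
  plan: "-0.005 0.028 0.027 0 -0.001 0.031;-0.004 0.028 0.027 0 -0.001 0.031;-0.003 0.028 0.027 0 -0.001 0.031;-0.003 0.028 0.027 0 -0.001 0.031;-0.002 0.028 0.027 0 -0.001 0.031"

```text
clock: 2.53
eef_pos: [476.4, -188.3, 202.0]
orientation: [179.8, -0.7, 6.2]
force: [0.5, 0.6, -0.6]
finger_gap: 85.3
```

Request:
step_arm:
  plan: "-0.001 0.028 0.02 0 0 0.031;0 0.028 0.02 0 0 0.031;0.001 0.028 0.02 0 0 0.031;0 0 0 0 0 0"

```text
clock: 2.87
eef_pos: [484.5, -272.3, 134.3]
orientation: [-180.0, -0.5, 1.1]
force: [-2.0, 0.5, -0.0]
finger_gap: 85.4
```

```bash
python3 - <<'E'
from h import *
r=snap('wrist','w2.png');H=hsv(r)
pk=cv2.inRange(H,(155,100,150),(172,255,255))
for c in blobs(pk,60)[:3]:
    print('pink',cv2.boundingRect(c),circ(cont2plane(r,c,44)))
go((475,-279,6,0))
E
```

```text
at [ 484.3 -270.4  135.4] [-179.9   -0.5    1.2] F [0.4 1.  0.4] gap 85.4 t 2.92
-0.0027 0.0021 0.0323 -0 -0.002 0.005;-0.0026 0.0021 0.0323 -0 -0.002 0.005;-0.0025 0.0021 0.0323 -0 -0.002 0.005;-0.0024 0.0021 0.0323 -0 -0.002 0.005
```

View pics/w2.png

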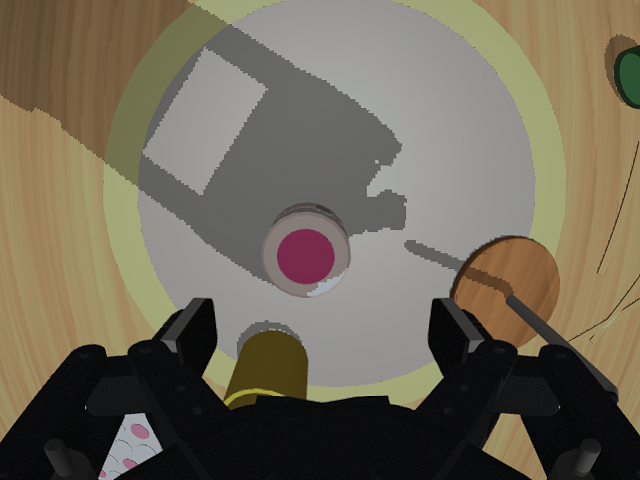

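```bash
python3 - <<'E'
from h import *
r=snap('wrist');H=hsv(r)
pk=cv2.inRange(H,(155,100,70),(176,255,255))
for c in blobs(pk,60)[:4]:
    print('pink',cv2.boundingRect(c),circ(cont2plane(r,c,44)))
for z,n,uv in[(177,'tip',(615,395)),]: print(n,onz(r,*uv,z,True))
E
```

```text
pink (278, 232, 57, 54) (array([ 474.83566824, -278.35983177,   18.57705613]), np.float64(0.1542014240025562))
tip [ 622.21460419 -303.00550693  177.        ]
```

Request:
step_arm:
  plan: "-0.004 0.003 0.032 0 -0.002 0.006;-0.003 0.002 0.032 0 -0.002 0.006;-0.002 0.002 0.03 0 -0.002 0.006;0 0.001 0.025 0 -0.002 0;0 0 0 0 0 0"

```text
clock: 3.38
eef_pos: [482.9, -271.2, 20.5]
orientation: [179.8, -0.6, 1.0]
force: [-1.7, 1.1, -0.9]
finger_gap: 85.4
```

```bash
python3 - <<'E'
from h import *
go((475,-278.4,5,0))
E
```

```text
at [ 482.9 -271.2   20.5] [179.8  -0.6   1. ] F [-1.7  1.1 -0.9] gap 85.4 t 3.38
-0.0082 0.007 0.0154 0.003 -0.011 0.017
```

Request:
step_arm:
  plan: "-0.004 0.004 0 0 0 0;-0.004 0.003 0.006 0.003 -0.005 0.01;-0.002 0.002 0.006 0 -0.004 0.005;0 0 0 0 0 0"

```text
clock: 3.72
eef_pos: [475.4, -278.4, 12.8]
orientation: [179.9, -0.2, 0.4]
force: [0.5, 0.8, -0.0]
finger_gap: 85.5
```

```bash
python3 - <<'E'
from h import *
go((475,-278.4,5,0))
E
```

```text
at [ 475.4 -278.4   12.8] [179.9  -0.2   0.4] F [ 0.5  0.8 -0. ] gap 85.5 t 3.72
-0.0004 -0 0.0078 0.002 -0.004 0.007
```

Request:
step_arm:
  plan: "0 0 0.006 0 0 0;0 0 0 0 0 0"

```text
clock: 3.88
eef_pos: [476.3, -279.2, 8.2]
orientation: [179.8, -0.4, 0.4]
force: [-1.6, 1.3, -0.5]
finger_gap: 85.3
```

Request:
step_arm:
  plan: "0 0 0 0 0 0;0 0 0 0 0 0;0 0 0 0 0 0;0 0 0 0 0 0;0 0 0 0 0 0"
  gripper: -1
  squeeze: 40

```text
clock: 4.3
eef_pos: [476.9, -279.7, 9.5]
orientation: [179.7, -0.5, 0.4]
force: [0.1, 0.5, -1.3]
finger_gap: 58.9
```

Request:
step_arm:
  plan: "0 0 0 0 0 0;0 0 0 0 0 0;0 0 0 0 0 0"

```text
clock: 4.55
eef_pos: [476.9, -279.7, 9.4]
orientation: [179.7, -0.5, 0.4]
force: [-1.0, -0.5, -1.4]
finger_gap: 58.8
```

```bash
python3 - <<'E'
from h import *
go((475,-270,230,0),(584,84,230,90),(584,84,66,90))
E
```

```text
at [ 476.9 -279.7    9.4] [179.7  -0.5   0.4] F [-1.  -0.5 -1.4] gap 58.8 t 4.55
-0 -0.0014 -0.0368 0.001 -0.001 0.001;-0.0001 -0.0015 -0.0368 0.001 -0.001 0.001;-0.0001 -0.0015 -0.0368 0.001 -0.001 0.001;-0.0002 -0.0015 -0.0368 0.001 -0.001 0.001;-0.0002 -0.0016 -0.0368 0.001 -0.001 0.001
-0.0003 -0.0016 -0.0368 0.001 -0.001 0.001;0.0078 -0.0253 -0 0 0 -0.112;0.0106 -0.0243 -0 0 0 -0.112;0.0132 -0.0229 -0 0 0 -0.112;0.0157 -0.0213 -0 0 0 -0.112
0.018 -0.0194 -0 0 0 -0.112;0.02 -0.0173 -0 0 0 -0.112;0.0219 -0.0149 -0 0 0 -0.112;0.0234 -0.0124 -0 0 0 -0.112;0.0246 -0.0097 -0 0 0 -0.112
0.0256 -0.0069 -0 0 0 -0.112;0.0262 -0.004 -0 0 0 -0.112;0.0264 -0.001 -0 0 0 -0.112;0.0264 0.002 0 0 0 -0.112;0.026 0.0049 0 0 0 -0.112
0 -0 0.0328 0 0 0;0 -0 0.0328 0 0 0;0 -0 0.0328 0 0 0;0 -0 0.0328 0 0 0;0 -0 0.0328 0 0 0
```

Request:
step_arm:
  plan: "0 0 -0.037 0 0 0;0 -0.001 -0.04 0 0 0;0 -0.001 -0.04 0 0 0;0 -0.001 -0.04 0 0 0;0 -0.001 -0.04 0 0 0"

```text
clock: 4.97
eef_pos: [470.1, -271.6, 203.8]
orientation: [-179.6, 0.5, 0.3]
force: [0.8, -0.6, -2.7]
finger_gap: 59.2
```

```bash
python3 - <<'E'
from h import *
go((584,84,225,0),(584.2,84.4,100,0),step=39)
E
```

```text
at [ 470.1 -271.6  203.8] [-179.6    0.5    0.3] F [ 0.8 -0.6 -2.7] gap 59.2 t 4.97
0.0116 -0.0355 -0.002 -0.001 0.001 0.001;0.0116 -0.0355 -0.002 -0.001 0.001 0.001;0.0115 -0.0355 -0.002 -0.001 0.001 0.001;0.0115 -0.0355 -0.002 -0.001 0.001 0.001;0.0115 -0.0355 -0.002 -0.001 0.001 0.001
0.0115 -0.0355 -0.0021 -0.001 0.001 0.001;0.0115 -0.0355 -0.0021 -0.001 0.001 0.001;0.0114 -0.0355 -0.0021 -0.001 0.001 0.001;0.0114 -0.0355 -0.0021 -0.001 0.001 0.001;0.0114 -0.0356 -0.0021 -0.001 0.001 0.001
0.0001 -0.0001 0.0312 0 0 0;0.0001 -0.0001 0.0312 0 0 0;0.0001 -0.0001 0.0312 0 0 0;0.0001 -0.0001 0.0312 0 0 0
```

Request:
step_arm:
  plan: "0.012 -0.036 -0.005 0 0 0;0.012 -0.036 -0.005 0 0 0;0.012 -0.036 -0.002 0 0 0;0.012 -0.036 -0.002 0 0 0;0.012 -0.036 -0.002 0 0 0"

```text
clock: 5.38
eef_pos: [533.9, -94.0, 232.1]
orientation: [179.8, -0.4, -0.2]
force: [-0.0, 0.1, -1.7]
finger_gap: 58.8
```

Request:
step_arm:
  plan: "0.011 -0.035 -0.002 0 0 0;0.011 -0.035 -0.002 0 0 0;0.011 -0.035 0 0 0 0;0.011 -0.03 0 0 0 0;0.005 -0.015 0 0 0 0"

```text
clock: 5.8
eef_pos: [585.0, 67.5, 237.3]
orientation: [179.9, -0.6, -0.1]
force: [-0.1, -0.3, -2.3]
finger_gap: 58.9
```

```bash
python3 - <<'E'
from h import *
go((584.2,84.4,225,0),(584.2,84.4,69,0),step=28)
E
```

```text
at [585.   67.5 237.3] [ 1.799e+02 -6.000e-01 -1.000e-01] F [-0.1 -0.3 -2.3] gap 58.9 t 5.8
-0.001 -0.0169 0.0123 0.002 -0.01 -0.002;0 -0 0.026 0 0 0;0 -0 0.026 0 0 0;0 -0 0.026 0 0 0;0 -0 0.026 0 0 0
0 -0 0.026 0 0 0;0 -0 0.026 0 0 0
```

Request:
step_arm:
  plan: "0 -0.009 0.01 0 -0.005 0;0 -0.008 0.02 0 -0.005 0;0 0 0.03 0 0 0;0 0 0.03 0 0 0;0 0 0.03 0 0 0"

```text
clock: 6.22
eef_pos: [589.0, 89.6, 117.0]
orientation: [179.9, -0.5, 0.2]
force: [0.2, 0.9, -1.2]
finger_gap: 59.4
```

```bash
python3 - <<'E'
from h import *
go((584.2,84.4,70,0),step=28)
E
```

```text
at [589.   89.6 117. ] [179.9  -0.5   0.2] F [ 0.2  0.9 -1.2] gap 59.4 t 6.22
-0.0026 0.0025 0.0235 0 -0.005 0.002;-0.0025 0.0026 0.0235 0 -0.005 0.002
```

Request:
step_arm:
  plan: "-0.003 0.002 0.02 0 -0.005 0;-0.003 0.002 0.014 0 -0.003 0;-0.001 0.001 0.005 0 0 0;0 0 0.002 0 0 0;0 0 0 0 0 0"

```text
clock: 6.63
eef_pos: [576.3, 81.7, 66.9]
orientation: [179.9, 0.5, 0.1]
force: [-0.4, -0.0, -1.2]
finger_gap: 58.9
```

Request:
step_arm:
  plan: "0.004 -0.001 0 0 -0.006 0;0.002 0 0 0 0 0;0 0 0 0 0 0"

```text
clock: 6.88
eef_pos: [582.7, 81.6, 67.4]
orientation: [179.9, 0.8, 0.0]
force: [-0.8, -0.4, -1.7]
finger_gap: 59.1
```

```bash
python3 - <<'E'
from h import *
r=snap('wrist','w3.png');go((584.2,84.4,67,0))
E
```

```text
at [582.6  81.6  67.3] [179.9   0.9   0. ] F [ 1.  -0.7 -1.9] gap 58.9 t 6.93
0.0016 -0.0028 0.0003 0.002 0.015 0
```

View pics/w3.png

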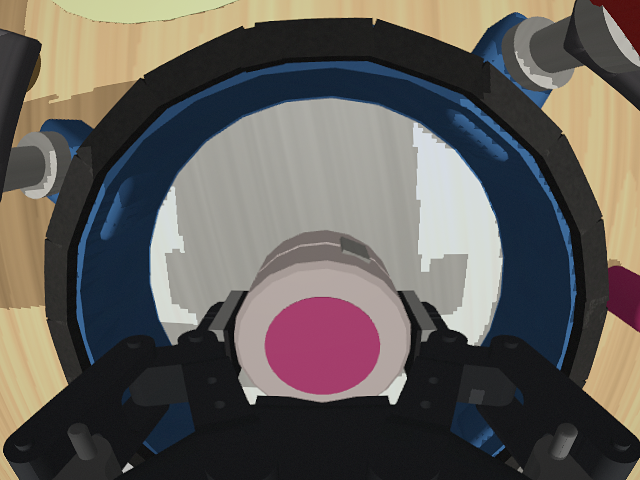

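Request:
step_arm:
  plan: "0.001 -0.002 0 0.002 0.015 0;0 -0.001 0.002 0 0 0;0 0 0.002 0 0 0;0 0 0.001 0 0 0"

```text
clock: 7.27
eef_pos: [584.4, 84.2, 66.4]
orientation: [180.0, -0.3, -0.0]
force: [-2.3, -1.3, 3.9]
finger_gap: 59.2
```

Request:
step_arm:
  plan: "0 0 0.002 0 0 0;0 0 0.001 0 0 0;0 0 0 0 0 0"

```text
clock: 7.52
eef_pos: [584.4, 84.3, 67.0]
orientation: [180.0, -0.5, 0.0]
force: [-0.4, 0.1, -1.5]
finger_gap: 59.0
```

Request:
step_arm:
  plan: "0 0 0.004 0 -0.008 0;0 0 0.003 0 0 0;0 0 0 0 0 0"

```text
clock: 7.77
eef_pos: [584.8, 84.7, 64.7]
orientation: [-180.0, -0.2, 0.1]
force: [-0.9, -0.0, -2.1]
finger_gap: 59.1
```

Request:
step_arm:
  plan: "0 0 0.004 0 0 0;0 0 0.003 0 0 0;0 0 0 0 0 0"

```text
clock: 8.02
eef_pos: [585.6, 85.1, 62.2]
orientation: [-180.0, -0.4, 0.1]
force: [-0.7, 1.1, -2.0]
finger_gap: 59.1
```

```bash
python3 - <<'E'
from h import *
s=manip.sense();print(s['eef_pos'],s['force'])
r=snap('wrist');H=hsv(r)
pk=cv2.inRange(H,(155,100,70),(176,255,255))
c=blobs(pk,60)[0]
for z in range(96,116,2): print(z,circ(cont2plane(r,c,z)))
E
```

```text
[585.63611129  85.10549989  62.22582206] [-0.73598078  1.13064208 -2.03574925]
96 (array([585.91155166,  80.99838634,  20.42478181]), np.float64(0.139171336137359))
98 (array([585.89375225,  82.27462821,  20.05223298]), np.float64(0.1368081914946071))
100 (array([585.87595162,  83.55085832,  19.67968987]), np.float64(0.1344363738487555))
102 (array([585.85814992,  84.82707639,  19.30715247]), np.float64(0.13205600515027172))
104 (array([585.84034711,  86.10328275,  18.9346207 ]), np.float64(0.12966716515785492))
106 (array([585.82254329,  87.37947717,  18.56209454]), np.float64(0.12726993427992994))
108 (array([585.80473837,  88.65566004,  18.18957391]), np.float64(0.12486438253270471))
110 (array([585.78693242,  89.93183135,  17.81705876]), np.float64(0.12245059803773195))
112 (array([585.76912545,  91.20799124,  17.44454904]), np.float64(0.12002869086794554))
114 (array([585.75131747,  92.48413974,  17.07204468]), np.float64(0.1175987305556685))
```

Request:
step_arm:
  plan: "0 0 0.002 0 -0.005 0;0 0 0.001 0 0 0;0 0 0 0 0 0"

```text
clock: 8.32
eef_pos: [585.8, 85.3, 61.9]
orientation: [-180.0, -0.3, 0.1]
force: [-0.5, 0.6, -0.8]
finger_gap: 58.8
```

Request:
step_arm:
  plan: "0 0 0 0 0 0;0 0 0 0 0 0;0 0 0 0 0 0;0 0 0 0 0 0"
  gripper: 0.85

```text
clock: 8.65
eef_pos: [585.7, 85.6, 61.0]
orientation: [-180.0, -0.2, 0.1]
force: [-0.3, 0.3, 0.0]
finger_gap: 78.8
```

```bash
python3 - <<'E'
from h import *
s=manip.sense();print(s['eef_pos'],s['force'],s['finger_gap'])
r=snap('wrist','w4.png');H=hsv(r)
pk=cv2.inRange(H,(155,100,70),(176,255,255))
c=blobs(pk,60)[0]
for z in (100,104,108): print(z,circ(cont2plane(r,c,z)))
E
```

```text
[585.73514908  85.62709647  61.0413115 ] [-0.30016289  0.2857183   0.03513954] 78.7505915902011
100 (array([586.339684  ,  84.49080159,  19.47182562]), np.float64(0.2080293697195188))
104 (array([586.30615297,  87.05570872,  18.72569336]), np.float64(0.20090216268203775))
108 (array([586.27262487,  89.62045242,  17.97963941]), np.float64(0.19369919642207023))
```

View pics/w4.png

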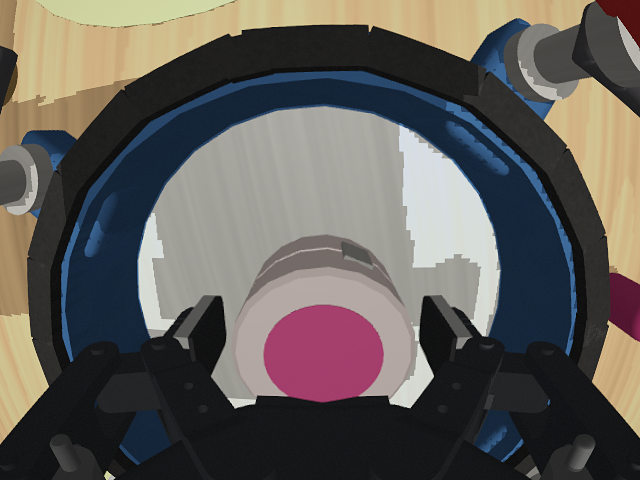

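```bash
python3 - <<'E'
from h import *
go((584,85,235,0),(475,400,260,105))
E
```

```text
at [585.7  85.6  61. ] [-1.8e+02 -2.0e-01  1.0e-01] F [0.5 1.2 0.3] gap 78.7 t 8.7
-0.0002 0.0001 -0.0348 -0 -0.001 0;-0.0002 0.0001 -0.0348 -0 -0.001 0;-0.0002 0.0001 -0.0348 -0 -0.001 0;-0.0003 0.0001 -0.0348 -0 -0.001 0;-0.0003 0.0001 -0.0348 -0 -0.001 0
-0.0068 -0.0197 -0.0016 0 0 -0.115;-0.0045 -0.0203 -0.0016 0 0 -0.115;-0.0022 -0.0207 -0.0016 0 0 -0.115;0.0002 -0.0208 -0.0016 0 0 -0.115;0.0026 -0.0207 -0.0016 0 0 -0.115
0.0049 -0.0202 -0.0016 0 0 -0.115;0.0072 -0.0195 -0.0016 0 0 -0.115;0.0094 -0.0186 -0.0016 0 0 -0.115;0.0115 -0.0174 -0.0016 0 0 -0.115;0.0134 -0.016 -0.0016 0 0 -0.115
0.0151 -0.0143 -0.0016 0 0 -0.115;0.0167 -0.0125 -0.0016 0 0 -0.115;0.018 -0.0105 -0.0016 0 0 -0.115;0.0191 -0.0084 -0.0016 0 0 -0.115;0.0199 -0.0062 -0.0016 0 0 -0.115
0.0205 -0.0039 -0.0016 0 0 -0.115
```

Request:
step_arm:
  plan: "0 0 -0.03 0 0 0;0 0 -0.035 0 0 0;0 0 -0.035 0 0 0;0 0 -0.035 0 0 0;0 0 -0.035 0 0 0"

```text
clock: 9.12
eef_pos: [579.8, 85.0, 227.9]
orientation: [180.0, 0.7, 0.1]
force: [1.7, 0.5, -0.4]
finger_gap: 79.3
```

Request:
step_arm:
  plan: "-0.007 -0.02 -0.01 0 0 -0.12;-0.004 -0.02 -0.01 0 0 -0.12;-0.002 -0.021 -0.005 0 0 -0.12;0 -0.021 -0.002 0 0 -0.12;0.003 -0.021 -0.002 0 0 -0.12"
  gripper: -0.1

```text
clock: 9.53
eef_pos: [548.8, 184.2, 267.6]
orientation: [-180.0, -0.1, 35.3]
force: [-0.2, 0.1, -0.0]
finger_gap: 38.3
```

Request:
step_arm:
  plan: "0.005 -0.02 -0.002 0 0 -0.12;0.007 -0.02 -0.002 0 0 -0.12;0.009 -0.019 -0.002 0 0 -0.12;0.012 -0.017 -0.002 0 0 -0.12;0.013 -0.016 -0.002 0 0 -0.12"

```text
clock: 9.95
eef_pos: [505.6, 284.8, 278.0]
orientation: [180.0, -0.1, 71.2]
force: [0.1, 0.6, -0.1]
finger_gap: 38.5
```

Request:
step_arm:
  plan: "0.015 -0.014 -0.002 0 0 -0.12;0.017 -0.012 -0.002 0 0 -0.12;0.018 -0.01 -0.002 0 0 -0.12;0.019 -0.008 -0.002 0 0 -0.12;0.02 -0.006 -0.002 0 0 -0.12"

```text
clock: 10.37
eef_pos: [459.0, 383.2, 287.5]
orientation: [180.0, -0.0, 107.0]
force: [0.5, 1.2, 0.6]
finger_gap: 38.4
```

```bash
python3 - <<'E'
from h import *
r=snap('wrist','w5.png');go((475,400,260,107))
E
```

```text
at [457.5 386.2 287.9] [ 1.800e+02 -1.000e-01  1.076e+02] F [-2.9  3.9 -0.2] gap 38.5 t 10.42
0.0078 0.0208 0.0279 0 -0.002 0.011
```

View pics/w5.png

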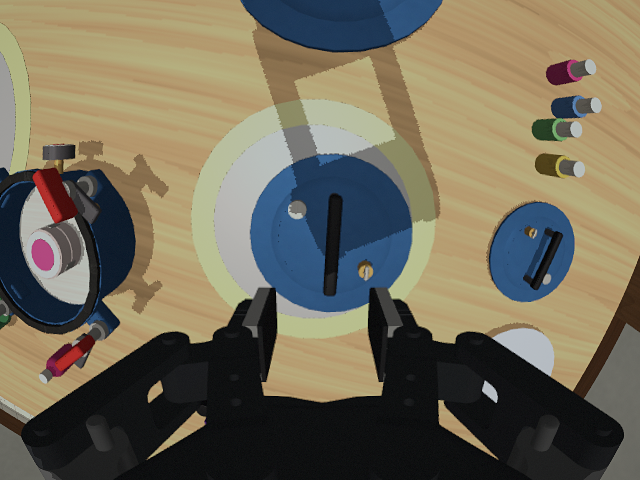

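```bash
python3 - <<'E'
from h import *
r=snap('wrist');H=hsv(r)
cv2.imwrite('pics/lidcrop.png',cv2.resize(r['color'][130:320,180:600,::-1],None,fx=1.9,fy=1.9))
m=cv2.inRange(H,(100,120,30),(125,255,255));
for c in blobs(m,1500)[:4]:
    P=cont2plane(r,c,18);print('blue',cv2.boundingRect(c),circ(P))
d=cv2.inRange(H,(0,0,0),(180,255,45));d[300:]=0;d[:160]=0;d[:,:300]=0;d[:,360:]=0
for c in blobs(d,300)[:2]:
    P=cont2plane(r,c,66).astype(np.float32);b=cv2.minAreaRect(P);bx=cv2.boxPoints(b)
    L=max([bx[1]-bx[0],bx[2]-bx[1]],key=np.linalg.norm);print('bar',cv2.boundingRect(c),b,np.degrees(np.arctan2(L[1],L[0])))
E
```

```text
blue (247, 155, 161, 157) (array([491.78595814, 403.7452146 ,  93.10857482]), np.float64(0.3343375216964546))
blue (241, 0, 201, 53) (array([178.73890127, 319.82246524, 112.73280096]), np.float64(6.845133248363034))
blue (485, 205, 86, 99) (array([434.77115689, 664.64978097,  67.40412053]), np.float64(0.4127904576212842))
blue (58, 168, 74, 167) (array([615.0237481 ,  50.10643188, 111.70890096]), np.float64(16.14810275254736))
bar (319, 194, 20, 102) ((489.94586181640625, 403.4291687011719), (107.85514068603516, 13.664069175720215), 13.99639892578125) 13.996392
```

View pics/lidcrop.png

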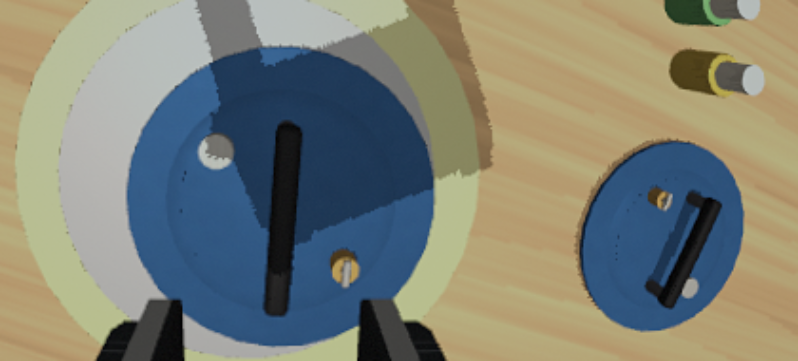

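```bash
python3 - <<'E'
from h import *
go((490.5,403.5,110,104),(490.5,403.5,42,104),step=30)
E
```

```text
at [458.3 384.7 287.6] [ 1.80e+02 -1.00e-01  1.07e+02] F [ 0.2  0.  -0.2] gap 38.4 t 10.47
0.0012 0.0052 0.0254 0 -0 0.008;0.0012 0.0052 0.0254 0 -0 0.008;0.0013 0.0052 0.0254 0 -0 0.008;0.0013 0.0052 0.0254 0 -0 0.008;0.0014 0.0051 0.0254 0 -0 0.008
0.0014 0.0051 0.0254 0 -0 0.008;0.0014 0.0051 0.0254 0 -0 0.008;0 -0 0.0227 0 0 0;0 -0 0.0227 0 0 0;0 -0 0.0227 0 0 0
```

Request:
step_arm:
  plan: "0.001 0.005 0.025 0 0 0.008;0.001 0.005 0.025 0 0 0.008;0.001 0.005 0.025 0 0 0.008;0.001 0.005 0.025 0 0 0.008;0.001 0.005 0.025 0 0 0.008"

```text
clock: 10.88
eef_pos: [484.3, 398.8, 164.0]
orientation: [179.4, -0.3, 104.4]
force: [1.1, 0.5, -0.3]
finger_gap: 38.6
```

Request:
step_arm:
  plan: "0.002 0.005 0.025 0 0 0.008;0.002 0.005 0.025 0 0 0.008;0 0 0.01 0 0 0;0 0 0 0 0 0"

```text
clock: 11.22
eef_pos: [493.0, 402.2, 95.8]
orientation: [179.8, -0.1, 102.9]
force: [-0.6, 0.1, 1.1]
finger_gap: 38.7
```

```bash
python3 - <<'E'
from h import *
go((490.5,403.5,42,104),step=20)
r=snap('wrist','w6.png')
E
```

```text
at [493.  402.2  95.8] [ 1.798e+02 -1.000e-01  1.029e+02] F [-0.6  0.1  1.1] gap 38.7 t 11.22
0.0006 -0.0008 0.0179 0.001 -0.001 -0.006;0.0006 -0.0008 0.0179 0.001 -0.001 -0.006;0.0006 -0.0007 0.0179 0.001 -0.001 -0.006
```

View pics/w6.png

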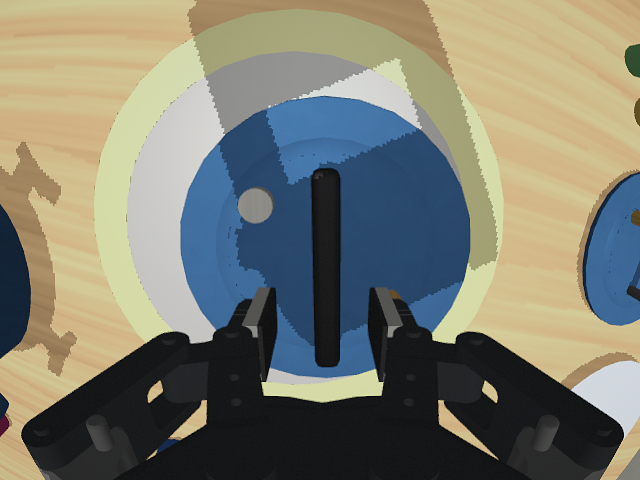

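Request:
step_arm:
  plan: "0.001 -0.001 0.018 0 0 -0.006;0.001 -0.001 0.018 0 0 -0.006;0 0 0.014 0 0 -0.006;0 0 0.004 0 0 0;0 0 0 0 0 0"

```text
clock: 11.68
eef_pos: [494.2, 405.4, 49.0]
orientation: [179.3, -0.3, 103.9]
force: [0.2, 0.1, -0.2]
finger_gap: 38.5
```

```bash
python3 - <<'E'
from h import *
go((490.5,403.5,42,104),step=20)
E
```

```text
at [494.2 405.4  49. ] [179.3  -0.3 103.9] F [ 0.2  0.1 -0.2] gap 38.5 t 11.68
-0.001 -0.0041 0.007 0.013 -0.005 -0.002
```

Request:
step_arm:
  plan: "-0.001 -0.003 0.003 0.008 -0.003 0;0 -0.002 0.003 0.005 -0.002 0;0 0 0.001 0 0 0;0 0 0 0 0 0"

```text
clock: 12.02
eef_pos: [491.0, 404.2, 46.2]
orientation: [179.8, -0.1, 103.8]
force: [0.8, 0.0, -0.0]
finger_gap: 38.2
```

```bash
python3 - <<'E'
from h import *
go((490.5,403.5,42,104),step=20)
E
```

```text
at [491.  404.2  46.2] [ 1.798e+02 -1.000e-01  1.038e+02] F [ 0.8  0.  -0. ] gap 38.2 t 12.02
-0.0005 -0.0007 0.0042 0.003 -0.002 -0.003
```

Request:
step_arm:
  plan: "0 -0.001 0.004 0.003 -0.002 0;0 0 0.002 0 0 0;0 0 0 0 0 0"

```text
clock: 12.27
eef_pos: [490.6, 404.4, 40.9]
orientation: [179.9, -0.0, 103.8]
force: [-0.7, -0.5, -0.3]
finger_gap: 38.1
```

Request:
step_arm:
  plan: "0 0 0 0 0 0;0 0 0 0 0 0;0 0 0 0 0 0;0 0 0 0 0 0;0 0 0 0 0 0"
  gripper: -1
  squeeze: 100

```text
clock: 12.68
eef_pos: [490.5, 404.3, 41.0]
orientation: [179.9, -0.0, 103.8]
force: [-0.5, 0.4, 0.7]
finger_gap: 12.0
```

Request:
step_arm:
  plan: "0 0 0 0 0 0;0 0 0 0 0 0"

```text
clock: 12.85
eef_pos: [490.5, 404.3, 41.0]
orientation: [179.9, -0.0, 103.8]
force: [0.6, 0.2, 0.6]
finger_gap: 12.2
```

Request:
step_arm:
  plan: "0 0 -0.015 0 0 0;0 0 -0.03 0 0 0;0 0 -0.038 0 0 0;0 0 -0.038 0 0 0;0 0 -0.038 0 0 0"

```text
clock: 13.27
eef_pos: [483.9, 399.4, 193.0]
orientation: [-178.8, 0.5, 103.8]
force: [1.4, 1.2, -7.6]
finger_gap: 12.2
```

Request:
step_arm:
  plan: "0 0 -0.03 0 0 0;0 0 -0.02 0 0 0;0 0 0 0 0 0"

```text
clock: 13.52
eef_pos: [486.0, 401.0, 251.8]
orientation: [-179.2, 0.4, 103.8]
force: [1.3, 0.6, -6.7]
finger_gap: 12.3
```

```bash
python3 - <<'E'
from h import *
r=snap('wrist','w7.png')
go((584,84.5,240,101),step=30)
E
```

```text
at [485.4 400.6 249.7] [-179.1    0.4  103.8] F [-0.3 -0.  -6.7] gap 12.2 t 13.57
-0.0275 0.0017 0.001 -0.001 0.001 0.004;-0.0275 0.0018 0.001 -0.001 0.001 0.004;-0.0275 0.0019 0.0009 -0.001 0.001 0.004;-0.0275 0.002 0.0009 -0.001 0.001 0.004;-0.0275 0.0021 0.0009 -0.001 0.001 0.004
-0.0275 0.0023 0.0009 -0.001 0.001 0.004;-0.0275 0.0024 0.0009 -0.001 0.001 0.004;-0.0275 0.0025 0.0009 -0.001 0.001 0.004;-0.0275 0.0026 0.0009 -0.001 0.001 0.004;-0.0275 0.0027 0.0008 -0.001 0.001 0.004
-0.0274 0.0028 0.0008 -0.001 0.001 0.004;-0.0274 0.0029 0.0008 -0.001 0.001 0.004
```

View pics/w7.png

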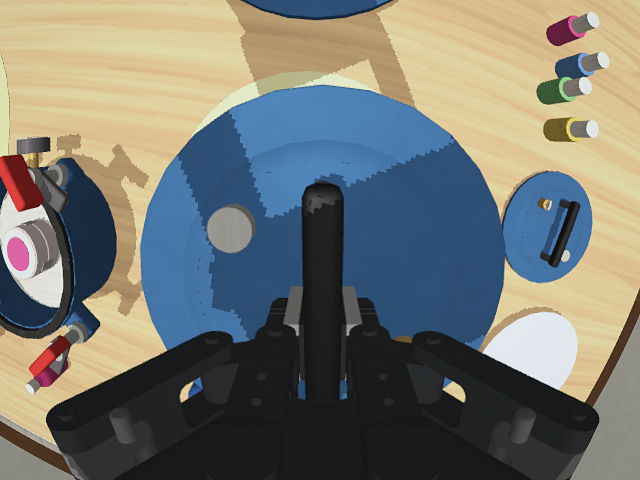

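```bash
cat >> h.py <<'E'
def lidfit(r):
    """fit the flange circle of the held lid, in tool-relative terms"""
    s=manip.sense();p=np.array(s['eef_pos']);z=p[2]+17-40
    m=cv2.inRange(hsv(r),(100,110,30),(125,255,255));c=blobs(m,5000)[0]
    P=cont2plane(r,c,z);d=np.hypot(*(P-p[:2]).T)
    P=P[d>85]
    x,e=circ(P);x2,e2=circ(P,95)
    print('lid',len(P),np.round(x,1),round(e,2),np.round(x2,1),round(e2,2),'tcp',np.round(p,1),'off',np.round(x2[:2]-p[:2],1))
E
python3 - <<'E'
from h import *
lidfit(snap('wrist'))
E
```

```text
lid 953 [487.9 402.1  96.6] 1.21 [486.4 401.   95. ] 0.84 tcp [484.6 399.9 247.5] off [1.8 1.1]
```

Request:
step_arm:
  plan: "-0.02 0.002 0 -0.003 0.001 0.004;-0.028 0.002 -0.001 -0.003 0.001 0.004;-0.028 0.002 -0.001 -0.003 0.001 0.004;-0.028 0.002 -0.001 0 0 0.004;-0.028 0.002 -0.001 0 0 0.004"

```text
clock: 14.03
eef_pos: [518.5, 271.8, 238.3]
orientation: [-178.5, 0.5, 103.0]
force: [0.7, -0.1, -7.0]
finger_gap: 12.2
```

Request:
step_arm:
  plan: "-0.028 0.002 0 0 0 0.004;-0.028 0.002 0 0 0 0.004;-0.028 0.002 0 0 0 0.004;-0.028 0.003 0 0 0 0.004;-0.028 0.003 0 0 0 0.004"

```text
clock: 14.45
eef_pos: [554.2, 129.1, 224.6]
orientation: [-177.3, 0.6, 101.9]
force: [0.8, 0.8, -6.4]
finger_gap: 12.6
```

Request:
step_arm:
  plan: "-0.028 0.003 0 0 0 0.004;-0.012 0.003 0 0 0 0.004;0 0 0 0 0 0"

```text
clock: 14.7
eef_pos: [565.7, 83.6, 216.3]
orientation: [-176.6, 0.7, 101.2]
force: [-0.9, -0.4, -7.9]
finger_gap: 12.6
```

```bash
python3 - <<'E'
from h import *
go((582.7,84.2,220,101),step=30)
lidfit(snap('wrist','w8.png'))
snap('side','s8.png')
E
```

```text
at [565.7  83.6 216.3] [-176.6    0.7  101.2] F [-0.9 -0.4 -7.9] gap 12.6 t 14.7
-0.0028 0.0166 -0.0047 -0.06 0.012 0.003
lid 710 [564.2  82.4  93.8] 0.3 [565.5  82.7  95. ] 0.32 tcp [564.8  84.4 215.9] off [ 0.7 -1.7]
```

View pics/w8.png

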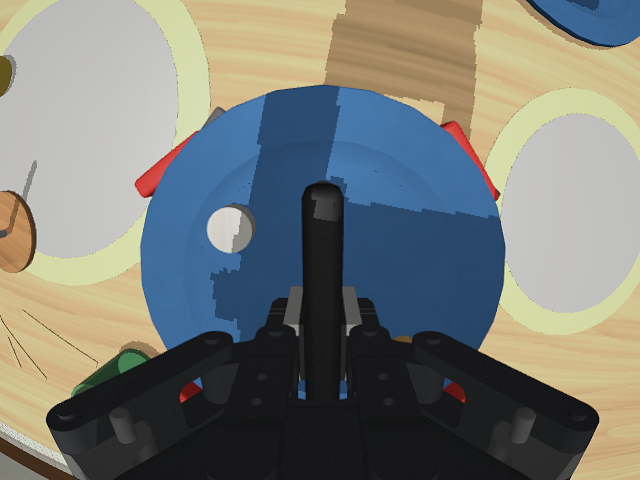

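View pics/s8.png

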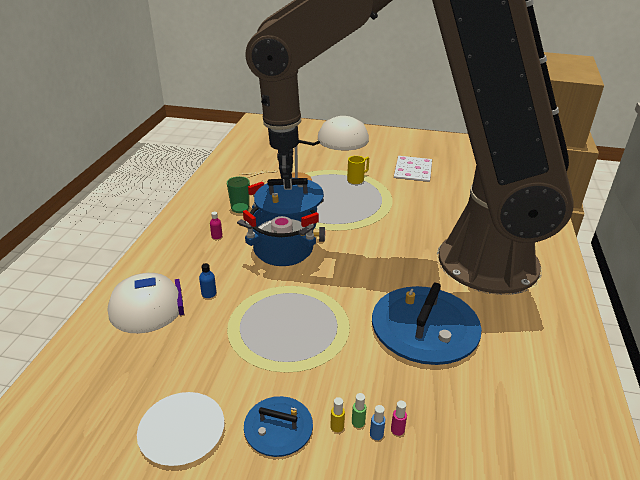

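Request:
step_arm:
  plan: "0 0.003 -0.012 -0.02 0.004 0;0 0.005 -0.005 -0.02 0.004 0.002;0 0.006 0 -0.02 0.004 0;0 0.003 0 0 0 0;0 0 0 0 0 0"

```text
clock: 15.22
eef_pos: [582.1, 93.7, 233.0]
orientation: [179.8, -0.2, 101.4]
force: [-0.7, 0.4, -7.5]
finger_gap: 12.1
```

```bash
python3 - <<'E'
from h import *
go((582.7,84.2,220,101),step=30)
lidfit(snap('wrist'))
E
```

```text
at [582.1  93.7 233. ] [179.8  -0.2 101.4] F [-0.7  0.4 -7.5] gap 12.1 t 15.22
-0.0095 -0.0013 0.013 0.004 -0.004 0.006
lid 743 [583.5  94.1  93.9] 0.21 [584.7  94.4  95. ] 0.58 tcp [581.8  93.7 233. ] off [2.9 0.7]
```

Request:
step_arm:
  plan: "-0.004 0 0.002 0.002 -0.002 0.002;-0.004 -0.001 0.002 0.002 -0.002 0.002;-0.002 0 0.002 0 0 0.002;0 0 0 0 0 0"

```text
clock: 15.6
eef_pos: [582.4, 83.2, 226.1]
orientation: [-179.9, 0.1, 101.1]
force: [-0.4, 0.6, -8.7]
finger_gap: 12.0
```

```bash
python3 - <<'E'
from h import *
go((582.3,84.2,200,101),step=30)
r=snap('wrist','w9.png');lidfit(r)
H=hsv(r)
red=cv2.inRange(H,(0,180,90),(6,255,255))|cv2.inRange(H,(175,180,90),(180,255,255))
for c in blobs(red):
    P=cont2plane(r,c,177).astype(np.float32);print('red',cv2.boundingRect(c),cv2.minAreaRect(P))
E
```

```text
at [582.4  83.2 226.1] [-1.799e+02  1.000e-01  1.011e+02] F [-0.4  0.6 -8.7] gap 12.0 t 15.6
0.001 0.0001 0.0261 -0.002 0.001 0.001
lid 782 [583.6  83.4  93.9] 0.24 [584.8  83.8  95. ] 0.61 tcp [582.4  83.3 226.3] off [2.4 0.5]
red (431, 88, 68, 83) ((492.88299560546875, 144.7349090576172), (49.775909423828125, 18.029598236083984), 47.166954040527344)
red (143, 96, 83, 67) ((521.7973022460938, -5.066226959228516), (15.588160514831543, 52.070735931396484), 44.76656723022461)
```

View pics/w9.png

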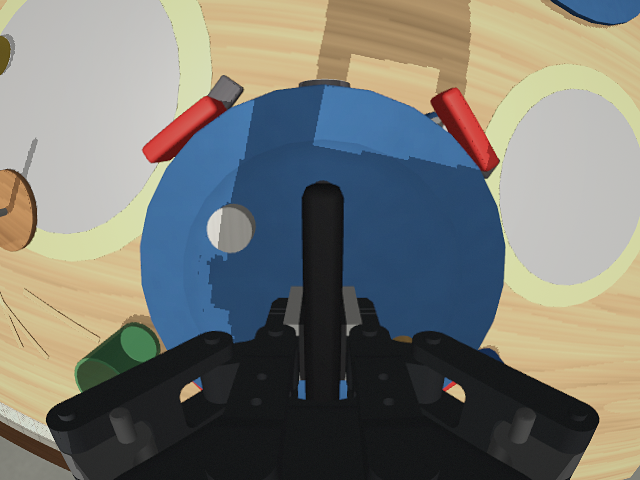

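Request:
step_arm:
  plan: "0 0 0.008 0 0 0;0 0 0.008 0 0 0;0 0 0.004 0 0 0;0 0 0 0 0 0"

```text
clock: 15.98
eef_pos: [582.2, 83.1, 203.8]
orientation: [-179.9, 0.0, 101.0]
force: [0.0, 0.0, -8.4]
finger_gap: 12.0
```

```bash
python3 - <<'E'
from h import *
go((582.2,84.2,190,101),step=30)
r=snap('wrist','w10.png');lidfit(r)
E
```

```text
at [582.2  83.1 203.8] [-179.9    0.   101. ] F [ 0.   0.  -8.4] gap 12.0 t 15.98
0.0011 0.0003 0.0138 -0.002 0.001 0
lid 752 [582.8  83.1  93.5] 0.22 [584.5  83.5  95. ] 0.67 tcp [582.2  83.1 204.1] off [2.3 0.4]
```

View pics/w10.png

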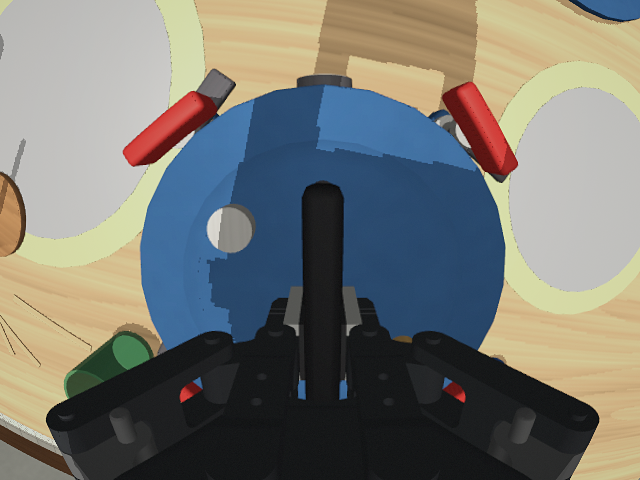

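Request:
step_arm:
  plan: "0.001 0 0.008 -0.001 0 0;0 0 0.008 0 0 0;0 0 0.006 0 0 0;0 0 0 0 0 0"

```text
clock: 16.37
eef_pos: [582.1, 84.4, 180.0]
orientation: [-180.0, 0.0, 101.0]
force: [0.1, -0.2, -7.7]
finger_gap: 12.2
```

Request:
step_arm:
  plan: "0 0 0.006 0 0 0;0 0 0.005 0 0 0;0 0 0.003 0 0 0;0 0 0 0 0 0"

```text
clock: 16.7
eef_pos: [582.0, 84.4, 164.1]
orientation: [-179.9, 0.0, 101.0]
force: [-0.1, -0.1, -8.1]
finger_gap: 11.9
```

```bash
python3 - <<'E'
from h import *
go((582.2,84.4,151,101),step=30)
r=snap('wrist','w11.png');lidfit(r)
E
```

```text
at [582.   84.4 164.1] [-179.9    0.   101. ] F [-0.1 -0.1 -8.1] gap 11.9 t 16.7
-0 0.0002 0.0131 -0.001 0.001 0.001
lid 821 [582.5  84.4  93.6] 0.36 [584.1  84.7  95. ] 0.97 tcp [582.1  84.4 164.3] off [2.  0.4]
```

View pics/w11.png

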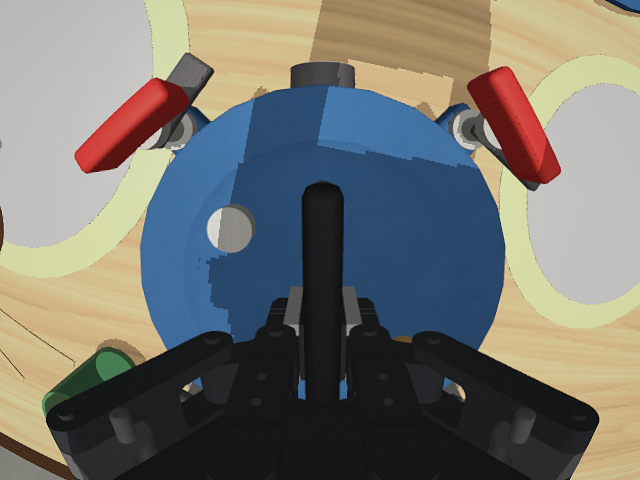

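Well centred. Lower onto the gasket.

Request:
step_arm:
  plan: "0 0 0.005 0 0 0;0 0 0.004 0 0 0;0 0 0.002 0 0 0;0 0 0 0 0 0"

```text
clock: 17.08
eef_pos: [582.7, 84.4, 152.9]
orientation: [180.0, 0.0, 101.0]
force: [-0.1, 0.3, -7.1]
finger_gap: 12.2
```

Request:
step_arm:
  plan: "0 0 0.003 0 0 0;0 0 0.002 0 0 0;0 0 0 0 0 0"

```text
clock: 17.33
eef_pos: [583.0, 84.5, 149.6]
orientation: [179.9, 0.1, 101.0]
force: [-8.7, -1.1, 13.3]
finger_gap: 12.1
```

Request:
step_arm:
  plan: "0 0 0 0 0 0;0 0 0 0 0 0;0 0 0 0 0 0"
  gripper: -0.2

```text
clock: 17.58
eef_pos: [584.6, 84.6, 151.4]
orientation: [179.7, 0.1, 101.0]
force: [-0.4, 1.0, -0.1]
finger_gap: 34.0
```

```bash
python3 - <<'E'
from h import *
s=manip.sense();print(s['eef_pos'],s['force'],s['finger_gap'])
r=snap('wrist','w12.png');q=snap('side','s12.png')
cv2.imwrite('pics/s12c.png',cv2.resize(cv2.imread('pics/s12.png')[150:280,200:370],None,fx=4.5,fy=4.5,interpolation=cv2.INTER_CUBIC))
E
```

```text
[584.57111069  84.59702311 151.3539063 ] [-0.39200924  0.97988075 -0.0969428 ] 34.00298266904158
```

View pics/s12c.png

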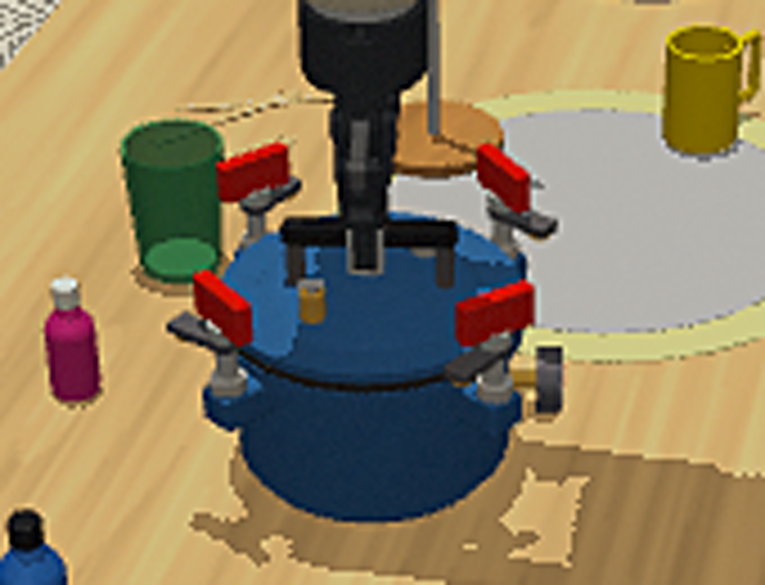

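View pics/w12.png

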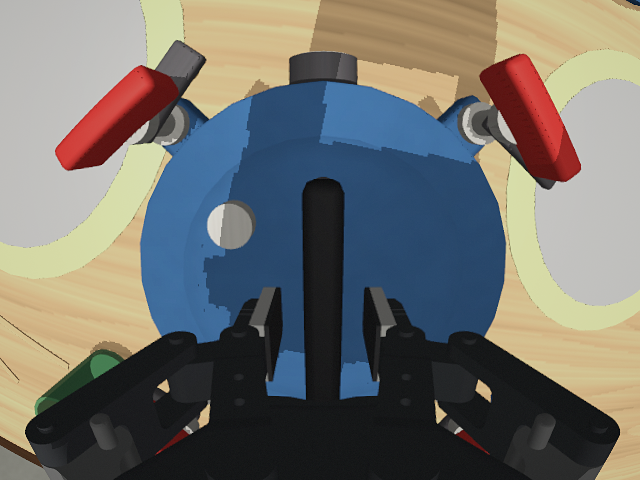

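Request:
step_arm:
  plan: "0 0 -0.02 0 0 0;0 0.005 -0.035 0 0 0;0 0.01 -0.035 0 0 0;0 0.02 -0.035 0 0 0;0 0.02 -0.03 0 0 0"

```text
clock: 18.1
eef_pos: [632.1, 94.5, 304.7]
orientation: [-179.4, -0.0, 101.0]
force: [0.6, 0.8, -1.0]
finger_gap: 34.2
```

Request:
step_arm:
  plan: "0 0.015 -0.02 0 0 0;0 0.005 -0.01 0 0 0;0 0 0 0 0 0;0 0 0 0 0 0"

```text
clock: 18.43
eef_pos: [658.6, 99.4, 343.9]
orientation: [179.8, 0.1, 101.0]
force: [-0.5, -1.2, -0.3]
finger_gap: 34.2
```

```bash
cat >> h.py <<'E'
def reds(r,z=177,v=90,zs=None):
    H=hsv(r);red=cv2.inRange(H,(0,180,v),(6,255,255))|cv2.inRange(H,(175,180,v),(180,255,255))
    out=[]
    for c in blobs(red,80):
        P=cont2plane(r,c,z).astype(np.float32);b=cv2.minAreaRect(P);bx=cv2.boxPoints(b)
        L=max([bx[1]-bx[0],bx[2]-bx[1]],key=np.linalg.norm)
        out.append((b[0],np.degrees(np.arctan2(L[1],L[0]))%180))
        print('red',cv2.boundingRect(c),np.round(b[0],1),np.round(b[1],1),'ang',round(out[-1][1],1))
    return out
E
python3 - <<'E'
from h import *
s=manip.sense();print(s['eef_pos'],s['orientation'])
r=snap('wrist','w13.png');reds(r)
E
```

```text
[658.59385206  99.43775816 343.93036574] [1.79835132e+02 5.37447105e-02 1.01032366e+02]
red (396, 21, 41, 50) [491.6 147.5] [48.6 11.5] ang 45.0
red (211, 204, 43, 47) [677.6  22.6] [48.7 11.5] ang 50.5
red (204, 26, 51, 40) [522.1  -8. ] [11.2 48.6] ang 134.5
red (389, 207, 49, 41) [647.2 178. ] [11.  48.6] ang 139.6
```

View pics/w13.png

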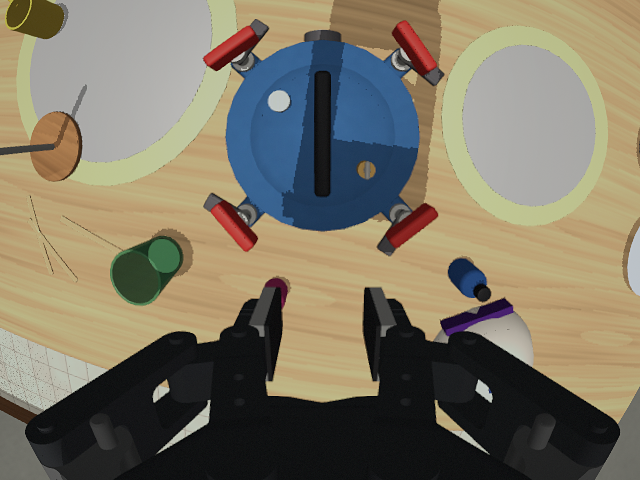

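```bash
python3 - <<'E'
from h import *
go((647.2,178,215,49.6),(647.2,178,151,49.6),step=25)
E
```

```text
at [658.4  99.4 343.7] [1.799e+02 1.000e-01 1.010e+02] F [-0.3  0.4 -0.2] gap 34.0 t 18.48
0.0099 0.0005 0.0161 0 -0 0.112;0.0099 -0.0006 0.0161 0 -0 0.112;0.0098 -0.0017 0.0161 0 -0 0.112;0.0095 -0.0028 0.0161 0 -0 0.112;0.0092 -0.0039 0.0161 0 -0 0.112
0.0087 -0.0049 0.0161 0 -0 0.112;0.0081 -0.0058 0.0161 0 -0 0.112;0.0074 -0.0067 0.0161 0 -0 0.112;-0 -0 0.0213 0 0 0;-0 -0 0.0213 0 0 0
-0 -0 0.0213 0 0 0
```

Request:
step_arm:
  plan: "0.01 0 0.016 0 0 0.112;0.01 -0.001 0.016 0 0 0.112;0.01 -0.002 0.016 0 0 0.112;0.01 -0.003 0.016 0 0 0.112;0.009 -0.004 0.016 0 0 0.112"

```text
clock: 18.9
eef_pos: [646.6, 147.8, 258.2]
orientation: [179.9, 0.1, 67.7]
force: [1.2, -0.1, 0.8]
finger_gap: 34.3
```

Request:
step_arm:
  plan: "0.009 -0.005 0.016 0 0 0.112;0.008 -0.006 0.016 0 0 0.112;0.007 -0.007 0.01 0 0 0.112;0 0 0 0 0 0"

```text
clock: 19.23
eef_pos: [634.0, 178.5, 204.9]
orientation: [-179.6, 0.7, 47.1]
force: [-0.7, -0.7, 0.6]
finger_gap: 34.0
```

```bash
python3 - <<'E'
from h import *
go((647.2,178,151,49.6),step=25)
r=snap('wrist','w14.png');reds(r)
E
```

```text
at [634.  178.5 204.9] [-179.6    0.7   47.1] F [-0.7 -0.7  0.6] gap 34.0 t 19.23
0.0031 0.0035 0.0179 -0.002 0.004 -0.014;0.003 0.0035 0.0179 -0.002 0.004 -0.014;0.0029 0.0035 0.0179 -0.002 0.004 -0.014
red (329, 241, 24, 100) [644.6 181.2] [11.1 54. ] ang 139.4
red (62, 110, 91, 28) [495.4 152.4] [59.5 12.2] ang 43.9
red (9, 288, 29, 73) [518.6   2. ] [26.9 66.8] ang 112.8
```

View pics/w14.png

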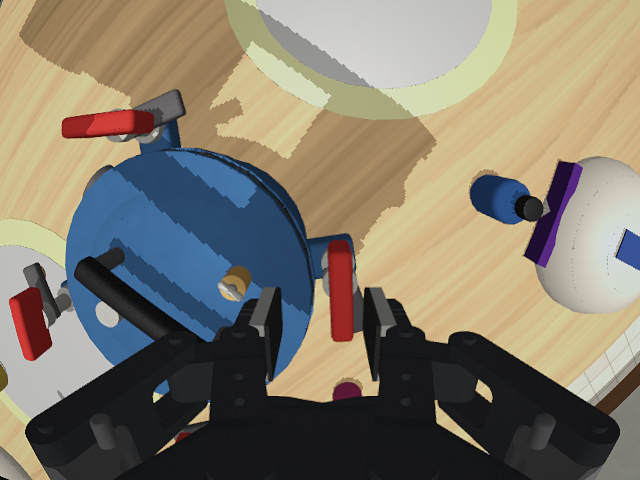

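Request:
step_arm:
  plan: "0.004 0.004 0.01 -0.002 0.004 -0.014;0.004 0.004 0.015 -0.002 0.004 -0.014;0.002 0.003 0.012 0 0.004 -0.014;0 0 0 0 0 0"

```text
clock: 19.62
eef_pos: [650.3, 175.6, 167.5]
orientation: [-180.0, -0.1, 51.2]
force: [-1.4, -0.7, 0.7]
finger_gap: 34.3
```

```bash
python3 - <<'E'
from h import *
go((647.2,178.3,151,49.6),step=25)
E
```

```text
at [650.3 175.6 167.5] [-1.80e+02 -1.00e-01  5.12e+01] F [-1.4 -0.7  0.7] gap 34.3 t 19.62
0.0001 -0.004 0.0165 -0.001 -0.002 0.028
```

Request:
step_arm:
  plan: "0 -0.002 0.007 0 0 0.014;0 -0.002 0.006 0 0 0.014;0 0 0.002 0 0 0;0 0 0 0 0 0"

```text
clock: 19.95
eef_pos: [647.7, 176.7, 152.2]
orientation: [180.0, -0.2, 49.7]
force: [0.2, 0.5, 0.4]
finger_gap: 33.7
```

```bash
python3 - <<'E'
from h import *
go((647.2,178.3,150,49.6),step=25)
E
```

```text
at [647.7 176.7 152.2] [180.   -0.2  49.7] F [0.2 0.5 0.4] gap 33.7 t 19.95
0.0009 -0.0014 0.0022 0 -0.003 0.001
```

Request:
step_arm:
  plan: "0.001 -0.001 0.002 0 -0.003 0;0 0 0 0 0 0;0 0 0 0 0 0"

```text
clock: 20.2
eef_pos: [647.9, 178.4, 151.1]
orientation: [179.9, -0.0, 49.7]
force: [0.7, 0.2, 0.7]
finger_gap: 34.0
```

Request:
step_arm:
  plan: "0 0 0 0 0 0;0 0 0 0 0 0;0 0 0 0 0 0;0 0 0 0 0 0"
  gripper: -1
  squeeze: 60

```text
clock: 20.53
eef_pos: [647.6, 178.1, 153.0]
orientation: [179.9, -0.0, 49.8]
force: [0.8, 0.6, -8.1]
finger_gap: 11.1
```

```bash
python3 - <<'E'
from h import *
go((647.2,178.3,150,49.6),step=25);print(manip.sense()['wrist_torque'])
E
```

```text
at [647.6 178.1 153. ] [179.9  -0.   49.8] F [ 0.8  0.6 -8.1] gap 11.1 t 20.53
-0.0001 -0.0005 0.003 0.002 -0 0.003
[ 0.07023993 -0.09838777  0.01411417]
```

Request:
step_arm:
  plan: "0 0 0.001 0 0 0.11;0 0 0.0005 0 0 0.11;0 0 0.0005 0 0 0.11;0 0 0.0005 0 0 0.11;0 0 0.0005 0 0 0.11"

```text
clock: 20.95
eef_pos: [647.2, 177.8, 151.0]
orientation: [179.9, -0.0, 17.2]
force: [-1.1, -1.1, 1.4]
finger_gap: 10.3
```

```bash
python3 - <<'E'
from h import *
go((647.4,178.2,150,49.6-63),step=25);print(manip.sense()['wrist_torque'])
E
```

```text
at [647.2 177.8 151. ] [179.9  -0.   17.2] F [-1.1 -1.1  1.4] gap 10.3 t 20.95
0.0001 -0.0001 0.0002 0 -0 0.107;0.0001 -0.0001 0.0002 0 -0 0.107;0.0001 -0.0001 0.0002 0 -0 0.107;0 -0.0001 0.0002 0 -0 0.107;0 -0.0001 0.0002 0 -0 0.107
[-0.13921866  0.32675001  0.11703007]
```

Request:
step_arm:
  plan: "0 0 0.0003 0 0 0.11;0 0 0.0003 0 0 0.11;0 0 0.0003 0 0 0.11;0 0 0.0003 0 0 0.11;0 0 0.0003 0 0 0.06"

```text
clock: 21.37
eef_pos: [646.6, 177.9, 149.3]
orientation: [179.9, -0.0, -13.1]
force: [-0.6, -0.8, 1.2]
finger_gap: 10.9
```

```bash
python3 - <<'E'
from h import *
go((647.4,178.2,148.5,-19.5),step=25);print(manip.sense()['wrist_torque'])
r=snap('wrist','w15.png')
E
```

```text
at [646.6 177.9 149.3] [179.9  -0.  -13.1] F [-0.6 -0.8  1.2] gap 10.9 t 21.37
0.0008 -0.0005 0.0008 0.001 -0 0.112
[-0.01400942  0.33158864  0.02887161]
```

View pics/w15.png

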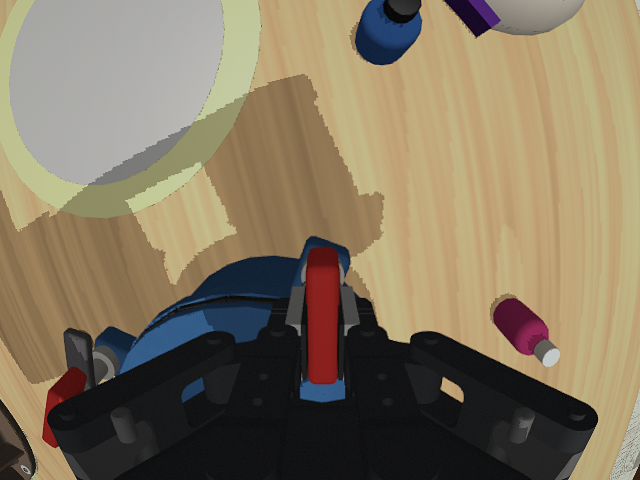

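Request:
step_arm:
  plan: "0.0005 0 0.0002 0 0 0.05;0 0 0.0001 0 0 0.04;0 0 0 0 0 0.02;0 0 0 0 0 0"

```text
clock: 21.75
eef_pos: [646.5, 178.0, 149.1]
orientation: [179.9, 0.0, -19.4]
force: [-0.0, -0.9, -1.6]
finger_gap: 10.7
```

```bash
python3 - <<'E'
from h import *
go((647.4,178.2,148.5,-19.5),step=25);print(manip.sense()['wrist_torque'])
E
```

```text
at [646.5 178.  149.1] [179.9   0.  -19.4] F [-0.  -0.9 -1.6] gap 10.7 t 21.75
0.0008 -0.0005 0.0006 0.002 0 0.001
[-0.02763193  0.14310297  0.03877464]
```

Request:
step_arm:
  plan: "0.0005 0 0.0003 0 0 0.03;0 0 0.0002 0 0 0.025;0 0 0 0 0 0;0 0 0 0 0 0"

```text
clock: 22.08
eef_pos: [646.4, 178.0, 148.8]
orientation: [179.9, 0.1, -22.3]
force: [-0.0, 0.3, -0.4]
finger_gap: 10.7
```

```bash
python3 - <<'E'
from h import *
go((647.4,178.2,148.5,-23),step=25);print(manip.sense()['wrist_torque'])
E
```

```text
at [646.4 178.  148.8] [ 1.799e+02  1.000e-01 -2.230e+01] F [-0.   0.3 -0.4] gap 10.7 t 22.08
0.0008 -0.0006 0.0003 0.002 0.001 0.012
[ 0.09319553  0.19922788 -0.04362931]
```

Request:
step_arm:
  plan: "0 0 0 0 0 0;0 0 0 0 0 0;0 0 0 0 0 0"
  gripper: -0.2

```text
clock: 22.33
eef_pos: [647.4, 178.1, 149.4]
orientation: [180.0, -0.0, -22.1]
force: [-1.2, 0.5, -0.4]
finger_gap: 33.8
```

Request:
step_arm:
  plan: "0 0 -0.02 0 0 0;0 0 -0.03 0 0 0;0 0 -0.02 0 0 0;0 0 0 0 0 0"

```text
clock: 22.67
eef_pos: [646.5, 177.8, 219.8]
orientation: [179.8, 0.1, -22.0]
force: [1.8, 0.9, -0.4]
finger_gap: 34.0
```

```bash
python3 - <<'E'
from h import *
r=snap('wrist','w16.png')
go((522.1,-8,210,44.5),step=25)
E
```

```text
at [646.1 177.7 218.3] [179.8   0.2 -22. ] F [-0.8 -0.2 -0.7] gap 33.9 t 22.72
-0.0045 0.0219 0.0009 0 0 -0.116;-0.007 0.0212 0.0009 0 0 -0.116;-0.0094 0.0202 0.0009 0 0 -0.116;-0.0117 0.019 0.0009 0 0 -0.116;-0.0138 0.0175 0.0009 0 0 -0.116
-0.0158 0.0158 0.0009 0 0 -0.116;-0.0175 0.0139 0.0009 0 0 -0.116;-0.019 0.0117 0.0009 0 0 -0.116;-0.0202 0.0095 0.0009 0 0 -0.116;-0.0212 0.0071 0.0008 0 0 -0.116
```

View pics/w16.png

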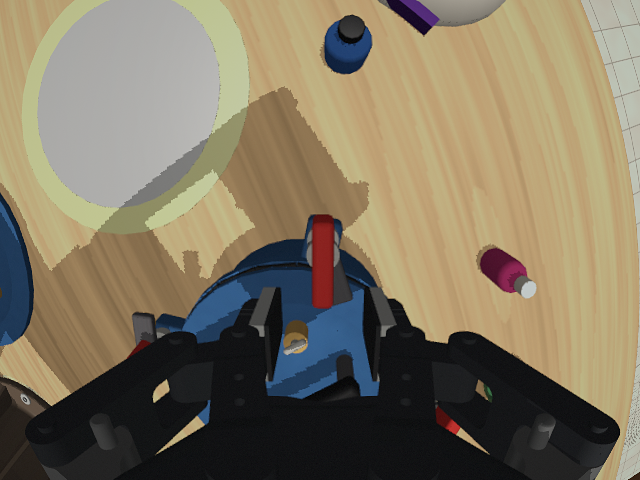

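Request:
step_arm:
  plan: "-0.004 0.022 0.001 0 0 -0.116;-0.007 0.021 0.001 0 0 -0.116;-0.009 0.02 0.001 0 0 -0.116;-0.012 0.019 0.001 0 0 -0.116;-0.014 0.018 0.001 0 0 -0.116"

```text
clock: 23.13
eef_pos: [583.6, 84.5, 209.3]
orientation: [180.0, 0.3, 12.6]
force: [-0.2, -0.8, 0.2]
finger_gap: 34.0
```

Request:
step_arm:
  plan: "-0.016 0.016 0.001 0 0 -0.116;-0.018 0.014 0.001 0 0 -0.116;-0.019 0.012 0.001 0 0 -0.116;-0.02 0.009 0.001 0 0 -0.11;-0.016 0.006 0 0 0 -0.1"

```text
clock: 23.55
eef_pos: [520.8, -10.9, 200.4]
orientation: [-179.6, 0.5, 46.4]
force: [0.8, -0.6, -0.3]
finger_gap: 33.9
```

```bash
python3 - <<'E'
from h import *
go((522.1,-8,210,44.5),(522.1,-8,151,44.5),step=25)
E
```

```text
at [520.8 -10.9 200.4] [-179.6    0.5   46.4] F [ 0.8 -0.6 -0.3] gap 33.9 t 23.55
0.003 -0.0011 -0.0097 -0.007 0.009 0.034;-0 -0 0.0197 0 0 0;-0 -0 0.0197 0 0 0;-0 -0 0.0197 0 0 0
```

Request:
step_arm:
  plan: "0.003 -0.001 0 -0.007 0.009 0.03;0 0 0.013 0 0 0;0 0 0.015 0 0 0;0 0 0.008 0 0 0;0 0 0 0 0 0"

```text
clock: 23.97
eef_pos: [519.0, -10.5, 160.3]
orientation: [-179.9, 0.1, 44.6]
force: [-0.9, -0.2, -0.5]
finger_gap: 34.1
```

```bash
python3 - <<'E'
from h import *
go((522.1,-8,150.5,44.5),step=25)
r=snap('wrist','w17.png')
E
```

```text
at [519.  -10.5 160.3] [-1.799e+02  1.000e-01  4.460e+01] F [-0.9 -0.2 -0.5] gap 34.1 t 23.97
0.0039 0.0004 0.0098 -0.001 0.001 0.001
```

View pics/w17.png

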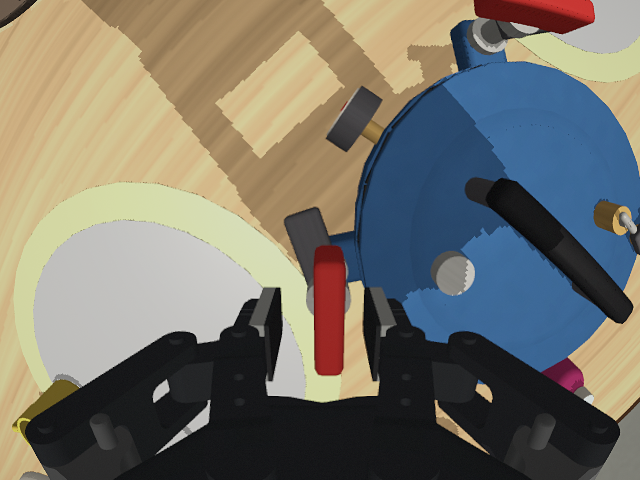

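Request:
step_arm:
  plan: "0.003 0 0.005 0 0 0;0.001 0 0.005 0 0 0;0 0 0 0 0 0"

```text
clock: 24.27
eef_pos: [523.2, -6.7, 150.7]
orientation: [-180.0, 0.0, 44.5]
force: [-0.1, 0.3, 0.2]
finger_gap: 34.3
```

Request:
step_arm:
  plan: "0 0 0 0 0 0;0 0 0 0 0 0;0 0 0 0 0 0;0 0 0 0 0 0"
  gripper: -1

```text
clock: 24.6
eef_pos: [520.5, -8.5, 152.6]
orientation: [-179.9, 0.4, 44.7]
force: [-6.1, 5.4, 5.7]
finger_gap: 10.4
```

```bash
python3 - <<'E'
from h import *
go((522.1,-8,150.5,44.5),step=25);print(manip.sense()['wrist_torque'])
E
```

```text
at [520.5  -8.5 152.6] [-179.9    0.4   44.7] F [-6.1  5.4  5.7] gap 10.4 t 24.6
0.0015 0.0007 0.002 -0.002 0.006 0.003
[ 0.87164153  1.06796299 -0.14323637]
```

Request:
step_arm:
  plan: "0 -0.0005 0.0005 0 0.004 0.1;0 0 0.0004 0 0 0.11;0 0 0.0004 0 0 0.11;0 0 0.0004 0 0 0.11;0 0 0.0004 0 0 0.11"

```text
clock: 25.02
eef_pos: [520.8, -8.0, 151.2]
orientation: [180.0, 0.0, 12.7]
force: [1.0, 0.1, -5.0]
finger_gap: 10.8
```

```bash
python3 - <<'E'
from h import *
go((521,-8.2,149,-23),step=25);print(manip.sense()['wrist_torque'])
E
```

```text
at [520.8  -8.  151.2] [180.    0.   12.7] F [ 1.   0.1 -5. ] gap 10.8 t 25.02
0 0 0.0004 0 0 0.104;0 0 0.0004 0 0 0.104;0 0 0.0004 0 0 0.104;0 0 0.0004 0 0 0.104;0 0 0.0004 0 0 0.104
0 0 0.0004 0 0 0.104
[-0.0108646  -0.13369862  0.09700302]
```

Request:
step_arm:
  plan: "0 0 0.0005 0 0 0.11;0 0 0.0005 0 0 0.11;0 0 0.0005 0 0 0.11;0 0 0.0004 0 0 0.11;0 0 0.0004 0 0 0.1"

```text
clock: 25.43
eef_pos: [521.2, -7.9, 149.3]
orientation: [180.0, -0.0, -19.9]
force: [0.7, -0.6, -6.0]
finger_gap: 10.7
```

```bash
python3 - <<'E'
from h import *
go((521,-8.2,149,-23),step=25);print(manip.sense()['wrist_torque'])
E
```

```text
at [521.2  -7.9 149.3] [180.   -0.  -19.9] F [ 0.7 -0.6 -6. ] gap 10.7 t 25.43
-0.0001 0.0003 0.0003 0.001 -0.001 0.054
[-0.08558938 -0.17520274  0.10455518]
```

Request:
step_arm:
  plan: "0 0 0.0005 0 0 0.03;0 0 0.0003 0 0 0.02;0 0 0 0 0 0"

```text
clock: 25.68
eef_pos: [521.4, -8.0, 149.2]
orientation: [180.0, -0.1, -23.4]
force: [0.3, -0.7, -5.8]
finger_gap: 10.6
```

Request:
step_arm:
  plan: "0 0 0 0 0 0;0 0 0 0 0 0;0 0 0 0 0 0"
  gripper: -0.2

```text
clock: 25.93
eef_pos: [521.9, -7.9, 149.8]
orientation: [180.0, -0.1, -23.2]
force: [0.1, -0.4, -0.1]
finger_gap: 34.3
```

Request:
step_arm:
  plan: "0 0 -0.02 0 0 0;0 0 -0.03 0 0 0;0 0 -0.015 0 0 0;0 0 0 0 0 0"

```text
clock: 26.27
eef_pos: [521.0, -7.6, 216.4]
orientation: [179.9, 0.0, -23.1]
force: [0.3, -1.2, -0.8]
finger_gap: 33.8
```

```bash
python3 - <<'E'
from h import *
go((491.6,147.5,205,135),step=25)
E
```

```text
at [521.   -7.6 216.4] [179.9   0.  -23.1] F [ 0.3 -1.2 -0.8] gap 33.8 t 26.27
-0.0037 -0.0055 0.0005 0 0 -0.115;-0.003 -0.0059 0.0005 0 0 -0.115;-0.0023 -0.0062 0.0005 0 0 -0.115;-0.0016 -0.0064 0.0005 0 0 -0.115;-0.0009 -0.0065 0.0005 0 0 -0.115
-0.0001 -0.0066 0.0005 0 0 -0.115;0.0007 -0.0065 0.0005 0 0 -0.115;0.0014 -0.0064 0.0005 0 0 -0.115;0.0021 -0.0062 0.0005 0 0 -0.115;0.0028 -0.0059 0.0005 0 0 -0.115
0.0035 -0.0056 0.0005 0 0 -0.115;0.0041 -0.0051 0.0005 0 0 -0.115;0.0047 -0.0046 0.0005 0 0 -0.115;0.0052 -0.0041 0.0005 0 0 -0.115;0.0056 -0.0034 0.0005 0 0 -0.115
0.006 -0.0028 0.0005 0 0 -0.115;0.0062 -0.0021 0.0005 0 0 -0.115;0.0064 -0.0013 0.0005 0 0 -0.115;0.0066 -0.0006 0.0005 0 0 -0.115;0.0066 0.0002 0.0005 0 0 -0.115
0.0065 0.0009 0.0005 0 0 -0.115;0.0064 0.0016 0.0005 0 0 -0.115;0.0061 0.0024 0.0005 0 0 -0.115;0.0058 0.0031 0.0005 0 0 -0.115
```

```bash
python3 - <<'E'
from h import *
go((491.6,147.5,208,-45),step=30)
E
```

```text
at [521.   -7.6 216.4] [179.9   0.  -23.1] F [ 0.3 -1.2 -0.8] gap 33.8 t 26.27
-0.0146 -0.0219 0.0014 0 -0 0.064;-0.016 -0.0209 0.0014 0 -0 0.064;-0.0173 -0.0198 0.0014 0 -0 0.064;-0.0185 -0.0187 0.0014 0 -0 0.064;-0.0197 -0.0175 0.0014 0 -0 0.064
-0.0208 -0.0162 0.0014 0 -0 0.064
```

Request:
step_arm:
  plan: "-0.015 -0.022 0 0 0 0.064;-0.016 -0.021 0 0 0 0.064;-0.017 -0.02 0 0 0 0.064;-0.018 -0.019 0 0 0 0.064;-0.02 -0.018 0 0 0 0.064"

```text
clock: 26.68
eef_pos: [498.9, 122.7, 216.2]
orientation: [-179.9, -0.2, -42.3]
force: [1.1, 0.4, 0.2]
finger_gap: 34.1
```

Request:
step_arm:
  plan: "-0.017 -0.013 0 0 0 0.06;0 0 0 0 0 0;0 0 0 0 0 0"

```text
clock: 26.93
eef_pos: [493.2, 149.2, 214.6]
orientation: [-179.9, -0.2, -45.8]
force: [-0.5, -0.7, 0.1]
finger_gap: 34.2
```

```bash
python3 - <<'E'
from h import *
r=snap('wrist','w18.png');reds(r)
go((491.6,147.5,151,-45),step=30)
E
```

```text
red (308, 226, 23, 96) [492.7 150.3] [52.6 11.2] ang 44.5
red (457, 0, 51, 79) [643.7 178.4] [45.9 11.6] ang 67.4
at [493.2 149.  214.6] [-179.9   -0.2  -45.9] F [ 0.2  0.2 -0.3] gap 33.9 t 26.98
-0.0001 0.0008 0.0212 -0 -0.001 -0.005;-0.0001 0.0007 0.0212 -0 -0.001 -0.005;-0 0.0007 0.0212 -0 -0.001 -0.005
```

View pics/w18.png

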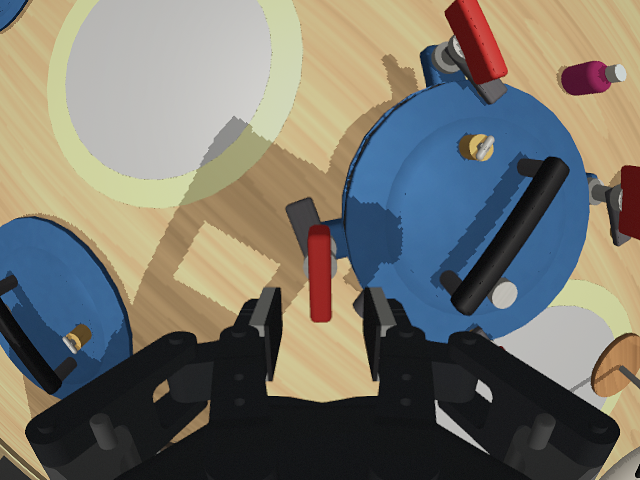

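Request:
step_arm:
  plan: "0 0.001 0.018 0 0 -0.005;0 0.001 0.018 0 0 -0.005;0 0 0.014 0 0 -0.005;0 0 0.006 0 0 0;0 0 0 0 0 0"

```text
clock: 27.4
eef_pos: [493.4, 144.0, 156.5]
orientation: [-179.9, -0.2, -44.8]
force: [0.2, -0.4, 0.8]
finger_gap: 33.8
```

```bash
python3 - <<'E'
from h import *
go((491.3,147.5,150.5,-45.2),step=30)
E
```

```text
at [493.4 144.  156.5] [-179.9   -0.2  -44.8] F [ 0.2 -0.4  0.8] gap 33.8 t 27.4
-0.0039 -0.001 0.006 -0.003 -0.004 0.007
```

Request:
step_arm:
  plan: "-0.003 -0.001 0.003 -0.002 -0.003 0.007;-0.001 0 0.003 0 0 0;0 0 0 0 0 0"

```text
clock: 27.65
eef_pos: [491.9, 146.6, 150.8]
orientation: [-180.0, -0.1, -45.3]
force: [0.2, 0.5, 0.1]
finger_gap: 33.9
```

Request:
step_arm:
  plan: "0 0 0 0 0 0;0 0 0 0 0 0;0 0 0 0 0 0;0 0 0 0 0 0"
  gripper: -1

```text
clock: 27.98
eef_pos: [490.3, 148.4, 152.9]
orientation: [-179.9, 0.1, -45.4]
force: [3.5, -6.0, -10.7]
finger_gap: 10.4
```

```bash
python3 - <<'E'
from h import *
go((491.6,147.5,150.5,-45.2),step=25);print(manip.sense()['wrist_torque'])
E
```

```text
at [490.3 148.4 152.9] [-1.799e+02  1.000e-01 -4.540e+01] F [  3.5  -6.  -10.7] gap 10.4 t 27.98
0.0016 -0.0002 0.0024 -0.001 0.002 -0.003
[-1.15265401 -0.62556833 -0.04151965]
```

Request:
step_arm:
  plan: "0.001 0 0.001 0 0.002 0.1;0 0 0.0005 0 0 0.11;0 0 0.0005 0 0 0.11;0 0 0.0004 0 0 0.11;0 0 0.0004 0 0 0.11"

```text
clock: 28.4
eef_pos: [490.5, 148.2, 151.1]
orientation: [-179.9, 0.0, -77.2]
force: [-0.1, -0.8, -8.3]
finger_gap: 11.0
```

```bash
python3 - <<'E'
from h import *
go((491.3,147.7,149,-113),step=25);print(manip.sense()['wrist_torque'])
E
```

```text
at [490.5 148.2 151.1] [-179.9    0.   -77.2] F [-0.1 -0.8 -8.3] gap 11.0 t 28.4
0.0001 -0.0001 0.0004 -0 0 0.104;0.0001 -0.0001 0.0004 -0 0 0.104;0.0001 -0.0001 0.0004 -0 0 0.104;0.0001 -0.0001 0.0004 -0 0 0.104;0 -0.0001 0.0004 -0 0 0.104
0 -0.0001 0.0004 -0 0 0.104
[-0.06958332 -0.2044651   0.07083772]
```

Request:
step_arm:
  plan: "0 0 0.0005 0 0 0.11;0 0 0.0005 0 0 0.11;0 0 0.0005 0 0 0.11;0 0 0.0004 0 0 0.11;0 0 0.0004 0 0 0.1"

```text
clock: 28.82
eef_pos: [490.6, 147.9, 149.2]
orientation: [-179.9, 0.1, -109.7]
force: [0.5, -0.9, -6.5]
finger_gap: 10.8
```

Request:
step_arm:
  plan: "0 0 0.0005 0 0 0.03;0 0 0.0003 0 0 0.02;0 0 0 0 0 0"

```text
clock: 29.07
eef_pos: [490.6, 147.9, 149.1]
orientation: [-179.9, 0.1, -113.2]
force: [-0.7, 0.3, -7.4]
finger_gap: 11.3
```

Request:
step_arm:
  plan: "0 0 0 0 0 0;0 0 0 0 0 0;0 0 0 0 0 0"
  gripper: -0.2

```text
clock: 29.32
eef_pos: [491.3, 148.1, 149.9]
orientation: [-179.8, 0.1, -113.0]
force: [0.3, 0.6, -0.4]
finger_gap: 34.5
```

Request:
step_arm:
  plan: "0 0 -0.02 0 0 0;0 0 -0.03 0 0 0;0 0 -0.015 0 0 0;0 0 0 0 0 0"

```text
clock: 29.65
eef_pos: [490.5, 148.0, 216.7]
orientation: [-179.9, 0.1, -112.9]
force: [0.7, 0.4, -0.3]
finger_gap: 34.1
```

```bash
python3 - <<'E'
from h import *
go((677.6,22.6,210,-39.5),step=25)
E
```

```text
at [490.5 148.  216.7] [-1.799e+02  1.000e-01 -1.129e+02] F [ 0.7  0.4 -0.3] gap 34.1 t 29.65
0.0039 -0.0201 0.0007 -0 -0 -0.116;0.0062 -0.0195 0.0006 -0 -0 -0.116;0.0084 -0.0187 0.0006 -0 -0 -0.116;0.0105 -0.0176 0.0006 -0 -0 -0.116;0.0125 -0.0162 0.0006 -0 -0 -0.116
0.0143 -0.0146 0.0006 -0 -0 -0.116;0.0159 -0.0129 0.0006 -0 -0 -0.116;0.0173 -0.011 0.0006 -0 -0 -0.116;0.0185 -0.0089 0.0006 -0 -0 -0.116;0.0194 -0.0067 0.0006 -0 -0 -0.116
0.02 -0.0044 0.0006 -0 -0 -0.116
```

Request:
step_arm:
  plan: "0.004 -0.02 0 0 0 -0.116;0.006 -0.02 0 0 0 -0.116;0.008 -0.019 0 0 0 -0.116;0.01 -0.018 0 0 0 -0.116;0.012 -0.016 0 0 0 -0.116"

```text
clock: 30.07
eef_pos: [577.5, 92.8, 217.3]
orientation: [-179.7, 0.0, -78.2]
force: [0.7, 0.6, -0.0]
finger_gap: 34.5
```

Request:
step_arm:
  plan: "0.014 -0.015 0 0 0 -0.116;0.016 -0.013 0 0 0 -0.116;0.017 -0.011 0 0 0 -0.116;0.018 -0.009 0 0 0 -0.116;0.019 -0.007 0 0 0 -0.116"

```text
clock: 30.48
eef_pos: [668.0, 37.0, 213.9]
orientation: [-179.9, -0.0, -43.1]
force: [0.0, -0.7, -0.1]
finger_gap: 34.0
```

```bash
python3 - <<'E'
from h import *
go((677.6,22.6,205,-39.5),step=25)
E
```

```text
at [668.   37.  213.9] [-179.9   -0.   -43.1] F [ 0.  -0.7 -0.1] gap 34.0 t 30.48
0.0169 0.004 0.0089 -0.002 -0.001 -0.063
```

Request:
step_arm:
  plan: "0.009 0.002 0.005 0 0 -0.032;0.008 0.002 0.005 0 0 -0.03;0 0 0 0 0 0"

```text
clock: 30.73
eef_pos: [681.8, 19.6, 200.9]
orientation: [-179.9, -0.1, -38.9]
force: [-0.9, -0.5, -0.4]
finger_gap: 34.3
```

```bash
python3 - <<'E'
from h import *
r=snap('wrist','w19.png');reds(r)
go((677.4,22.6,151,-39.5),step=25)
E
```

```text
red (68, 52, 53, 86) [653.9 171. ] [52.9 22.3] ang 68.0
red (301, 226, 25, 104) [680.6  24.4] [53.2 11.3] ang 50.7
red (0, 274, 34, 32) [521.6 136.6] [12.4 47.4] ang 157.4
at [681.2  20.2 201.2] [-1.799e+02 -1.000e-01 -3.900e+01] F [-1.   0.3 -0.2] gap 34.1 t 30.78
-0.0015 0.0002 0.0167 -0.001 -0 0.003;-0.0015 0.0002 0.0167 -0.001 -0 0.003;-0.0015 0.0002 0.0167 -0.001 -0 0.003
```

View pics/w19.png

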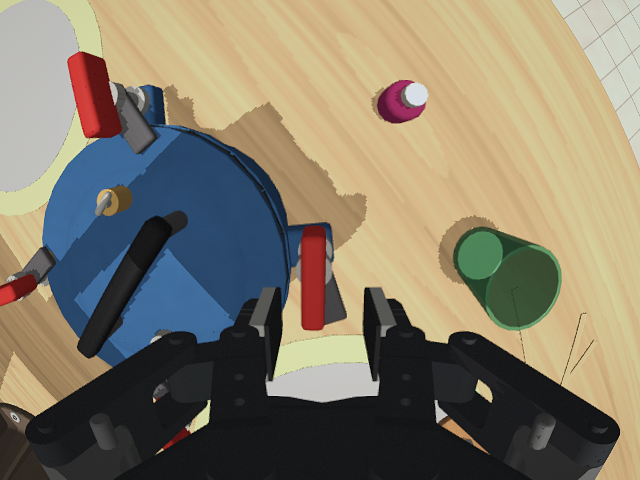

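Request:
step_arm:
  plan: "-0.002 0 0.012 0 0 0;-0.002 0 0.014 0 0 0.003;-0.001 0 0.012 0 0 0.003;0 0 0.005 0 0 0;0 0 0 0 0 0"

```text
clock: 31.2
eef_pos: [675.8, 25.5, 156.4]
orientation: [-179.8, -0.1, -39.7]
force: [-0.1, 0.3, 0.3]
finger_gap: 34.2
```

```bash
python3 - <<'E'
from h import *
go((677.4,22.6,150.5,-39.5),step=25)
E
```

```text
at [675.8  25.5 156.4] [-1.798e+02 -1.000e-01 -3.970e+01] F [-0.1  0.3  0.3] gap 34.2 t 31.2
0.0031 0.0013 0.0059 -0.003 -0.001 -0.003
```

Request:
step_arm:
  plan: "0.002 0.001 0.003 -0.003 0 0;0.001 0 0.002 0 0 0;0 0 0 0 0 0"

```text
clock: 31.45
eef_pos: [677.7, 23.2, 151.8]
orientation: [180.0, -0.1, -39.7]
force: [-0.5, -0.2, -0.0]
finger_gap: 34.1
```

Request:
step_arm:
  plan: "0 0 0 0 0 0;0 0 0 0 0 0;0 0 0 0 0 0;0 0 0 0 0 0"
  gripper: -1

```text
clock: 31.78
eef_pos: [678.5, 23.0, 153.5]
orientation: [-180.0, -0.2, -39.7]
force: [1.2, 0.4, -7.9]
finger_gap: 10.8
```

```bash
python3 - <<'E'
from h import *
go((677.4,22.6,150.5,-39.5),step=25);print(manip.sense()['wrist_torque'])
E
```

```text
at [678.5  23.  153.5] [-180.    -0.2  -39.7] F [ 1.2  0.4 -7.9] gap 10.8 t 31.78
-0.0006 0.001 0.003 -0.001 -0.003 -0.003
[ 0.1804683  -0.18534457 -0.0350626 ]
```

Request:
step_arm:
  plan: "0 0 0.001 0 0 0.11;0 0 0.0005 0 0 0.115;0 0 0.0005 0 0 0.115;0 0 0.0005 0 0 0.115;0 0 0.0005 0 0 0.115"

```text
clock: 32.2
eef_pos: [678.9, 22.5, 151.5]
orientation: [-179.8, -0.2, -73.4]
force: [-0.2, -1.2, -0.8]
finger_gap: 10.7
```

Request:
step_arm:
  plan: "0 0 0.0005 0 0 0.115;0 0 0.0005 0 0 0.115;0 0 0.0005 0 0 0.115;0 0 0.0005 0 0 0.115;0 0 0.0004 0 0 0.115"

```text
clock: 32.62
eef_pos: [678.9, 21.8, 149.6]
orientation: [-179.7, -0.1, -108.1]
force: [-0.1, -0.3, -2.1]
finger_gap: 11.3
```

```bash
python3 - <<'E'
from h import *
go((678,22.8,149,-113),step=25);print(manip.sense()['wrist_torque'])
E
```

```text
at [678.9  21.8 149.6] [-1.797e+02 -1.000e-01 -1.081e+02] F [-0.1 -0.3 -2.1] gap 11.3 t 32.62
-0.0007 0.0012 0.0006 -0.005 -0.001 0.086
[-0.1589779   0.13328489  0.06776048]
```

Request:
step_arm:
  plan: "0 0.0005 0.0005 -0.002 0 0.05;0 0 0.0003 0 0 0.03;0 0 0 0 0 0"

```text
clock: 32.87
eef_pos: [678.9, 21.7, 149.3]
orientation: [-179.8, -0.0, -113.4]
force: [-0.6, 0.7, -2.9]
finger_gap: 10.7
```

Request:
step_arm:
  plan: "0 0 0 0 0 0;0 0 0 0 0 0;0 0 0 0 0 0"
  gripper: -0.2

```text
clock: 33.12
eef_pos: [679.3, 21.7, 149.7]
orientation: [-179.7, -0.0, -113.2]
force: [-0.6, 0.3, 1.1]
finger_gap: 34.3
```

Request:
step_arm:
  plan: "0 0 -0.02 0 0 0;0 0 -0.035 0 0 0;0 0 -0.03 0 0 0;0 0 -0.02 0 0 0"

```text
clock: 33.45
eef_pos: [675.9, 21.9, 252.5]
orientation: [179.7, -0.2, -113.0]
force: [0.7, -0.1, 0.5]
finger_gap: 34.0
```

```bash
python3 - <<'E'
from h import *
go((655,100,330,-23),step=35)
E
```

```text
at [675.9  21.9 252.5] [ 179.7   -0.2 -113. ] F [ 0.7 -0.1  0.5] gap 34.0 t 33.45
-0.0045 0.0036 -0.0055 0 0 -0.112;-0.0049 0.003 -0.0055 0 0 -0.112;-0.0052 0.0025 -0.0055 0 0 -0.112;-0.0055 0.0019 -0.0055 0 0 -0.112;-0.0056 0.0012 -0.0055 0 0 -0.112
-0.0057 0.0006 -0.0055 0 0 -0.112;-0.0058 -0 -0.0055 0 0 -0.112;-0.0057 -0.0007 -0.0055 0 0 -0.112;-0.0056 -0.0013 -0.0055 0 0 -0.112;-0.0054 -0.002 -0.0055 0 0 -0.112
-0.0052 -0.0025 -0.0055 0 0 -0.112;-0.0049 -0.0031 -0.0055 0 0 -0.112;-0.0045 -0.0036 -0.0055 0 0 -0.112;-0.004 -0.0041 -0.0055 0 0 -0.112
```

```bash
python3 - <<'E'
from h import *
r=snap('wrist','w20.png');reds(r,z=173)
go((647,178,205,-22.6),step=35)
E
```

```text
red (312, 210, 18, 75) [679.2  21.6] [10.6 48.1] ang 156.5
at [677.6  21.9 256.5] [-1.80e+02 -1.00e-01 -1.13e+02] F [ 2.6 -0.   4.1] gap 34.3 t 33.5
-0.0094 0.0064 0.0037 0 -0 -0.113;-0.0101 0.0053 0.0037 0 -0 -0.113;-0.0106 0.0041 0.0037 0 -0 -0.113;-0.011 0.0029 0.0037 0 -0 -0.113;-0.0112 0.0016 0.0037 0 -0 -0.113
-0.0114 0.0004 0.0037 0 -0 -0.113;-0.0113 -0.0009 0.0037 0 -0 -0.113;-0.0112 -0.0022 0.0037 0 -0 -0.113;-0.0108 -0.0034 0.0037 0 -0 -0.113;-0.0104 -0.0046 0.0037 0 -0 -0.113
-0.0098 -0.0058 0.0037 0 -0 -0.113;-0.0091 -0.0068 0.0037 0 -0 -0.113;-0.0083 -0.0078 0.0037 0 -0 -0.113;-0.0073 -0.0087 0.0037 0 -0 -0.113
```

View pics/w20.png

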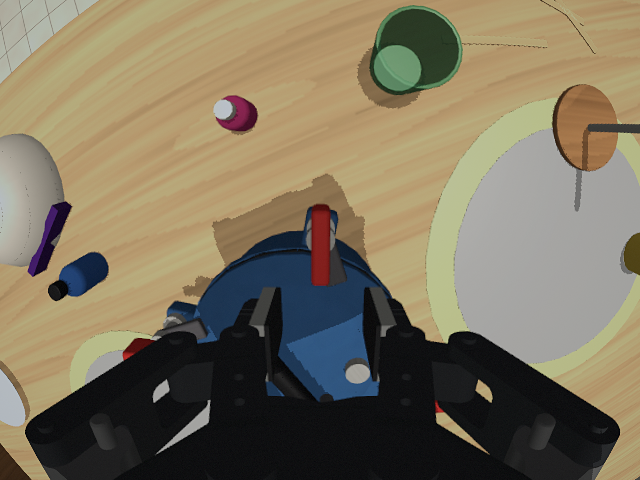

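Request:
step_arm:
  plan: "-0.009 0.006 0.004 0 0 -0.114;-0.01 0.005 0.004 0 0 -0.114;-0.011 0.004 0.004 0 0 -0.114;-0.011 0.003 0.004 0 0 -0.114;-0.011 0.002 0.004 0 0 -0.114"

```text
clock: 33.92
eef_pos: [669.5, 76.6, 241.0]
orientation: [-179.5, -0.2, -79.2]
force: [-0.3, 0.4, -0.3]
finger_gap: 34.1
```

Request:
step_arm:
  plan: "-0.011 0 0.004 0 0 -0.114;-0.011 -0.001 0.004 0 0 -0.114;-0.011 -0.002 0.004 0 0 -0.114;-0.011 -0.003 0.004 0 0 -0.114;-0.01 -0.005 0.003 0 0 -0.114"

```text
clock: 34.33
eef_pos: [656.4, 133.5, 220.4]
orientation: [-179.6, -0.5, -44.6]
force: [-0.0, -0.3, 0.8]
finger_gap: 34.1
```

```bash
python3 - <<'E'
from h import *
go((647,178,205,-22.6),step=35)
E
```

```text
at [656.4 133.5 220.4] [-179.6   -0.5  -44.6] F [-0.  -0.3  0.8] gap 34.1 t 34.33
-0.0095 -0.0063 0.0038 -0.001 -0.003 -0.096;-0.0089 -0.0071 0.0038 -0.001 -0.003 -0.096;-0.0081 -0.008 0.0038 -0.001 -0.003 -0.096;-0.0073 -0.0087 0.0038 -0.001 -0.003 -0.096
```

Request:
step_arm:
  plan: "-0.01 -0.006 0.004 -0.001 -0.003 -0.096;-0.009 -0.007 0.004 -0.001 -0.003 -0.096;-0.008 -0.008 0.003 -0.001 -0.003 -0.096;-0.007 -0.008 0 0 -0.003 -0.09;0 0 0 0 0 0"

```text
clock: 34.75
eef_pos: [644.6, 181.2, 207.4]
orientation: [-179.9, 0.1, -21.1]
force: [-0.7, 0.0, 0.5]
finger_gap: 34.1
```

```bash
python3 - <<'E'
from h import *
reds(snap('wrist'),z=173)
go((647,178,148,-22.6),step=22)
E
```

```text
red (317, 232, 24, 90) [647.7 179.8] [48.7 11.3] ang 67.8
at [644.8 180.4 207.4] [-1.799e+02  1.000e-01 -2.140e+01] F [-0.3 -0.5 -1.1] gap 33.9 t 34.8
0.001 0.0005 0.0198 -0.001 0.001 0.007;0.001 0.0005 0.0198 -0.001 0.001 0.007;0.001 0.0005 0.0198 -0.001 0.001 0.007
```

Request:
step_arm:
  plan: "0.001 0 0.017 0 0 0.007;0.001 0 0.018 0 0 0.007;0.001 0 0.013 0 0 0.007;0 0 0.005 0 0 0;0 0 0 0 0 0"

```text
clock: 35.22
eef_pos: [649.7, 176.8, 154.1]
orientation: [-179.8, -0.1, -23.5]
force: [-0.7, -0.5, 0.8]
finger_gap: 34.3
```

```bash
python3 - <<'E'
from h import *
go((647,178.2,147,-22.4),step=22)
E
```

```text
at [649.7 176.8 154.1] [-1.798e+02 -1.000e-01 -2.350e+01] F [-0.7 -0.5  0.8] gap 34.3 t 35.22
-0.003 -0.0002 0.0071 -0.003 -0.002 -0.02
```

Request:
step_arm:
  plan: "-0.002 0 0.003 -0.002 -0.001 -0.015;-0.001 0 0.003 0 0 -0.005;0 0 0 0 0 0"

```text
clock: 35.47
eef_pos: [647.5, 177.2, 149.0]
orientation: [-179.9, -0.1, -22.5]
force: [-0.1, 0.2, 0.4]
finger_gap: 33.9
```

Request:
step_arm:
  plan: "0 0 0 0 0 0;0 0 0 0 0 0;0 0 0 0 0 0;0 0 0 0 0 0"
  gripper: -1
  squeeze: 80

```text
clock: 35.8
eef_pos: [646.7, 177.6, 150.4]
orientation: [-179.9, -0.1, -22.5]
force: [2.4, -1.0, -9.0]
finger_gap: 10.4
```

```bash
python3 - <<'E'
from h import *
go((647,178.2,147,-81.4),step=22);print(manip.sense()['wrist_torque'])
E
```

```text
at [646.7 177.6 150.4] [-1.799e+02 -1.000e-01 -2.250e+01] F [ 2.4 -1.  -9. ] gap 10.4 t 35.8
0 -0.0001 0.0004 -0 -0 0.114;-0 -0.0001 0.0004 -0 -0 0.114;-0 -0.0001 0.0004 -0 -0 0.114;-0 -0.0001 0.0004 -0 -0 0.114;-0 -0.0001 0.0004 -0 -0 0.114
-0 -0.0001 0.0004 -0 -0 0.114;-0 -0.0001 0.0004 -0 -0 0.114;-0 -0.0001 0.0004 -0 -0 0.114;-0.0001 -0 0.0004 -0 -0 0.114
[-0.27520188 -0.57911473  0.04157977]
```

Request:
step_arm:
  plan: "0 0 0.0008 0 0 0.115;0 0 0.0005 0 0 0.115;0 0 0.0005 0 0 0.115;0 0 0.0005 0 0 0.115;0 0 0.0005 0 0 0.115"

```text
clock: 36.22
eef_pos: [646.3, 178.0, 148.5]
orientation: [-179.9, -0.0, -56.5]
force: [-2.0, 1.1, -0.8]
finger_gap: 10.7
```

Request:
step_arm:
  plan: "0 0 0.0005 0 0 0.115;0 0 0.0005 0 0 0.115;0 0 0.0004 0 0 0.1;0 0 0.0003 0 0 0.05"

```text
clock: 36.55
eef_pos: [646.0, 178.3, 147.4]
orientation: [-179.9, -0.0, -79.6]
force: [-0.7, -0.5, -1.3]
finger_gap: 10.4
```

```bash
python3 - <<'E'
from h import *
go((647,178.2,147,-81.4),step=22);print(manip.sense()['wrist_torque'])
snap('wrist','w21.png')
E
```

```text
at [646.  178.3 147.4] [-179.9   -0.   -79.6] F [-0.7 -0.5 -1.3] gap 10.4 t 36.55
0.0003 -0.0009 0.0004 -0.002 -0 0.032
[-0.16822414  0.40445942  0.31466833]
```

View pics/w21.png

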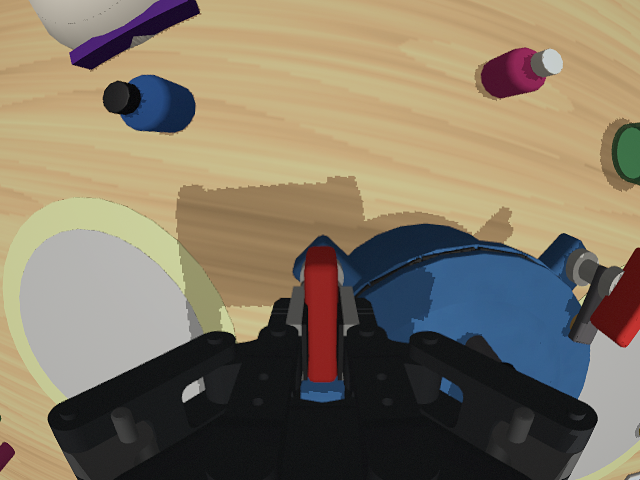

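Request:
step_arm:
  plan: "0 0 0.0002 0 0 0.03;0 0 0.0002 0 0 0.03;0 0 0 0 0 0.02;0 0 0 0 0 0"

```text
clock: 36.93
eef_pos: [646.0, 178.4, 147.3]
orientation: [-179.9, -0.0, -84.0]
force: [0.5, 1.2, -2.2]
finger_gap: 10.2
```

```bash
python3 - <<'E'
from h import *
go((647,178.2,147,-81.4),step=22);print(manip.sense()['wrist_torque'])
E
```

```text
at [646.  178.4 147.3] [-179.9   -0.   -84. ] F [ 0.5  1.2 -2.2] gap 10.2 t 36.93
0.0003 -0.001 0.0003 -0.002 -0.001 -0.046
[-0.19835407  0.2615628   0.86485123]
```

Request:
step_arm:
  plan: "0 0 0 0 0 0;0 0 0 0 0 0;0 0 0 0 0 0"
  gripper: -0.2

```text
clock: 37.18
eef_pos: [646.7, 178.7, 147.8]
orientation: [-179.8, -0.0, -83.9]
force: [0.1, 0.7, -0.4]
finger_gap: 34.4
```

Request:
step_arm:
  plan: "0 0 -0.02 0 0 0;0 0 -0.03 0 0 0;0 0 -0.02 0 0 0;0 0 0 0 0 0"

```text
clock: 37.52
eef_pos: [646.0, 178.1, 219.3]
orientation: [-179.9, -0.0, -83.8]
force: [0.5, 0.3, 0.2]
finger_gap: 34.2
```

```bash
python3 - <<'E'
from h import *
reds(snap('wrist'),z=169)
go((521.5,-8,210,-23),step=25)
E
```

```text
red (309, 222, 24, 85) [647.9 178.9] [49.  11.2] ang 8.6
red (549, 207, 46, 71) [677.8  20.2] [12.9 49.7] ang 157.2
at [645.6 178.  217.8] [-180.    -0.   -83.8] F [-0.1  0.5 -0.8] gap 34.1 t 37.57
0.0191 0.0159 0.0009 -0 -0 -0.118;0.017 0.0181 0.0009 -0 -0 -0.118;0.0148 0.02 0.0009 -0 -0 -0.118;0.0124 0.0216 0.0009 -0 -0 -0.118;0.0097 0.0229 0.0009 -0 -0 -0.118
0.007 0.0238 0.0009 -0 -0 -0.118;0.0041 0.0245 0.0009 -0 -0 -0.118;0.0012 0.0248 0.0009 -0 -0 -0.118;-0.0017 0.0248 0.0009 -0 -0 -0.118
```

Request:
step_arm:
  plan: "0.019 0.016 0.001 0 0 -0.118;0.017 0.018 0.001 0 0 -0.118;0.015 0.02 0.001 0 0 -0.118;0.012 0.022 0.001 0 0 -0.118;0.01 0.023 0.001 0 0 -0.118"

```text
clock: 37.98
eef_pos: [575.5, 74.4, 209.4]
orientation: [-179.9, -0.0, -48.6]
force: [0.2, -0.8, -0.5]
finger_gap: 33.9
```

Request:
step_arm:
  plan: "0.007 0.024 0.001 0 0 -0.118;0.004 0.024 0.001 0 0 -0.118;0.001 0.024 0.001 0 0 -0.118;-0.002 0.02 0 0 0 -0.1;0 0 0 0 0 0"

```text
clock: 38.4
eef_pos: [517.7, -10.9, 201.6]
orientation: [179.9, 0.3, -20.7]
force: [-0.6, 0.1, -0.1]
finger_gap: 33.9
```

```bash
python3 - <<'E'
from h import *
reds(snap('wrist'),z=173)
go((521.5,-8,148,-22.8),step=22)
E
```

```text
red (315, 225, 27, 94) [521.9  -7.8] [49.  11.3] ang 66.8
red (118, 0, 88, 30) [491.2 146.8] [11.5 49.5] ang 156.7
red (541, 105, 68, 34) [677.1  22.1] [11.6 49.9] ang 156.5
at [518.6 -10.  201.7] [180.    0.2 -21.1] F [-0.9 -0.6  0.3] gap 34.3 t 38.45
0.0007 -0.001 0.0179 0 0.001 0.01;0.0007 -0.001 0.0179 0 0.001 0.01;0.0007 -0.001 0.0179 0 0.001 0.01
```

Request:
step_arm:
  plan: "0.001 -0.001 0.015 0 0.001 0.01;0.001 -0.001 0.016 0 0.001 0.01;0.001 -0.001 0.011 0 0.001 0.01;0 0 0.005 0 0 0;0 0 0 0 0 0"

```text
clock: 38.87
eef_pos: [524.2, -7.0, 151.8]
orientation: [-180.0, -0.0, -23.5]
force: [-0.4, -0.1, 0.2]
finger_gap: 34.4
```

```bash
python3 - <<'E'
from h import *
go((521.5,-8,147,-23),step=22)
E
```

```text
at [524.2  -7.  151.8] [-180.    -0.   -23.5] F [-0.4 -0.1  0.2] gap 34.4 t 38.87
-0.0021 0.002 0.0048 -0.001 -0.001 -0.008
```

Request:
step_arm:
  plan: "-0.001 0.001 0.002 0 0 -0.008;-0.001 0.001 0.002 0 0 0;0 0 0 0 0 0"

```text
clock: 39.12
eef_pos: [521.9, -7.3, 147.7]
orientation: [-180.0, -0.0, -23.0]
force: [-0.8, 0.2, -0.8]
finger_gap: 34.2
```

Request:
step_arm:
  plan: "0 0 0 0 0 0;0 0 0 0 0 0;0 0 0 0 0 0;0 0 0 0 0 0"
  gripper: -1

```text
clock: 39.45
eef_pos: [521.9, -7.1, 149.5]
orientation: [-179.9, -0.1, -23.0]
force: [1.5, -0.4, -11.7]
finger_gap: 10.8
```

```bash
python3 - <<'E'
from h import *
go((521.5,-8,147,-81.4),step=22);print(manip.sense()['wrist_torque'])
E
```

```text
at [521.9  -7.1 149.5] [-1.799e+02 -1.000e-01 -2.300e+01] F [  1.5  -0.4 -11.7] gap 10.8 t 39.45
0 0.0001 0.0003 -0 -0 0.113;0 0.0001 0.0003 -0 -0 0.113;0 0.0001 0.0003 -0 -0 0.113;0 0.0001 0.0003 -0 -0 0.113;0 0.0001 0.0003 -0 -0 0.113
0.0001 0.0001 0.0003 -0 -0 0.113;0.0001 0.0001 0.0003 -0 -0 0.113;0.0001 0.0001 0.0003 -0 -0 0.113;0.0001 0.0001 0.0003 -0 -0 0.113
[-0.02672002 -0.24392237 -0.04157047]
```

Request:
step_arm:
  plan: "0 0 0.0008 0 0 0.115;0 0 0.0005 0 0 0.115;0 0 0.0005 0 0 0.115;0 0 0.0005 0 0 0.115;0 0 0.0005 0 0 0.115"

```text
clock: 39.87
eef_pos: [522.6, -7.8, 147.5]
orientation: [-179.8, -0.2, -57.0]
force: [0.0, -2.8, -3.1]
finger_gap: 10.3
```

Request:
step_arm:
  plan: "0 0 0.0005 0 0 0.115;0 0 0.0005 0 0 0.115;0 0 0.0004 0 0 0.1;0 0 0.0003 0 0 0.06"

```text
clock: 40.2
eef_pos: [522.8, -8.6, 146.3]
orientation: [-179.7, -0.1, -80.7]
force: [-0.4, -0.5, -1.2]
finger_gap: 10.5
```

Request:
step_arm:
  plan: "0 0 0.0002 0 0 0.03;0 0 0.0002 0 0 0.03;0 0 0 0 0 0.02;0 0 0 0 0 0"

```text
clock: 40.53
eef_pos: [522.8, -8.7, 146.3]
orientation: [-179.7, -0.2, -85.6]
force: [-0.2, 1.8, -5.2]
finger_gap: 10.6
```

```bash
python3 - <<'E'
from h import *
go((521.5,-8,147,-81.4),step=22);print(manip.sense()['wrist_torque'])
E
```

```text
at [522.8  -8.7 146.3] [-179.7   -0.2  -85.6] F [-0.2  1.8 -5.2] gap 10.6 t 40.53
-0.0008 0.0012 -0.0007 -0.005 -0.003 -0.074
[ 0.23279704 -0.12889983  1.31378746]
```

Request:
step_arm:
  plan: "0 0 0 0 0 0;0 0 0 0 0 0;0 0 0 0 0 0"
  gripper: -0.2

```text
clock: 40.78
eef_pos: [523.4, -8.8, 146.8]
orientation: [-179.6, -0.2, -85.6]
force: [-0.8, -0.0, 0.3]
finger_gap: 34.0
```

Request:
step_arm:
  plan: "0 0 -0.02 0 0 0;0 0 -0.03 0 0 0;0 0 -0.025 0 0 0;0 0 0 0 0 0"

```text
clock: 41.12
eef_pos: [522.1, -8.6, 223.5]
orientation: [-179.8, -0.1, -85.6]
force: [0.1, -0.9, 1.7]
finger_gap: 34.3
```

```bash
python3 - <<'E'
from h import *
reds(snap('wrist'),z=169)
go((491.2,147.9,215,67),step=25)
E
```

```text
red (309, 224, 26, 83) [522.1  -8.7] [49.2 11.3] ang 8.7
red (42, 21, 14, 71) [647.4 178.3] [49.6 12.3] ang 9.6
red (73, 258, 25, 65) [490.4 149.2] [12.  52.3] ang 157.1
red (259, 0, 31, 23) [663.8  28.8] [11.6 16.4] ang 158.1
at [521.4  -8.5 221.8] [-1.799e+02 -1.000e-01 -8.560e+01] F [0.5 0.3 0.2] gap 34.1 t 41.17
-0.0069 0.0008 0.0003 0 -0 -0.116;-0.0069 -0 0.0003 0 -0 -0.116;-0.0069 -0.0008 0.0003 0 -0 -0.116;-0.0067 -0.0016 0.0003 0 -0 -0.116;-0.0065 -0.0024 0.0003 0 -0 -0.116
-0.0062 -0.0031 0.0003 0 -0 -0.116;-0.0058 -0.0038 0.0003 0 -0 -0.116;-0.0053 -0.0044 0.0003 0 -0 -0.116;-0.0048 -0.005 0.0003 0 -0 -0.116;-0.0041 -0.0055 0.0003 0 -0 -0.116
-0.0035 -0.006 0.0003 0 -0 -0.116;-0.0028 -0.0064 0.0003 0 -0 -0.116;-0.002 -0.0066 0.0003 0 -0 -0.116;-0.0012 -0.0068 0.0003 0 -0 -0.116;-0.0004 -0.0069 0.0003 0 -0 -0.116
0.0004 -0.0069 0.0003 0 -0 -0.116;0.0012 -0.0068 0.0003 0 -0 -0.116;0.0019 -0.0066 0.0003 0 -0 -0.116;0.0027 -0.0064 0.0003 0 -0 -0.116;0.0034 -0.006 0.0003 0 -0 -0.116
0.0041 -0.0056 0.0003 0 -0 -0.116;0.0047 -0.0051 0.0003 0 -0 -0.116;0.0053 -0.0045 0.0003 0 -0 -0.116
```

c3 home (8.7°, same as c1). On to clamp 2.

Request:
step_arm:
  plan: "-0.007 0.001 0 0 0 -0.12;-0.007 0 0 0 0 -0.12;-0.007 -0.001 0 0 0 -0.12;-0.007 -0.002 0 0 0 -0.12;-0.007 -0.002 0 0 0 -0.12"

```text
clock: 41.58
eef_pos: [513.2, 26.3, 219.2]
orientation: [-180.0, -0.1, -50.2]
force: [0.5, -0.0, -0.4]
finger_gap: 34.1
```

Request:
step_arm:
  plan: "-0.006 -0.003 0 0 0 -0.12;-0.006 -0.004 0 0 0 -0.12;-0.005 -0.004 0 0 0 -0.12;-0.005 -0.005 0 0 0 -0.12;-0.004 -0.005 0 0 0 -0.12"

```text
clock: 42.0
eef_pos: [501.8, 60.5, 214.4]
orientation: [179.9, 0.2, -14.4]
force: [-0.2, 0.4, 0.7]
finger_gap: 33.8
```

Request:
step_arm:
  plan: "-0.003 -0.006 0 0 0 -0.12;-0.003 -0.006 0 0 0 -0.12;-0.002 -0.007 0 0 0 -0.12;-0.001 -0.007 0 0 0 -0.12;0 -0.007 0 0 0 -0.12"

```text
clock: 42.42
eef_pos: [489.8, 95.2, 209.6]
orientation: [-179.9, 0.5, 21.4]
force: [0.6, 0.7, 0.2]
finger_gap: 34.2
```

Request:
step_arm:
  plan: "0.001 -0.007 0 0 0 -0.12;0.001 -0.007 0 0 0 -0.12;0.002 -0.006 0 0 0 -0.12;0.003 -0.006 0 0 0 -0.12;0.004 -0.006 0 0 0 -0.12"

```text
clock: 42.83
eef_pos: [477.1, 129.3, 204.8]
orientation: [-179.3, 0.5, 57.2]
force: [0.0, 0.2, 0.3]
finger_gap: 34.0
```

```bash
python3 - <<'E'
from h import *
go((491.2,147.9,205,67),step=25)
E
```

```text
at [477.1 129.3 204.8] [-179.3    0.5   57.2] F [0.  0.2 0.3] gap 34.0 t 42.83
0.0116 0.0009 -0.0002 -0.006 0.004 -0.085;0.0115 0.0019 -0.0001 -0.006 0.004 -0.085
```

Request:
step_arm:
  plan: "0.012 0.001 -0.002 -0.006 0.004 -0.08;0.011 0.002 0 -0.006 0.004 -0.08;0 0 0 0 0 0"

```text
clock: 43.08
eef_pos: [489.7, 148.9, 203.9]
orientation: [-179.8, 0.1, 67.4]
force: [0.1, -0.2, -0.4]
finger_gap: 34.1
```

```bash
python3 - <<'E'
from h import *
reds(snap('wrist','w22.png'),z=173)
go((491,148,148,67),step=22)
E
```

```text
red (310, 233, 23, 92) [490.1 148.1] [10.9 49. ] ang 156.8
at [489.  148.3 203.7] [-179.8    0.2   67.1] F [-0.8 -0.  -0.3] gap 34.2 t 43.13
0.0002 0.0007 0.0186 -0.001 0.001 0.001;0.0002 0.0007 0.0186 -0.001 0.001 0.001;0.0002 0.0007 0.0186 -0.001 0.001 0.001
```

Request:
step_arm:
  plan: "0 0.001 0.016 0 0.001 0;0 0 0.017 0 0.001 0;0 0 0.012 0 0 0;0 0 0.005 0 0 0;0 0 0 0 0 0"

```text
clock: 43.55
eef_pos: [487.5, 145.7, 150.3]
orientation: [-179.6, 0.2, 66.2]
force: [-0.1, 0.5, -1.3]
finger_gap: 34.1
```

```bash
python3 - <<'E'
from h import *
go((491,148,147,67),step=22)
E
```

```text
at [487.5 145.7 150.3] [-179.6    0.2   66.2] F [-0.1  0.5 -1.3] gap 34.1 t 43.55
0.0035 0.0023 0.0033 -0.006 0.003 -0.014
```

Request:
step_arm:
  plan: "0.002 0.001 0.001 -0.003 0.002 -0.01;0.001 0.001 0.002 -0.003 0 -0.004;0 0 0 0 0 0"

```text
clock: 43.8
eef_pos: [490.6, 147.0, 147.6]
orientation: [-180.0, 0.1, 66.8]
force: [-0.7, -0.2, -0.1]
finger_gap: 34.5
```

Request:
step_arm:
  plan: "0 0 0 0 0 0;0 0 0 0 0 0;0 0 0 0 0 0;0 0 0 0 0 0"
  gripper: -1

```text
clock: 44.13
eef_pos: [491.2, 147.4, 149.5]
orientation: [179.9, -0.0, 66.8]
force: [2.0, 0.1, -11.4]
finger_gap: 10.3
```

```bash
python3 - <<'E'
from h import *
go((491,148,147,8.6),step=22);print(manip.sense()['wrist_torque'])
E
```

```text
at [491.2 147.4 149.5] [179.9  -0.   66.8] F [  2.    0.1 -11.4] gap 10.3 t 44.13
0.0001 -0 0.0003 0 -0 0.113;0 -0.0001 0.0003 0 -0 0.113;0 -0.0001 0.0003 0 -0 0.113;0 -0.0001 0.0003 0 -0 0.113;0 -0.0001 0.0003 0 -0 0.113
0 -0.0001 0.0003 0 -0 0.113;0 -0.0001 0.0003 0 -0 0.113;0 -0.0001 0.0003 0 -0 0.113;-0 -0.0001 0.0003 0 -0 0.113
[-0.14968064 -0.30915546  0.04579902]
```

Request:
step_arm:
  plan: "0 0 0.0008 0 0 0.115;0 0 0.0005 0 0 0.115;0 0 0.0005 0 0 0.115;0 0 0.0005 0 0 0.115;0 0 0.0005 0 0 0.115"

```text
clock: 44.55
eef_pos: [490.8, 146.9, 147.4]
orientation: [179.9, -0.0, 32.8]
force: [-1.2, -0.5, -0.7]
finger_gap: 10.5
```

Request:
step_arm:
  plan: "0 0 0.0005 0 0 0.115;0 0 0.0005 0 0 0.115;0 0 0.0004 0 0 0.1;0 0 0.0003 0 0 0.05"

```text
clock: 44.88
eef_pos: [490.3, 146.8, 146.2]
orientation: [179.9, -0.1, 9.6]
force: [-1.7, 0.0, -0.1]
finger_gap: 10.5
```

Request:
step_arm:
  plan: "0 0 0.0002 0 0 0.03;0 0 0.0002 0 0 0.03;0 0 0 0 0 0.02;0 0 0 0 0 0"

```text
clock: 45.22
eef_pos: [490.1, 146.9, 146.2]
orientation: [179.9, -0.1, 4.7]
force: [-0.6, 0.9, -6.0]
finger_gap: 10.5
```

```bash
python3 - <<'E'
from h import *
go((491,148,147,8.6),step=22);print(manip.sense()['wrist_torque'])
E
```

```text
at [490.1 146.9 146.2] [ 1.799e+02 -1.000e-01  4.700e+00] F [-0.6  0.9 -6. ] gap 10.5 t 45.22
0.0009 -0.0011 -0.0008 0.002 -0.001 -0.067
[ 0.0290325  -0.05245106  1.19212276]
```

Stop reached (1.2 N m). Release; clamp 4.

Request:
step_arm:
  plan: "0 0 0 0 0 0;0 0 0 0 0 0;0 0 0 0 0 0"
  gripper: -0.2

```text
clock: 45.47
eef_pos: [490.6, 147.0, 146.6]
orientation: [179.9, -0.1, 4.8]
force: [0.1, 0.1, -0.0]
finger_gap: 34.5
```

Request:
step_arm:
  plan: "0 0 -0.02 0 0 0;0 0 -0.03 0 0 0;0 0 -0.025 0 0 0;0 0 0 0 0 0"

```text
clock: 45.8
eef_pos: [489.6, 146.9, 223.4]
orientation: [179.9, 0.1, 4.8]
force: [1.4, 1.2, 1.2]
finger_gap: 34.1
```

```bash
python3 - <<'E'
from h import *
reds(snap('wrist'),z=169)
go((678.4,22,215,67),step=25)
E
```

```text
red (311, 218, 25, 85) [490.6 149. ] [11.5 49.8] ang 98.1
red (539, 223, 58, 22) [646.9 179.4] [49.9 11.9] ang 9.1
at [489.  146.8 221.7] [1.799e+02 1.000e-01 4.800e+00] F [-0.1 -0.1  0.4] gap 33.6 t 45.85
0.0178 0.014 0.0007 0 0 -0.109;0.0162 0.0159 0.0007 0 0 -0.109;0.0144 0.0175 0.0007 0 0 -0.109;0.0124 0.019 0.0007 0 0 -0.109;0.0103 0.0202 0.0007 0 0 -0.109
0.008 0.0212 0.0007 0 0 -0.109;0.0057 0.022 0.0007 0 0 -0.109;0.0033 0.0224 0.0007 0 0 -0.109;0.0008 0.0227 0.0007 0 0 -0.109;-0.0016 0.0226 0.0007 0 0 -0.109
```

Request:
step_arm:
  plan: "0.018 0.014 0 0 0 -0.11;0.016 0.016 0 0 0 -0.11;0.014 0.018 0 0 0 -0.11;0.012 0.019 0 0 0 -0.11;0.01 0.02 0 0 0 -0.11"

```text
clock: 46.27
eef_pos: [582.0, 83.8, 219.1]
orientation: [-179.9, 0.3, 37.6]
force: [-0.8, 0.4, -0.2]
finger_gap: 33.9
```

Request:
step_arm:
  plan: "0.008 0.021 0 0 0 -0.11;0.006 0.022 0 0 0 -0.11;0.003 0.022 0 0 0 -0.11;0.001 0.022 0 0 0 -0.11;-0.002 0.015 0 0 0 -0.09"

```text
clock: 46.68
eef_pos: [674.5, 25.2, 212.1]
orientation: [-179.5, 0.3, 69.6]
force: [0.4, 0.6, -0.1]
finger_gap: 34.4
```

```bash
python3 - <<'E'
from h import *
go((678.4,22,205,67),step=25)
E
```

```text
at [674.5  25.2 212.1] [-179.5    0.3   69.6] F [ 0.4  0.6 -0.1] gap 34.4 t 46.68
-0.0016 0.0048 0.0071 -0.009 0.005 0.045
```

Request:
step_arm:
  plan: "-0.002 0.001 0.005 -0.008 0.005 0.04;0 0 0 0 0 0;0 0 0 0 0 0"

```text
clock: 46.93
eef_pos: [676.5, 20.3, 202.7]
orientation: [-179.8, 0.1, 67.6]
force: [0.6, -0.0, 0.0]
finger_gap: 34.0
```

```bash
python3 - <<'E'
from h import *
reds(snap('wrist','w23.png'),z=173)
go((678.4,22,148,67),step=22)
E
```

```text
red (316, 233, 24, 92) [677.6  22.6] [11.1 48.6] ang 157.2
red (130, 0, 53, 67) [524.1  -7.2] [48.  11.2] ang 9.0
red (544, 79, 45, 85) [646.7 175.1] [48.2 12.1] ang 9.1
at [676.   20.4 202.5] [-1.798e+02  1.000e-01  6.760e+01] F [ 0.1 -0.2 -0.8] gap 34.2 t 46.98
0.0008 0.0006 0.0182 -0.001 0 0.003;0.0008 0.0006 0.0182 -0.001 0 0.003;0.0008 0.0005 0.0182 -0.001 0 0.003
```

View pics/w23.png

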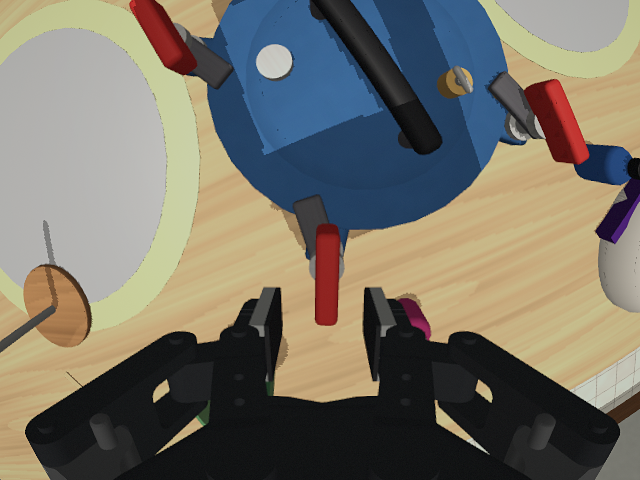

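Request:
step_arm:
  plan: "0.001 0.001 0.016 0 0 0.003;0.001 0 0.016 0 0 0.003;0.001 0 0.012 0 0 0.003;0 0 0.005 0 0 0;0 0 0 0 0 0"

```text
clock: 47.4
eef_pos: [676.6, 24.9, 152.2]
orientation: [-179.7, 0.1, 67.1]
force: [0.7, 0.3, -0.6]
finger_gap: 34.1
```

```bash
python3 - <<'E'
from h import *
go((678.2,22.2,147,67),step=22)
E
```

```text
at [676.6  24.9 152.2] [-1.797e+02  1.000e-01  6.710e+01] F [ 0.7  0.3 -0.6] gap 34.1 t 47.4
-0.0019 0.0026 0.0051 -0.005 0.001 0.002
```

Request:
step_arm:
  plan: "-0.001 0.002 0.002 -0.004 0 0;-0.001 0.001 0.003 0 0 0;0 0 0 0 0 0"

```text
clock: 47.65
eef_pos: [678.9, 22.1, 147.8]
orientation: [180.0, 0.1, 67.2]
force: [0.1, -0.2, -0.3]
finger_gap: 34.1
```

Request:
step_arm:
  plan: "0 0 0 0 0 0;0 0 0 0 0 0;0 0 0 0 0 0;0 0 0 0 0 0"
  gripper: -1

```text
clock: 47.98
eef_pos: [679.3, 21.6, 149.6]
orientation: [179.9, 0.1, 67.2]
force: [1.5, 1.0, -7.7]
finger_gap: 10.4
```

```bash
python3 - <<'E'
from h import *
go((678.2,22.2,147,8.6),step=22);print(manip.sense()['wrist_torque'])
E
```

```text
at [679.3  21.6 149.6] [1.799e+02 1.000e-01 6.720e+01] F [ 1.5  1.  -7.7] gap 10.4 t 47.98
0 -0.0001 0.0003 0 -0 0.114;-0 -0.0001 0.0003 0 -0 0.114;-0 -0.0001 0.0003 0 -0 0.114;-0 -0.0001 0.0003 0 -0 0.114;-0.0001 -0.0001 0.0003 0 -0 0.114
-0.0001 -0.0001 0.0003 0 -0 0.114;-0.0001 -0.0001 0.0003 0 -0 0.114;-0.0001 -0.0001 0.0003 0 -0 0.114;-0.0001 -0.0001 0.0003 0 -0 0.114
[ 0.27302373 -0.27803896 -0.034424  ]
```

Request:
step_arm:
  plan: "0 0 0.0008 0 0 0.115;0 0 0.0005 0 0 0.115;0 0 0.0005 0 0 0.115;0 0 0.0005 0 0 0.115;0 0 0.0005 0 0 0.115"

```text
clock: 48.4
eef_pos: [678.8, 21.0, 147.5]
orientation: [179.9, 0.0, 33.1]
force: [-1.6, -0.8, 0.0]
finger_gap: 10.3
```

Request:
step_arm:
  plan: "0 0 0.0005 0 0 0.115;0 0 0.0005 0 0 0.115;0 0 0.0004 0 0 0.1;0 0 0.0003 0 0 0.05"

```text
clock: 48.73
eef_pos: [678.3, 20.7, 146.4]
orientation: [179.9, 0.0, 10.0]
force: [-1.7, -0.7, 1.5]
finger_gap: 10.8
```

Request:
step_arm:
  plan: "0 0 0.0002 0 0 0.03;0 0 0.0002 0 0 0.03;0 0 0 0 0 0.02;0 0 0 0 0 0"

```text
clock: 49.07
eef_pos: [678.2, 20.6, 146.4]
orientation: [179.8, -0.0, 5.0]
force: [-0.3, 0.4, -3.2]
finger_gap: 10.5
```

```bash
python3 - <<'E'
from h import *
go((678.2,22.2,147,8.6),step=22);print(manip.sense()['wrist_torque'])
E
```

```text
at [678.2  20.6 146.4] [179.8  -0.    5. ] F [-0.3  0.4 -3.2] gap 10.5 t 49.07
0.0001 -0.0016 -0.0006 0.003 0 -0.062
[0.09389303 0.03907419 1.0716823 ]
```

Request:
step_arm:
  plan: "0 0 0 0 0 0;0 0 0 0 0 0;0 0 0 0 0 0"
  gripper: -0.2

```text
clock: 49.32
eef_pos: [678.7, 20.7, 146.7]
orientation: [179.8, -0.1, 5.1]
force: [0.7, -0.1, -0.4]
finger_gap: 33.6
```

Request:
step_arm:
  plan: "0 0 -0.02 0 0 0;0 0 -0.035 0 0 0;0 0 -0.035 0 0 0;0 0 -0.035 0 0 0;0 0 -0.035 0 0 0"

```text
clock: 49.73
eef_pos: [674.6, 21.1, 303.9]
orientation: [180.0, 0.7, 5.2]
force: [1.9, 0.4, -0.3]
finger_gap: 33.9
```

```bash
python3 - <<'E'
from h import *
go((590,20,330,0),(480,-250,330,-10),step=38)
E
```

```text
at [674.6  21.1 303.9] [180.    0.7   5.2] F [ 1.9  0.4 -0.3] gap 33.9 t 49.73
-0.0282 -0.0022 -0.0083 0 0.004 0.03;-0.0282 -0.0013 -0.0085 0 0.004 0.03;-0.0282 -0.0005 -0.0086 0 0.004 0.03;-0.0138 0.0338 0 0 -0 0.022;-0.013 0.034 0 0 -0 0.022
-0.0123 0.0343 0 0 -0 0.022;-0.0115 0.0346 0 0 -0 0.022;-0.0108 0.0348 0 0 -0 0.022;-0.01 0.035 0 0 -0 0.022;-0.0092 0.0353 0 0 -0 0.022
-0.0085 0.0354 0 0 -0 0.022
```

Request:
step_arm:
  plan: "-0.028 -0.002 -0.01 0 0.004 0.03;-0.028 -0.001 -0.01 0 0.004 0.03;-0.028 0 -0.008 0 0.004 0.03;0 0 0 0 0 0"

```text
clock: 50.07
eef_pos: [592.8, 19.0, 343.3]
orientation: [179.9, -0.9, -0.2]
force: [2.3, -0.3, 0.4]
finger_gap: 34.1
```

```bash
python3 - <<'E'
from h import *
reds(snap('wrist','w24.png'),z=169)
E
```

```text
red (353, 33, 56, 17) [647.3 178.3] [49.1 11.4] ang 9.3
red (192, 53, 18, 54) [491.4 147.8] [11.5 48.8] ang 98.7
red (406, 191, 16, 54) [677.9  22.5] [11.5 49. ] ang 98.2
red (215, 243, 52, 19) [522.   -7.9] [48.7 11.2] ang 8.9
```

View pics/w24.png

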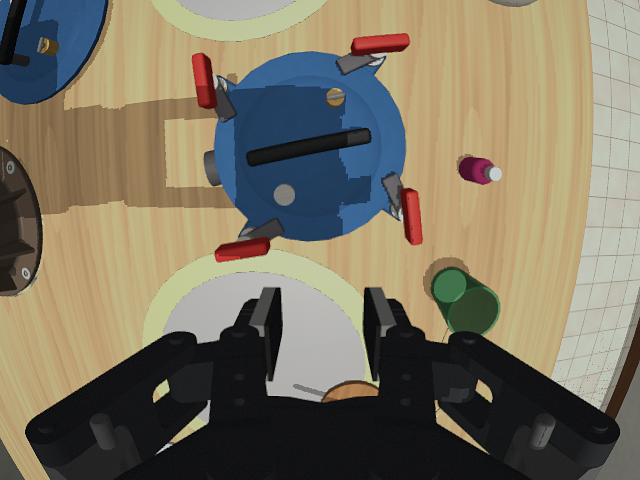

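```bash
python3 - <<'E'
from h import *
go((480,-310,320,-10),step=38)
E
```

```text
at [594.8  19.  343.1] [ 1.799e+02 -1.000e+00 -1.000e-01] F [ 0.2 -0.3  0.2] gap 34.0 t 50.12
-0.0115 0.0329 0.0021 -0 -0.002 0.017;-0.0109 0.0331 0.0022 -0 -0.002 0.017;-0.0103 0.0333 0.0022 -0 -0.002 0.017;-0.0097 0.0335 0.0022 -0 -0.002 0.017;-0.0092 0.0336 0.0022 -0 -0.002 0.017
-0.0086 0.0338 0.0022 -0 -0.002 0.017;-0.008 0.0339 0.0023 -0 -0.002 0.017;-0.0074 0.0341 0.0023 -0 -0.002 0.017;-0.0068 0.0342 0.0023 -0 -0.002 0.017;-0.0062 0.0343 0.0023 -0 -0.002 0.017
```

Request:
step_arm:
  plan: "-0.012 0.033 0 0 -0.002 0.018;-0.011 0.033 0 0 -0.002 0.018;-0.01 0.034 0 0 -0.002 0.018;-0.01 0.034 0 0 -0.002 0.018;-0.009 0.034 0 0 -0.002 0.018"
  gripper: 1

```text
clock: 50.53
eef_pos: [539.3, -146.8, 342.5]
orientation: [-179.9, -0.7, -4.7]
force: [1.9, -0.5, 0.3]
finger_gap: 85.6
```

Request:
step_arm:
  plan: "-0.009 0.034 0 0 -0.002 0.018;-0.008 0.034 0 0 -0.002 0.018;-0.007 0.034 0 0 -0.002 0.018;-0.007 0.034 0 0 -0.002 0.018;-0.004 0.02 0 0 0 0.01"

```text
clock: 50.95
eef_pos: [485.1, -308.4, 340.6]
orientation: [-179.9, -0.2, -9.6]
force: [0.3, -0.1, 0.2]
finger_gap: 85.7
```

Request:
step_arm:
  plan: "0 0 0 0 0 0;0 0 0 0 0 0"

```text
clock: 51.12
eef_pos: [484.2, -313.8, 339.7]
orientation: [-179.9, -0.2, -9.9]
force: [-1.2, 1.5, -0.4]
finger_gap: 85.1
```

```bash
python3 - <<'E'
from h import *
snap('wrist','w25.png');s=manip.sense();print(s['eef_pos'],s['orientation'])
E
```

```text
[ 484.32094419 -313.48925895  339.65529485] [-179.91008899   -0.19088903   -9.8204945 ]
```

View pics/w25.png

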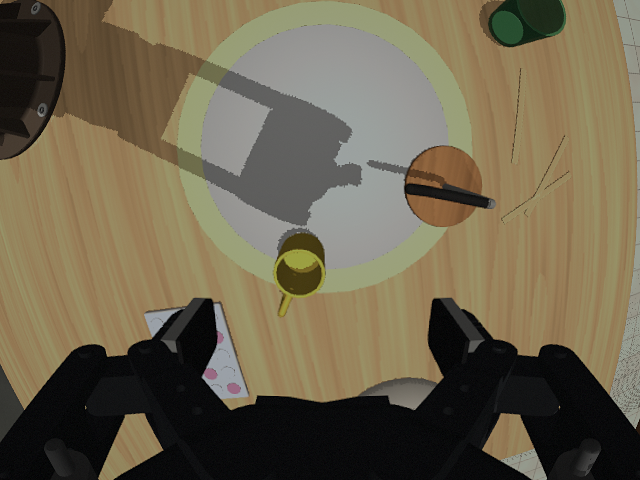

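```bash
python3 - <<'E'
from h import *
r=snap('wrist');c=r['color']
cv2.imwrite('pics/c25.png',cv2.resize(c[140:330,240:520,::-1],None,fx=2.8,fy=2.8,interpolation=cv2.INTER_CUBIC))
H=hsv(r)
wood=cv2.inRange(H,(8,120,90),(20,255,220));wood[:130]=0;wood[240:]=0;wood[:,:395]=0;wood[:,500:]=0
b=blobs(cv2.morphologyEx(wood,cv2.MORPH_CLOSE,np.ones((15,15))),500)
for k in b[:2]: print('foot',cv2.boundingRect(k),circ(cont2plane(r,k,12)))
d=cv2.inRange(H,(0,0,0),(180,255,50));d[:170]=0;d[225:]=0;d[:,:395]=0;d[:,505:]=0
for k in blobs(d,60): print('hook',cv2.boundingRect(k),np.round(cv2.minAreaRect(k)[0]),cv2.boxPoints(cv2.minAreaRect(k)).tolist())
y=cv2.inRange(H,(24,150,60),(35,255,255));
for k in blobs(y,60): print('yel',cv2.boundingRect(k),cv2.contourArea(k))
E
```

```text
foot (406, 146, 76, 81) (array([ 648.12135712, -324.58627796,   53.28209998]), np.float64(0.4087191574228939))
hook (404, 184, 86, 25) [447. 194.] [[402.800048828125, 197.60003662109375], [405.06158447265625, 179.50772094726562], [490.3538818359375, 190.16925048828125], [488.09234619140625, 208.26156616210938]]
yel (274, 234, 51, 83) 2230.0
```

View pics/c25.png

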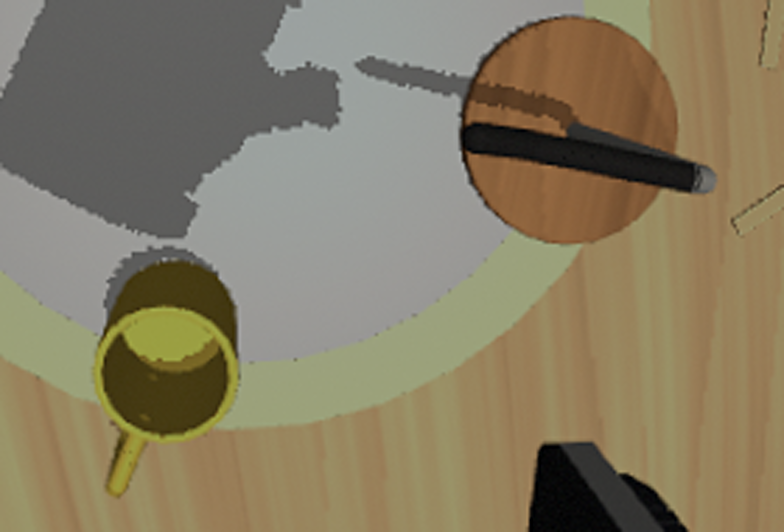

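```bash
python3 - <<'E'
from h import *
r=snap('wrist')
t=onz(r,407,189,177,True);b=onz(r,491,204,161,True);m=onz(r,449,196.5,164,True)
print('tip',t,'bend',b,'mid',m);d=(t-b)[:2];print('hook dir',np.degrees(np.arctan2(d[1],d[0])),np.linalg.norm(d))
j=onz(r,299.6,273.2,85,True);h=onz(r,281.8,313.5,70,True)
print('jug',j,'handle',h);d=(h-j)[:2];print(np.degrees(np.arctan2(d[1],d[0])),np.linalg.norm(d))
y=cv2.inRange(hsv(r),(24,100,110),(35,255,255))
k=blobs(y,60)[0];P=cont2plane(r,k,85);dd=np.hypot(*(P-j[:2]).T)
print(circ(P[(dd<33)&(P[:,1]<j[1]+10)]),circ(P[(dd<33)&(P[:,1]<j[1]+10)],30))
E
```

```text
tip [ 561.27858842 -294.07093046  177.        ] bend [ 645.40851472 -322.13248631  161.        ] mid [ 602.24556771 -308.45902953  164.        ]
hook dir 161.55386762206345 88.68650074785488
jug [ 447.74723801 -382.95888157   85.        ] handle [ 414.13890543 -436.31171662   70.        ]
-122.20788827005995 63.0558881215516
(array([ 446.17923088, -384.46321831,   29.2175053 ]), np.float64(0.19855946808849012)) (array([ 446.13133038, -383.55806069,   30.        ]), np.float64(0.4832385724374806))
```

```bash
python3 - <<'E'
from h import *
go((446.5,-383.5,170,-32),step=38)
E
```

```text
at [ 484.7 -312.   339.9] [-179.9   -0.2   -9.7] F [0.4 1.1 0.9] gap 85.3 t 51.27
-0.0052 0.0154 0.0339 -0.001 -0.001 0.078;-0.004 0.0158 0.0339 -0.001 -0.001 0.078;-0.0027 0.016 0.034 -0.001 -0.001 0.078;-0.0015 0.0162 0.034 -0.001 -0.001 0.078;-0.0002 0.0162 0.034 -0.001 -0.001 0.078
```

Request:
step_arm:
  plan: "-0.007 0.008 0.03 0 0 0.078;-0.006 0.008 0.03 0 0 0.078;-0.005 0.009 0.03 0 0 0.078;-0.004 0.009 0.03 0 0 0.078;-0.003 0.009 0.015 0 0 0.07"

```text
clock: 51.68
eef_pos: [454.3, -341.6, 205.4]
orientation: [-179.8, -0.8, -31.7]
force: [-0.6, 0.9, -1.5]
finger_gap: 85.5
```

Request:
step_arm:
  plan: "0 0 0 0 0 0;0 0 0 0 0 0"

```text
clock: 51.85
eef_pos: [453.1, -339.2, 202.2]
orientation: [-179.7, -0.5, -31.7]
force: [0.0, -0.2, -0.2]
finger_gap: 85.7
```

```bash
python3 - <<'E'
from h import *
snap('wrist','w26.png')
go((446.5,-383.5,170,-32),step=38)
E
```

```text
at [ 453.3 -339.2  202.5] [-179.7   -0.5  -31.7] F [-0.6  0.1 -1.3] gap 85.3 t 51.9
0.0086 0.0207 0.0162 -0.002 -0.005 0.002;0.0087 0.0207 0.0162 -0.002 -0.005 0.002
```

View pics/w26.png

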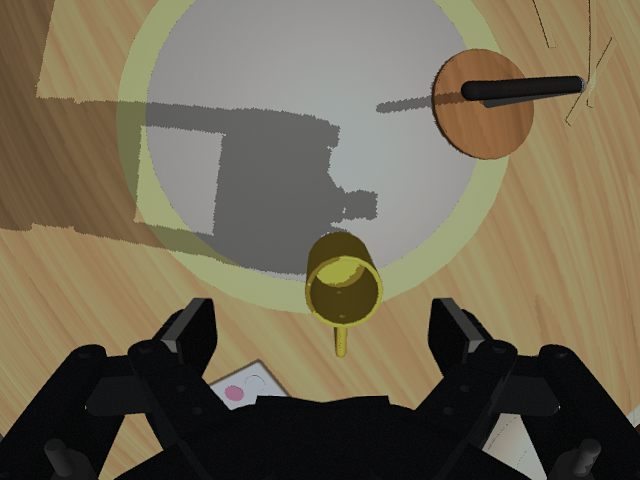

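```bash
python3 - <<'E'
from h import *
r=snap('wrist')
y=cv2.inRange(hsv(r),(24,100,110),(35,255,255))
k=blobs(y,60)[0];P=cont2plane(r,k,85)
j=onz(r,344,290,85,True)
u=k.reshape(-1,2);sel=(u[:,1]>262)&(u[:,1]<322)&((u[:,0]<312)|(u[:,0]>376)|(u[:,1]<300)|True)
Q=P[sel&(np.hypot(*(P-j[:2]).T)<34)];print(len(Q),circ(Q),circ(Q,30),j)
c=circ(Q,30)[0]
for z in (74,70,60):
    h=onz(r,341,352,z,True)[:2];d=h-c;print(z,h,np.degrees(np.arctan2(d[1],d[0])),np.hypot(*d))
n=onz(r,340,330,74.5,True)[:2];h=onz(r,341,352,74.5,True)[:2];d=h-n;print(np.degrees(np.arctan2(d[1],d[0])))
t=onz(r,468,90,177,True);b=onz(r,577,85,161,True);d=t-b;print('tip',t,'bend',b,np.degrees(np.arctan2(d[1],d[0])))
E
```

```text
264 (array([ 445.87288776, -388.14031974,   25.86203372]), np.float64(2.6493916194997613)) (array([ 442.86408312, -387.58404627,   30.        ]), np.float64(3.4395863087691207)) [ 447.63995522 -382.59537798   85.        ]Traceback (most recent call last):
  File "<stdin>", line 10, in <module>
ValueError: operands could not be broadcast together with shapes (2,) (3,)
```

```bash
python3 - <<'E'
from h import *
r=snap('wrist')
c=np.array([447.2,-383])
for z in (74,70,60):
    h=onz(r,341,352,z,True)[:2];d=h-c;print(z,h,np.degrees(np.arctan2(d[1],d[0])),np.hypot(*d))
n=onz(r,340,330,74.5,True)[:2];h=onz(r,341,352,74.5,True)[:2];d=h-n;print(np.degrees(np.arctan2(d[1],d[0])))
t=onz(r,468,90,177,True);b=onz(r,577,85,161,True);d=t-b;print('tip',t,'bend',b,np.degrees(np.arctan2(d[1],d[0])))
go((447.2,-383,100,-33),(447.2,-383,46,-33),step=25)
E
```

```text
74 [ 415.15642904 -435.75345215] -121.2753873167182 61.72290623192412
70 [ 414.09932355 -437.98932265] -121.0457259941133 64.1831783791215
60 [ 411.45655982 -443.57899889] -120.54188931552751 70.33781786882241
-118.34949574408319
tip [ 563.79720313 -294.84636167  177.        ] bend [ 641.46825069 -323.29774753  161.        ] 159.8819045445781
at [ 454.  -339.9  203.6] [-179.8   -0.7  -31.7] F [0.2 0.1 0.4] gap 85.3 t 52.0
0.0031 0.0081 0.0207 -0.001 -0.002 0.004;0.0032 0.0081 0.0207 -0.001 -0.002 0.004;0.0033 0.0081 0.0207 -0.001 -0.002 0.004;0.0034 0.008 0.0207 -0.001 -0.002 0.004;0.0035 0.008 0.0207 -0.001 -0.002 0.004
0 -0 0.018 0 0 0;0 -0 0.018 0 0 0;0 -0 0.018 0 0 0
```

Request:
step_arm:
  plan: "0.003 0.008 0.015 -0.001 -0.002 -0.002;0.003 0.008 0.018 -0.001 -0.002 -0.002;0.003 0.008 0.018 -0.001 -0.002 -0.002;0.003 0.008 0.018 -0.001 -0.002 -0.002;0.003 0.006 0.01 0 0 0"

```text
clock: 52.42
eef_pos: [455.9, -383.0, 132.5]
orientation: [179.8, -1.2, -30.5]
force: [0.1, 0.1, -0.2]
finger_gap: 85.2
```

Request:
step_arm:
  plan: "0 0 0 0 0 0"

```text
clock: 52.5
eef_pos: [456.2, -383.6, 131.9]
orientation: [179.8, -1.2, -30.4]
force: [-0.6, 0.5, -0.5]
finger_gap: 85.5
```

```bash
python3 - <<'E'
from h import *
snap('wrist','w27.png')
go((447.2,-383,100,-31),(447.2,-383,46,-31),step=25)
E
```

```text
at [ 456.4 -383.3  132.7] [179.8  -1.2 -30.5] F [-0.2  0.2 -0.3] gap 85.5 t 52.55
-0.0044 0.0022 0.0163 0.001 -0.01 0.005;-0.0042 0.0022 0.0163 0.001 -0.01 0.005;0 -0 0.018 0 0 0;-0 -0 0.018 0 0 0;-0 -0 0.018 0 0 0
```

View pics/w27.png

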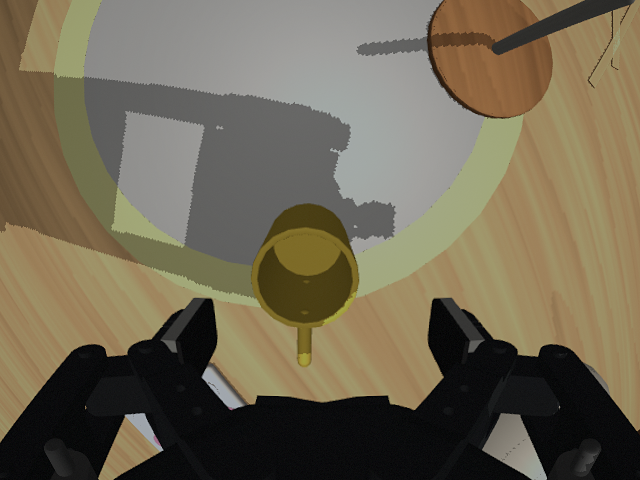

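Request:
step_arm:
  plan: "-0.004 0.002 0.012 0.001 0.01 0.005;-0.004 0.002 0.012 0 0.01 0.005;-0.001 0 0.008 0 0 0;0 0 0 0 0 0"

```text
clock: 52.88
eef_pos: [450.7, -383.4, 105.1]
orientation: [179.9, -2.8, -30.9]
force: [-0.1, 0.5, -0.9]
finger_gap: 85.5
```

```bash
python3 - <<'E'
from h import *
r=snap('wrist','w28.png')
go((447.2,-383,46,-31),step=25)
E
```

```text
at [ 451.1 -383.6  105.8] [179.9  -2.8 -30.9] F [ 0.7  0.4 -0.2] gap 85.3 t 52.93
-0.0022 0.0004 0.0198 0.001 -0.016 0.001;-0.0019 0.0005 0.0199 0.001 -0.016 0.001;-0.0015 0.0005 0.0199 0.001 -0.016 0.001
```

View pics/w28.png

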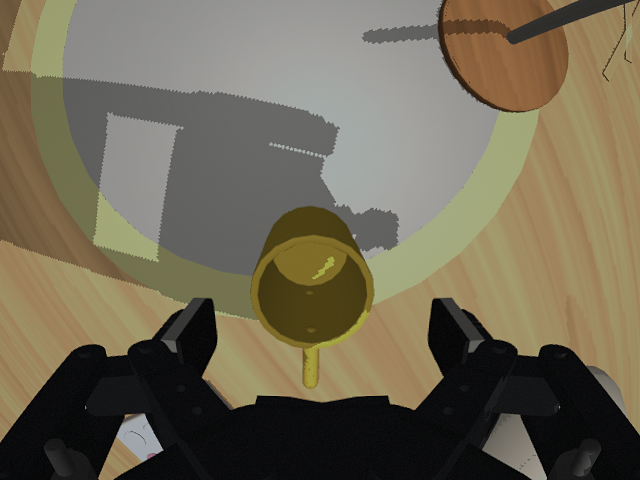

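Request:
step_arm:
  plan: "-0.002 0 0.003 0.001 -0.025 0;-0.001 0 0.008 0.001 -0.024 0;-0.001 0 0.012 0 0 0;0 0 0.008 0 0 0;0 0 0 0 0 0"

```text
clock: 53.35
eef_pos: [451.0, -382.8, 76.2]
orientation: [179.9, -0.2, -30.8]
force: [-0.3, 0.2, -0.3]
finger_gap: 85.6
```

```bash
python3 - <<'E'
from h import *
r=snap('wrist','w29.png')
go((447.2,-383,46,-31),step=25)
E
```

```text
at [ 450.9 -382.8   76.7] [179.9  -0.2 -30.8] F [0.5 0.5 0.3] gap 85.6 t 53.4
-0.0016 0.001 0.0153 0.001 -0.002 0.002;-0.0016 0.001 0.0153 0.001 -0.002 0.002
```

View pics/w29.png

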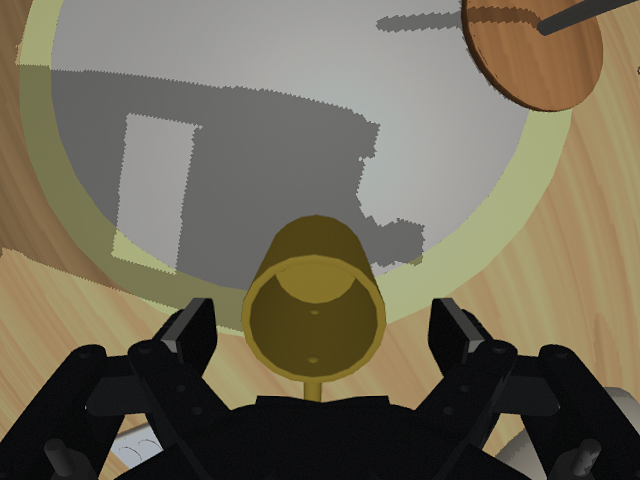

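Request:
step_arm:
  plan: "-0.002 0.001 0.01 0 0 0;-0.002 0.001 0.012 0 0 0;0 0 0.006 0 0 0;0 0 0 0 0 0"

```text
clock: 53.73
eef_pos: [446.2, -382.5, 46.6]
orientation: [179.9, -0.3, -30.8]
force: [-0.3, -0.1, -0.7]
finger_gap: 85.4
```

```bash
python3 - <<'E'
from h import *
r=snap('wrist','w30.png')
go((447.2,-383,46,-31),step=25)
E
```

```text
at [ 446.2 -382.6   47.1] [179.9  -0.3 -30.8] F [ 0.2  0.4 -0.5] gap 85.3 t 53.78
0.001 -0.0001 0.0011 0.002 -0.005 0.004
```

Request:
step_arm:
  plan: "0 0 0.001 0.001 -0.003 0;0 0 0 0 0 0"

```text
clock: 53.95
eef_pos: [446.3, -382.7, 46.3]
orientation: [180.0, -0.1, -30.8]
force: [1.0, -0.2, -0.2]
finger_gap: 85.4
```

Request:
step_arm:
  plan: "0 0 0 0 0 0;0 0 0 0 0 0;0 0 0 0 0 0;0 0 0 0 0 0;0 0 0 0 0 0"
  gripper: -1
  squeeze: 35

```text
clock: 54.37
eef_pos: [447.1, -383.4, 47.9]
orientation: [179.9, -0.2, -30.8]
force: [-1.3, 0.3, -1.0]
finger_gap: 58.2
```

```bash
python3 - <<'E'
from h import *
r=snap('wrist','w31.png')
go((500,-300,185,-19),step=30)
E
```

```text
at [ 447.2 -383.4   47.9] [179.9  -0.2 -30.8] F [ 0.1  0.4 -0.5] gap 58.0 t 54.42
0.0005 -0.0164 -0.0229 0 -0.001 -0.034;0.0011 -0.0164 -0.0229 0 -0.001 -0.034;0.0016 -0.0164 -0.0229 0 -0.001 -0.034;0.0022 -0.0163 -0.0229 0 -0.001 -0.034;0.0027 -0.0162 -0.0229 0 -0.001 -0.034
0.0033 -0.0161 -0.0229 0 -0.001 -0.034
```

View pics/w31.png

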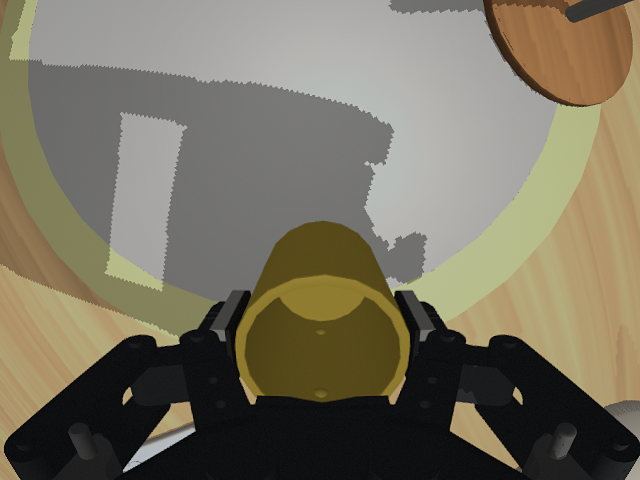

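```bash
python3 - <<'E'
from h import *
go((447,-370,178,-31),(500,-240,180,-19.4),(540,-239.4,180,-19.4),step=30)
E
```

```text
at [ 447.2 -383.4   47.9] [179.9  -0.2 -30.8] F [ 0.1  0.4 -0.5] gap 58.0 t 54.42
-0.0013 -0.0023 -0.026 0 -0.001 0.001;-0.0013 -0.0023 -0.026 0 -0.001 0.001;-0.0013 -0.0023 -0.026 0 -0.001 0.001;-0.0014 -0.0023 -0.026 0 -0.001 0.001;-0.0014 -0.0023 -0.026 0 -0.001 0.001
-0.0043 -0.0277 -0.0004 0 0 -0.04;-0.0032 -0.0279 -0.0004 0 0 -0.04;-0.002 -0.028 -0.0004 0 0 -0.04;-0.0009 -0.0281 -0.0004 0 0 -0.04;0.0002 -0.0281 -0.0004 0 0 -0.04
0.0188 -0.0069 -0 0 0 0;0.0188 -0.0069 -0 0 0 0
```

Request:
step_arm:
  plan: "0 0 -0.02 0 0 0;-0.001 -0.002 -0.028 0 -0.001 0;-0.001 -0.002 -0.028 0 -0.001 0;-0.001 -0.002 -0.03 0 -0.001 0;-0.001 -0.002 -0.03 0 -0.001 0"

```text
clock: 54.83
eef_pos: [444.2, -371.0, 181.8]
orientation: [-179.9, 0.7, -30.8]
force: [1.9, -0.6, -1.3]
finger_gap: 58.1
```

Request:
step_arm:
  plan: "-0.004 -0.028 -0.002 0 0 -0.04;-0.003 -0.028 -0.002 0 0 -0.04;-0.002 -0.028 -0.002 0 0 -0.04;-0.001 -0.028 -0.002 0 0 -0.04;0 -0.028 -0.001 0 0 -0.04"

```text
clock: 55.25
eef_pos: [500.4, -243.3, 199.9]
orientation: [179.9, -0.0, -19.3]
force: [1.0, 0.4, -0.7]
finger_gap: 58.0
```

```bash
python3 - <<'E'
from h import *
go((540,-239.4,177,-19.4),step=30)
E
```

```text
at [ 500.4 -243.3  199.9] [179.9  -0.  -19.3] F [ 1.   0.4 -0.7] gap 58.0 t 55.25
0.018 -0.0084 0.0115 0.001 -0 0.001;0.018 -0.0084 0.0115 0.001 -0 0.001
```

Request:
step_arm:
  plan: "0.01 -0.006 0.01 0 0 0;0.012 -0.005 0.007 0 0 0;0.006 -0.004 0.003 0 0 0;0 0 0 0 0 0;0 0 0 0 0 0"

```text
clock: 55.67
eef_pos: [535.5, -234.1, 179.1]
orientation: [180.0, -0.1, -19.0]
force: [-1.1, 0.2, -1.6]
finger_gap: 58.5
```

```bash
python3 - <<'E'
from h import *
go((544.9,-241.1,177,-19.4),step=30)
r=snap('side','s31.png');t=snap('top','t31.png')
cv2.imwrite('pics/s31c.png',cv2.resize(cv2.imread('pics/s31.png')[90:230,250:410],None,fx=4.5,fy=4,interpolation=cv2.INTER_CUBIC))
cv2.imwrite('pics/t31c.png',cv2.resize(cv2.imread('pics/t31.png')[150:290,370:510],None,fx=4,fy=4,interpolation=cv2.INTER_CUBIC))
E
```

```text
at [ 535.5 -234.1  179.1] [ 1.8e+02 -1.0e-01 -1.9e+01] F [-1.1  0.2 -1.6] gap 58.5 t 55.67
0.0112 0.0035 0.0021 0.001 -0.001 0.007
```

View pics/s31c.png

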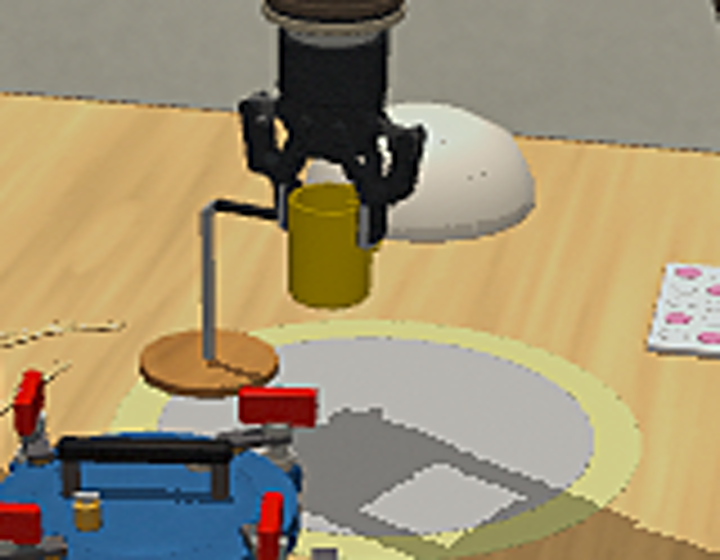

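View pics/t31c.png

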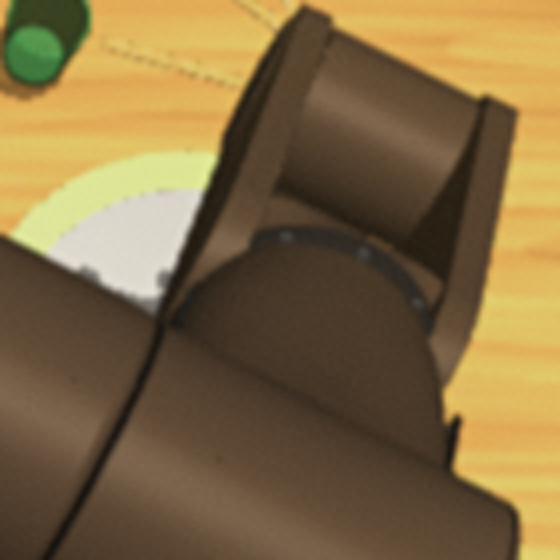

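Request:
step_arm:
  plan: "0.002 0.002 0 0.001 0 0.004;0.003 0.001 0.001 0 0 0.003;0 0 0 0 0 0"

```text
clock: 56.02
eef_pos: [537.9, -240.8, 178.7]
orientation: [-180.0, -0.1, -19.6]
force: [-0.6, -0.6, -1.1]
finger_gap: 58.5
```

```bash
python3 - <<'E'
from h import *
go((544.9,-241.1,177,-19.4),(615.7,-266,177,-19.4),step=10)
r=snap('wrist','w32.png')
E
```

```text
at [ 537.9 -240.8  178.7] [-1.80e+02 -1.00e-01 -1.96e+01] F [-0.6 -0.6 -1.1] gap 58.5 t 56.02
0.0067 -0.0021 0.0017 -0 -0.001 -0.004;0.0094 -0 -0 0 0 0;0.0094 -0 -0 0 0 0;0.0094 -0 -0 0 0 0;0.0094 -0 -0 0 0 0
0.0094 -0 -0 0 0 0;0.0094 -0 -0 0 0 0;0.0094 -0 -0 0 0 0;0.0094 -0 -0 0 0 0
```

View pics/w32.png

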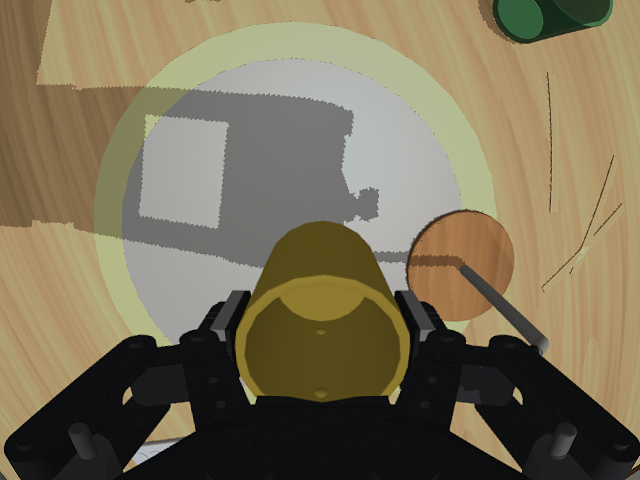

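```bash
python3 - <<'E'
from h import *
r=snap('wrist')
print(onz(r,463,268,12,True),onz(r,541,342,155,True))
H=hsv(r)
wood=cv2.inRange(H,(6,120,60),(20,255,220));wood[:200]=0;wood[325:]=0;wood[:,:400]=0;wood[:,520:]=0
for k in blobs(wood,500)[:2]: print('foot',cv2.boundingRect(k),circ(cont2plane(r,k,12)))
E
```

```text
[ 647.62973603 -323.34274199   12.        ] [ 647.26151088 -321.64827034  155.        ]
foot (408, 210, 107, 111) (array([ 647.99073466, -322.11334828,   53.04076078]), np.float64(1.2665199358544896))
```

Request:
step_arm:
  plan: "0.008 -0.002 0.001 0 0 -0.003;0.009 -0.001 0 0 0 0;0.009 0 0 0 0 0;0.009 0 0 0 0 0"

```text
clock: 56.45
eef_pos: [573.3, -249.7, 178.2]
orientation: [-180.0, -0.0, -19.4]
force: [0.5, -0.6, -1.6]
finger_gap: 57.8
```

```bash
python3 - <<'E'
from h import *
go((615.4,-264.5,177,-19.4),step=10)
E
```

```text
at [ 573.3 -249.7  178.2] [-180.    -0.   -19.4] F [ 0.5 -0.6 -1.6] gap 57.8 t 56.45
0.0089 -0 0.0002 -0 -0 -0;0.0089 -0 0.0002 -0 -0 -0;0.0089 -0 0.0002 -0 -0 -0;0.0089 -0 0.0002 -0 -0 -0;0.0089 -0 0.0002 -0 -0 -0
```

Request:
step_arm:
  plan: "0.009 0 0 0 0 0;0.009 0 0 0 0 0;0.009 0 0 0 0 0;0.009 0 0 0 0 0;0.006 0 0 0 0 0"

```text
clock: 56.87
eef_pos: [619.5, -265.5, 177.8]
orientation: [-180.0, -0.1, -19.4]
force: [-0.1, -0.0, -1.5]
finger_gap: 58.4
```

```bash
python3 - <<'E'
from h import *
go((615.4,-264.5,177,-19.4),step=10)
r=snap('side','s33.png')
cv2.imwrite('pics/s33c.png',cv2.resize(cv2.imread('pics/s33.png')[90:230,250:410],None,fx=4.5,fy=4,interpolation=cv2.INTER_CUBIC))
E
```

```text
at [ 619.5 -265.5  177.8] [-1.80e+02 -1.00e-01 -1.94e+01] F [-0.1 -0.  -1.5] gap 58.4 t 56.87
-0.0042 0.0004 0.0008 -0 -0.002 0
```

View pics/s33c.png

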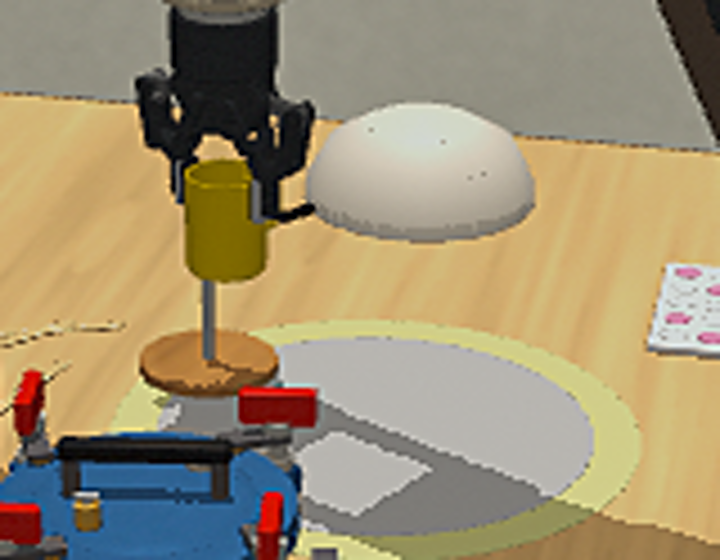

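Request:
step_arm:
  plan: "-0.004 0 0.003 0 0 0;0 0 0.007 0 0 0;0 0 0.006 0 0 0;0 0 0.002 0 0 0;0 0 0 0 0 0"

```text
clock: 57.33
eef_pos: [615.3, -263.8, 156.9]
orientation: [-180.0, -0.0, -19.4]
force: [-0.4, 0.7, -0.7]
finger_gap: 58.0
```

Request:
step_arm:
  plan: "0 0 0.004 0 0 0;0 0 0.002 0 0 0;0 0 0 0 0 0"

```text
clock: 57.58
eef_pos: [614.8, -263.7, 150.2]
orientation: [-180.0, 0.0, -19.4]
force: [-0.1, -0.1, 1.4]
finger_gap: 58.2
```

Request:
step_arm:
  plan: "0 0 0.002 0 0 0;0 0 0 0 0 0"

```text
clock: 57.75
eef_pos: [615.2, -263.9, 149.0]
orientation: [-180.0, -0.1, -19.4]
force: [-0.2, 0.2, 0.3]
finger_gap: 58.7
```

```bash
python3 - <<'E'
from h import *
s=manip.sense();print(s['eef_pos'],s['force'],s['wrist_torque'])
E
```

```text
[ 615.24624423 -263.93583373  149.02240732] [-0.19203024  0.23343851  0.26522025] [-0.08786439 -0.07820032  0.02018752]
```

Request:
step_arm:
  plan: "0 0 0.003 0 0 0;0 0 0 0 0 0;0 0 0 0 0 0"

```text
clock: 58.0
eef_pos: [616.1, -264.2, 147.2]
orientation: [-180.0, -0.2, -19.4]
force: [0.8, -0.4, -1.2]
finger_gap: 58.0
```

```bash
python3 - <<'E'
from h import *
s=manip.sense();print(s['eef_pos'],s['force'],s['wrist_torque'])
r=snap('wrist','w34.png')
E
```

```text
[ 616.07217845 -264.20375683  147.19466858] [ 0.80605941 -0.43342649 -1.20942276] [-0.05548855  0.03166654 -0.04192041]
```

View pics/w34.png

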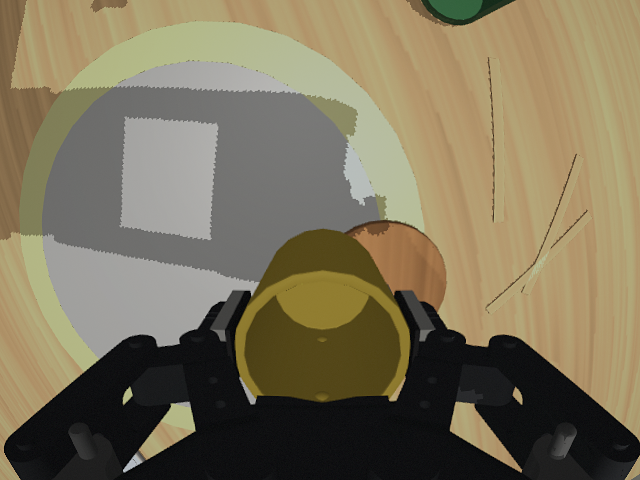

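Request:
step_arm:
  plan: "0 0 0 0 0 0;0 0 0 0 0 0;0 0 0 0 0 0"
  gripper: 1

```text
clock: 58.3
eef_pos: [615.9, -264.2, 147.1]
orientation: [-180.0, -0.2, -19.4]
force: [0.4, 0.4, -0.3]
finger_gap: 85.8
```

```bash
python3 - <<'E'
from h import *
s=manip.sense();print(s['eef_pos'],s['force'],s['finger_gap'])
r=snap('wrist','w35.png');r=snap('side','s35.png')
cv2.imwrite('pics/s35c.png',cv2.resize(cv2.imread('pics/s35.png')[90:230,250:410],None,fx=4.5,fy=4,interpolation=cv2.INTER_CUBIC))
E
```

```text
[ 615.92509034 -264.19465069  147.08065211] [ 0.39099879  0.41838313 -0.26041673] 85.78177833628862
```

View pics/s35c.png

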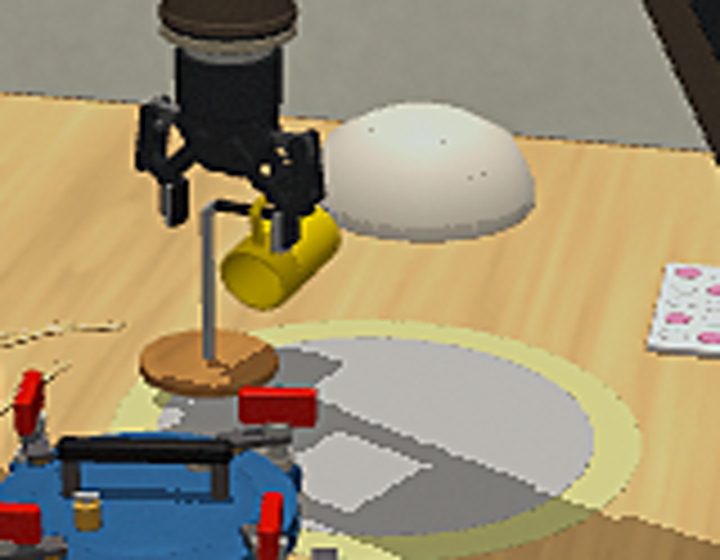

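View pics/w35.png

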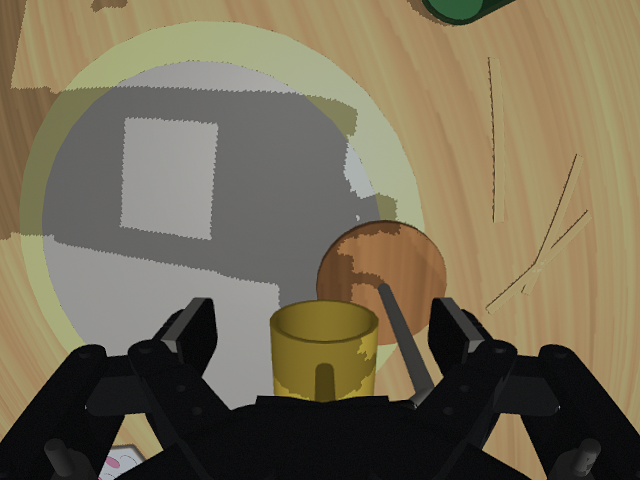

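Request:
step_arm:
  plan: "0 -0.005 -0.02 0 0 0;0 -0.008 -0.03 0 0 0;0 -0.01 -0.035 0 0 0;0 -0.01 -0.035 0 0 0;0 -0.01 -0.035 0 0 0"

```text
clock: 58.82
eef_pos: [625.2, -222.3, 298.2]
orientation: [-179.9, 0.7, -19.5]
force: [1.1, -1.2, 0.0]
finger_gap: 85.3
```

Request:
step_arm:
  plan: "0 -0.02 -0.02 0 0 0;-0.02 -0.03 0 0 0 0;-0.02 -0.03 0 0 0 0;-0.02 -0.03 0 0 0 0;-0.02 -0.03 0 0 0 0"

```text
clock: 59.23
eef_pos: [601.4, -64.1, 329.8]
orientation: [-180.0, -0.2, -19.9]
force: [0.5, 0.3, 0.6]
finger_gap: 85.1
```

Request:
step_arm:
  plan: "0 0 0 0 0 0;0 0 0 0 0 0;0 0 0 0 0 0;0 0 0 0 0 0;0 0 0 0 0 0"

```text
clock: 59.65
eef_pos: [599.8, -57.9, 331.0]
orientation: [-179.9, -0.2, -19.6]
force: [0.1, 0.2, 1.0]
finger_gap: 85.3
```

```bash
python3 - <<'E'
from h import *
r=snap('wrist','w36.png');reds(r,169)
r=snap('side','s36.png')
cv2.imwrite('pics/s36c.png',cv2.resize(cv2.imread('pics/s36.png')[110:280,190:390],None,fx=4,fy=3.5,interpolation=cv2.INTER_CUBIC))
E
```

```text
red (360, 77, 37, 56) [678.2  22.1] [11.1 48.8] ang 98.8
red (191, 185, 50, 36) [521.8  -8.8] [48.5 11.1] ang 8.6
red (116, 34, 27, 46) [491.4 147.6] [11.  49.2] ang 98.7
```

View pics/s36c.png

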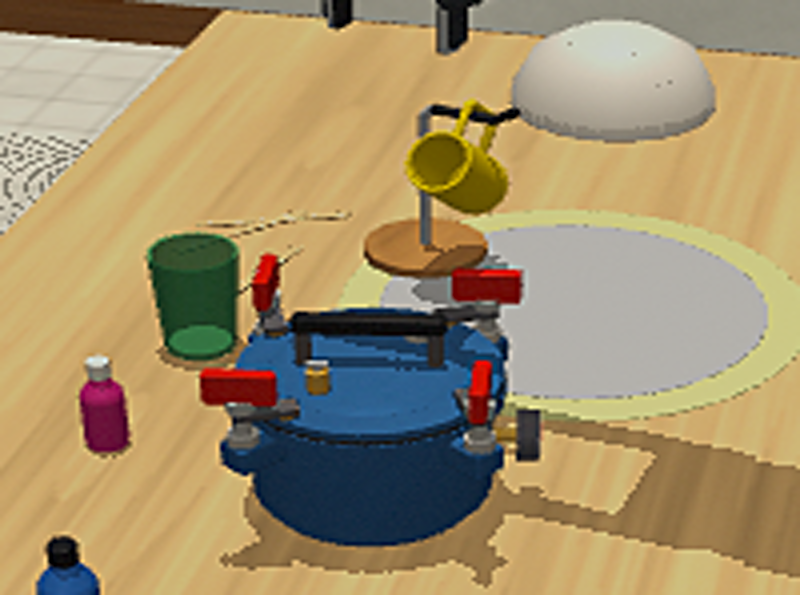

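View pics/w36.png

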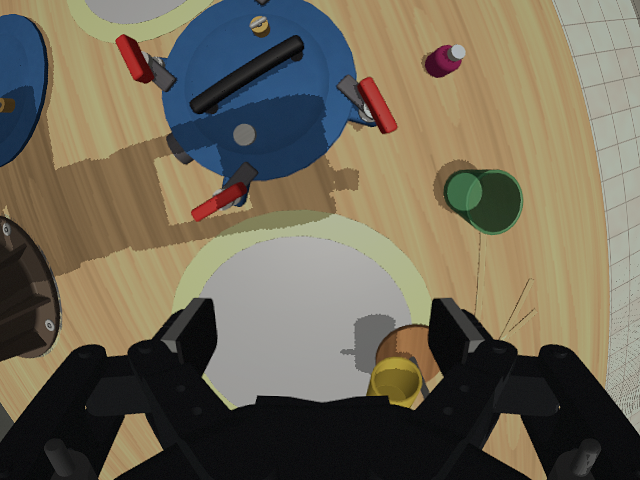

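Request:
step_arm:
  plan: "0 0 0 0 0 0;0 0 0 0 0 0;0 0 0 0 0 0;0 0 0 0 0 0;0 0 0 0 0 0"

```text
clock: 60.17
eef_pos: [600.0, -60.4, 330.2]
orientation: [-179.9, -0.2, -19.8]
force: [-0.8, -0.1, -0.2]
finger_gap: 85.5
```

Request:
step_arm:
  plan: "0 0 0 0 0 0;0 0 0 0 0 0;0 0 0 0 0 0;0 0 0 0 0 0;0 0 0 0 0 0"

```text
clock: 60.58
eef_pos: [600.0, -60.3, 330.2]
orientation: [-179.9, -0.2, -19.8]
force: [-0.3, -0.6, -0.1]
finger_gap: 85.5
```

Request:
step_arm:
  plan: "0 0 0 0 0 0;0 0 0 0 0 0;0 0 0 0 0 0;0 0 0 0 0 0;0 0 0 0 0 0"

```text
clock: 61.0
eef_pos: [600.0, -60.2, 330.2]
orientation: [-179.9, -0.2, -19.7]
force: [0.7, 0.3, 0.3]
finger_gap: 85.5
```

Request:
step_arm:
  plan: "0 0 0 0 0 0;0 0 0 0 0 0;0 0 0 0 0 0;0 0 0 0 0 0;0 0 0 0 0 0"

```text
clock: 61.42
eef_pos: [600.0, -60.2, 330.2]
orientation: [-179.9, -0.2, -19.7]
force: [0.9, 0.5, -0.5]
finger_gap: 85.2
```

Request:
step_arm:
  plan: "0 0 0 0 0 0;0 0 0 0 0 0;0 0 0 0 0 0;0 0 0 0 0 0;0 0 0 0 0 0"

```text
clock: 61.83
eef_pos: [600.0, -60.2, 330.2]
orientation: [-179.9, -0.2, -19.8]
force: [0.9, -0.2, -0.4]
finger_gap: 85.4
```

Request:
step_arm:
  plan: "0 0 0 0 0 0;0 0 0 0 0 0;0 0 0 0 0 0;0 0 0 0 0 0;0 0 0 0 0 0"

```text
clock: 62.25
eef_pos: [600.0, -60.2, 330.2]
orientation: [-179.9, -0.2, -19.7]
force: [0.8, -0.1, -0.1]
finger_gap: 85.6
```

```bash
python3 - <<'E'
from h import *
r=snap('side','s37.png');H=hsv(r)
a=cv2.imread('pics/s36.png').astype(int);b=cv2.imread('pics/s37.png').astype(int)
cv2.imwrite('pics/s37c.png',cv2.resize(cv2.imread('pics/s37.png')[110:280,190:390],None,fx=4,fy=3.5,interpolation=cv2.INTER_CUBIC))
# bar ends: side+top views
cv2.imwrite('pics/t37c.png',cv2.resize(snap('top')['color'][150:290,270:480,::-1],None,fx=3.8,fy=3.8,interpolation=cv2.INTER_CUBIC))
y=cv2.inRange(H,(24,150,60),(35,255,255))
for k in blobs(y,60): print(cv2.boundingRect(k))
E
```

```text
(295, 137, 27, 32)
```

View pics/s37c.png

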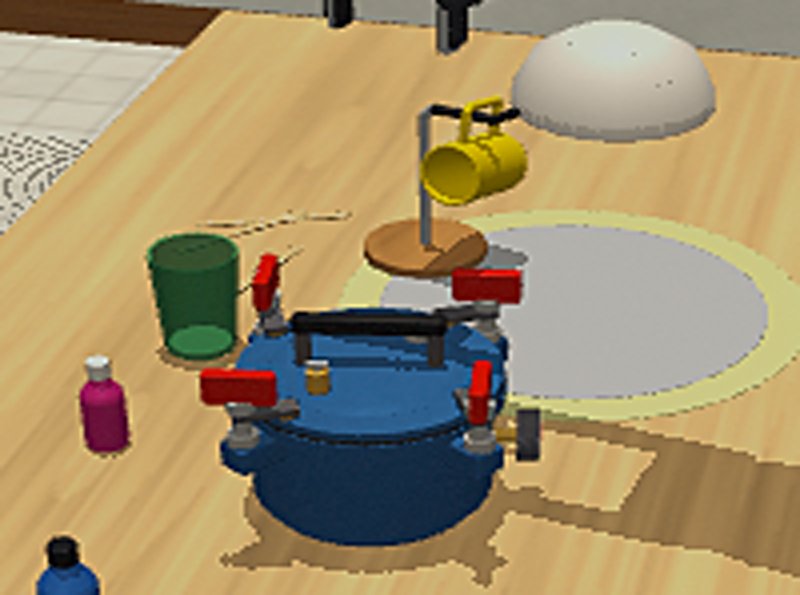

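View pics/t37c.png

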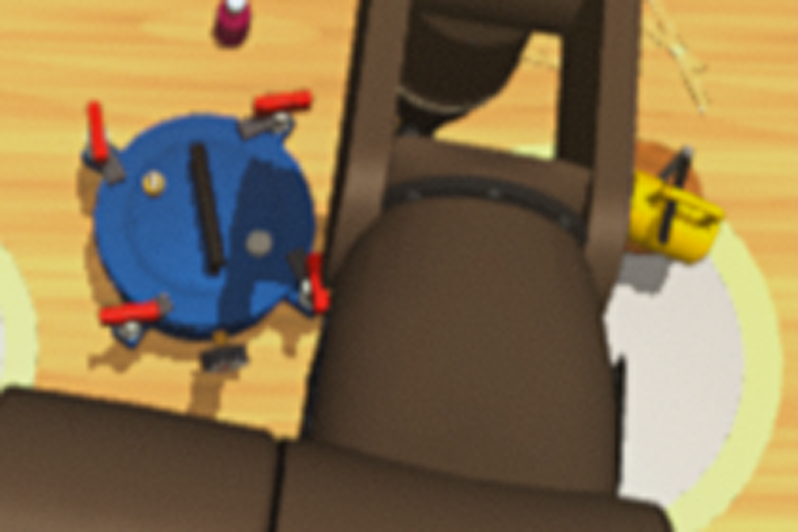

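Request:
step_arm:
  plan: "0 0 0 0 0 0;0 0 0 0 0 0;0 0 0 0 0 0;0 0 0 0 0 0;0 0 0 0 0 0"

```text
clock: 62.77
eef_pos: [600.0, -60.2, 330.2]
orientation: [-179.9, -0.2, -19.7]
force: [0.6, -0.7, -0.7]
finger_gap: 85.4
```

Request:
step_arm:
  plan: "0 0 0 0 0 0;0 0 0 0 0 0;0 0 0 0 0 0;0 0 0 0 0 0;0 0 0 0 0 0"

```text
clock: 63.18
eef_pos: [600.1, -60.2, 330.2]
orientation: [-179.9, -0.2, -19.7]
force: [-0.7, 0.2, 0.4]
finger_gap: 85.6
```

Request:
step_arm:
  plan: "0 0 0 0 0 0;0 0 0 0 0 0;0 0 0 0 0 0;0 0 0 0 0 0;0 0 0 0 0 0"

```text
clock: 63.6
eef_pos: [600.1, -60.2, 330.2]
orientation: [-179.9, -0.2, -19.7]
force: [0.0, 0.3, 0.6]
finger_gap: 85.5
```

Request:
step_arm:
  plan: "0 0 0 0 0 0;0 0 0 0 0 0;0 0 0 0 0 0;0 0 0 0 0 0;0 0 0 0 0 0"

```text
clock: 64.02
eef_pos: [600.0, -60.3, 330.2]
orientation: [-179.9, -0.2, -19.8]
force: [0.0, 0.1, 0.5]
finger_gap: 85.3
```

Request:
step_arm:
  plan: "0 0 0 0 0 0;0 0 0 0 0 0;0 0 0 0 0 0;0 0 0 0 0 0;0 0 0 0 0 0"

```text
clock: 64.43
eef_pos: [600.0, -60.2, 330.2]
orientation: [-179.9, -0.2, -19.7]
force: [0.2, 1.2, -0.5]
finger_gap: 85.5
```

Request:
step_arm:
  plan: "0 0 0 0 0 0;0 0 0 0 0 0;0 0 0 0 0 0;0 0 0 0 0 0;0 0 0 0 0 0"

```text
clock: 64.85
eef_pos: [600.0, -60.2, 330.2]
orientation: [-179.9, -0.2, -19.8]
force: [-1.3, 0.5, 0.1]
finger_gap: 85.3
```

```bash
python3 - <<'E'
from h import *
for i in range(6):
    r=snap('side');y=cv2.inRange(hsv(r),(24,150,60),(35,255,255))
    for k in blobs(y,60): print(cv2.boundingRect(k),cv2.minAreaRect(k)[2])
    for _ in range(3): snap('side')
r=snap('side','s38.png')
E
```

```text
(293, 139, 26, 30) 90.0
(294, 139, 27, 29) 70.55996704101562
(293, 139, 26, 30) 90.0
(293, 139, 26, 29) 90.0
(294, 139, 27, 29) 72.47443389892578
(293, 139, 26, 30) 90.0
```

View pics/s38.png

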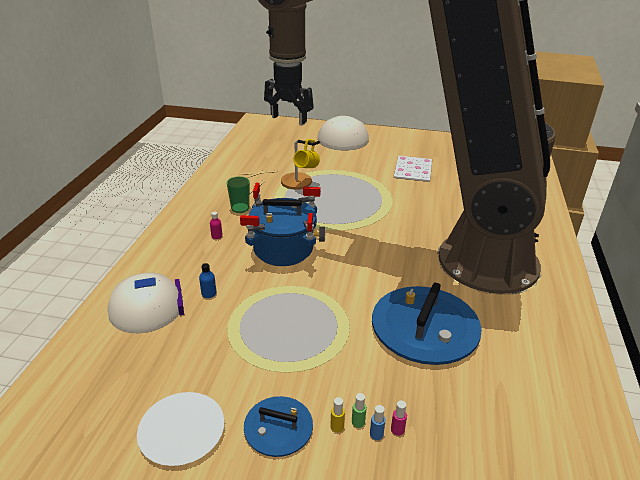

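```bash
python3 - <<'E'
from h import *
print(manip.close_job())
E
```

```text
the job is handed in; nothing more can be done
None
```

The job was handed in at about 66 s of the 210 s allowed. Every step was carried out and nothing disagreed in my last checks.

- **Mould:** only one was in view. It stands near the centre of the pot floor; the wrist picture showed it upright after release. While lowering it, the force readings gave no clear floor contact, so I went by the picture.
- **Lid:** I used the middle-sized one, which measured about 95 mm in radius and stood on the mat. It is seated on the gasket and looked level in the side view; I did not measure its height or tilt after clamping.
- **Knobs:** both rounds went in the order 1, 3, 2, 4.
  - **First round:** each knob was turned to about 1.38 rad, judged by wing angle. I felt no clear torque rise when the dogs met the lid, so that contact was not felt directly.
  - **Second round:** each knob was turned to its stop, where the torque rose to between 0.9 and 1.3 N m. The last picture that showed all four had the wings at 9.3, 98.7, 8.9 and 98.2 degrees. A turn of 2.4 rad would give 8.6 or 98.6 degrees.
- **Jug:** it hangs by its handle on the hook. It had almost stopped swinging when I handed in, with about 1 px of movement in the side view.
- **Bottles and tumbler:** these were left alone. The arm was clear of everything at the end.

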